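# Lower and ballast the battery-cover bonding press

## Robot

A 7-joint arm with a two-finger parallel gripper is mounted at the origin on the work surface. World frame = base frame: x ahead of the robot, y to its left, z up, the work surface at z = 0. Lengths are in m, angles in degrees, forces in N, time in s.
With the tool pointing down it reaches from about 0.425 to 0.95 m from the base axis. Payload 4.7 kg.
Tool frame: the origin (TCP) lies midway between the tips of the shut fingers; the grasp point (between the pads) lies 19 mm behind it (ctrl.grip_point_offset is the distance from the TCP to the grasp point, in m); z points along the fingers, y is the direction in which the jaws open and shut (so a half turn about z gives the same grasp; the last joint's range is limited). The gripper opens to 87 mm and grips with 3 to 60 N. Pads are 19 mm wide; open, the fingers measure 117 mm over their backs; the gripper's body (75 mm by 190 mm) begins 51 mm behind the grasp point.
Start: joints at [-68.749, 26.849, -2.785, 87.806, 1.381, 65.374, -4.715], TCP at [0.263, 0.622, 0.186] pointing down, gripper open.
Joint ranges: [-148.3, 148.3], [-19.14, 114.17], [-79.39, 73.82], [5.75, 140.21], [-59.74, 239.74], [12.07, 113.84], [-152.46, 152.46]. Speed limits (degrees/s): [147.25, 147.25, 180, 180, 180, 180, 180].

## Interface

Orientations are given as a 3x3 rotation matrix whose columns are the frame's x, y, z axes.
In Python, from workcell import ctrl gives the robot as it stands. The module is installed in compiled form; this text tells all that it offers.
- The arm moves only by the tool servo_tool, never from a script. Its argument "deltas" is a list of rows, each an object with "delta_pos": the shift along the tool's x, y, z in m, a list of three; "twist": the turn about the tool's z in degrees; "fingers": the closure in counts, from 0 (fully open) to 255 (shut). A call has exactly 5 rows; each row is the pose to reach, as a shift and turn from the pose commanded when the call began, along the tool's axes at that moment; what a row does not reach only later rows make up. A row lasts 1/10 s, in which the tool goes at most 50 mm and 8.59 degrees, less where a joint would pass 70% of its speed; a pose out of reach is approached as far as the arm can. A call with a gripper value outside its range is refused whole. The fingers move at their own pace and stop on an object; "force" is the grip in N (left out, the last holds). Time passes only in rows, so rows that repeat a pose let the fingers close, or fill a call up. It gives the time, the measured TCP pose, the force and the opening at its end, in the units of the state.
- ctrl.get_state(): the state, without advancing time (a new reading comes with each control period).
- ctrl.get_image(name): name is "side" or "top" or "wrist"; returns a dict with "color" (384x512x3 uint8, red, green, blue), "fx", "fy", "cx", "cy" (pixels), "k1" (the pictures are not rectified: a ray, as slopes to the right and down, at radius r is drawn at 1 + k1 r^2 times it, then the intrinsics apply), "R" (3x3) and "t" (3): a world point X has camera coordinates R X + t. Camera axes: x right, y down, z forward; pixel columns grow to the right and rows downward; lengths in m; the calibration is good to about 2 mm. A picture is of the moment at which its call begins. There is no depth.
- ctrl.sign_off(): hands the job in, once; it reports no verdict.
The state is a dict: "time": time; "joint_pos": joint angles; "qvel": joint speeds; "joint_efforts": joint torques, N m; "ee_pos": TCP position; "orientation": TCP orientation; "contact_force": force on the tool from outside, world axes, zero at the start; "wrist_torque": the same for the moment, N m; "grip_width": finger opening in m.
Only numpy, scipy, OpenCV 4.12 (cv2) and the standard library are available. Lean on these libraries where they do the work, as an engineer would, in place of code of your own. Each camera call takes 0.05 s, during which the arm holds its last target. There are 200 camera calls.

## Task

Set the bonding press: ease the wooden wedge back out from under the propped-up press plate little by little, so that the heavy plate comes down gently onto the pack cover and never drops, and lay the wedge in the grey tray. Only once the plate is down, tip all the steel nuts out of the scoops into the pan on top of the plate as ballast (any that miss go in too), and leave all the scoops standing flat on the bench. Leave the battery packs and the solder spool alone.

Things in the scene. Friction and masses are not known exactly. Their poses are not given: they have to be found in the camera images.
- press: Fixed press. Origin on the bench under its middle; own x along the hinge, y from the plate's free edge to the hinge, z up. Plate over x -100..100, y -100..105 mm; hinge axis at y 110, z 32; hinge blocks 44 mm tall behind it. A black and yellow pack cover (110 x 62 mm, top 26 mm over the bench) lies under the hinge half of the plate, y 29..91, on a thin base from y 15.
- platen (a joint): Hinge angle of the heavy press plate (aluminium, 200 x 205 x 12 mm, about 2.2 kg with its pan, held up by the wedge alone, hinge free), rad: 0 = flat down on the pack cover, underside 26 mm over the bench; about 0.09 at the start; grows as the free edge rises.
- pan_in (a point): Centre of the inner floor of the open steel ballast pan fixed on top of the press plate; axes as those of the press when the plate is down. Inside 140 (x) x 120 (y) mm, walls 3 mm thick, rim 27 mm above this point. With the plate down it is 41 mm over the bench.
- wedge: Loose wooden wedge on the bench, 175 (own y) x 36 mm (x), 160 g. Origin: on the middle of the underside, 80 mm behind the thin end. Thin end (5 mm) at y +80, under the plate; the top slopes up evenly to 50 mm at y -45. Friction about 0.6. Pulled straight along its own -y it takes up to about 15 N at first, is free of the lowered plate after about 55 mm and out from under it after 110 mm.
- wedge_grip (a point): On the plain block at the wedge's thick end (own y -95..-45, 36 mm wide along own x, 50 mm high), 72 mm behind the wedge's origin and 35 mm up: the part to grip, across its 36 mm.
- caddy: Fixed open grey plastic tray, 215 (own x) x 115 (own y) x 30 mm high, walls and floor 4 mm; empty; home of the wedge, which fits in lengthways. Origin: centre of the underside.
- scoop_a: Loose steel scoop, 180 g: floor 90 (own x) x 68 mm, 3 thick, walls 20 high, 3 thick at sides and rear, open mouth without lip at x +45. Origin: centre of the floor's underside. A flat tail from the rear wall to x -92 carries a black grip tab. Holds 0 to 3 nuts, which slide out when it is tipped mouth-down 40 degrees or more. The three scoops may have changed places.
- scoop_a_grip (a point): Good grip point on scoop_a's tab (10 mm thick, 30 wide, 60 long, foot at x -85, z 3 mm in the scoop's frame, leaning back, top away from the mouth, by 20 degrees): 42 mm up along the tab, at x -99, z 42. Close across the 10 mm with the tool tilted to match the lean.
- scoop_b: Loose steel scoop, 180 g: floor 90 (own x) x 68 mm, 3 thick, walls 20 high, 3 thick at sides and rear, open mouth without lip at x +45. Origin: centre of the floor's underside. A flat tail from the rear wall to x -92 carries a black grip tab. Holds 0 to 3 nuts, which slide out when it is tipped mouth-down 40 degrees or more. The three scoops may have changed places.
- scoop_b_grip (a point): Good grip point on scoop_b's tab (10 mm thick, 30 wide, 60 long, foot at x -85, z 3 mm in the scoop's frame, leaning back, top away from the mouth, by 20 degrees): 42 mm up along the tab, at x -99, z 42. Close across the 10 mm with the tool tilted to match the lean.
- scoop_c: Loose steel scoop, 180 g: floor 90 (own x) x 68 mm, 3 thick, walls 20 high, 3 thick at sides and rear, open mouth without lip at x +45. Origin: centre of the floor's underside. A flat tail from the rear wall to x -92 carries a black grip tab. Holds 0 to 3 nuts, which slide out when it is tipped mouth-down 40 degrees or more. The three scoops may have changed places.
- scoop_c_grip (a point): Good grip point on scoop_c's tab (10 mm thick, 30 wide, 60 long, foot at x -85, z 3 mm in the scoop's frame, leaning back, top away from the mouth, by 20 degrees): 42 mm up along the tab, at x -99, z 42. Close across the 10 mm with the tool tilted to match the lean.
- nut0: Large steel hexagon nut used as ballast, 24 mm across flats (pairs of flats face own y and every 60 degrees from it), 13 mm high, 34 g; origin: centre of the underside as built, z along its hole. Starts flat in scoop_a. May be absent (then None from the start).
- nut1: Large steel hexagon nut used as ballast, 24 mm across flats (pairs of flats face own y and every 60 degrees from it), 13 mm high, 34 g; origin: centre of the underside as built, z along its hole. Starts flat in scoop_a. May be absent (then None from the start).
- nut2: Large steel hexagon nut used as ballast, 24 mm across flats (pairs of flats face own y and every 60 degrees from it), 13 mm high, 34 g; origin: centre of the underside as built, z along its hole. Starts flat in scoop_a. May be absent (then None from the start).
- nut3: Large steel hexagon nut used as ballast, 24 mm across flats (pairs of flats face own y and every 60 degrees from it), 13 mm high, 34 g; origin: centre of the underside as built, z along its hole. Starts flat in scoop_b. May be absent (then None from the start).
- nut4: Large steel hexagon nut used as ballast, 24 mm across flats (pairs of flats face own y and every 60 degrees from it), 13 mm high, 34 g; origin: centre of the underside as built, z along its hole. Starts flat in scoop_b. May be absent (then None from the start).
- nut5: Large steel hexagon nut used as ballast, 24 mm across flats (pairs of flats face own y and every 60 degrees from it), 13 mm high, 34 g; origin: centre of the underside as built, z along its hole. Starts flat in scoop_b. May be absent (then None from the start).
- nut6: Large steel hexagon nut used as ballast, 24 mm across flats (pairs of flats face own y and every 60 degrees from it), 13 mm high, 34 g; origin: centre of the underside as built, z along its hole. Starts flat in scoop_c. May be absent (then None from the start).
- nut7: Large steel hexagon nut used as ballast, 24 mm across flats (pairs of flats face own y and every 60 degrees from it), 13 mm high, 34 g; origin: centre of the underside as built, z along its hole. Starts flat in scoop_c. May be absent (then None from the start).
- nut8: Large steel hexagon nut used as ballast, 24 mm across flats (pairs of flats face own y and every 60 degrees from it), 13 mm high, 34 g; origin: centre of the underside as built, z along its hole. Starts flat in scoop_c. May be absent (then None from the start).
- pack_a: cordless-tool battery pack, yellow over black, 115 x 74 x 64 mm, lying loose at the far right; leave alone; origin: centre of the underside
- pack_b: a second, identical battery pack, loose at the far left; leave alone; origin: centre of the underside
- spool: solder spool with orange flanges, 60 mm across, 44 mm high, upright and loose near the far edge; leave alone; origin: centre of the underside
There are look-alikes about, which are no part of the job. Leave any turquoise look-alike of the scoop_c alone.

How it is judged:
By the outcome, as a careful person would: the job done as asked, in the order asked, and still so for the second after the job is handed in, with the robot touching nothing.
Of nut0, nut1, nut2, nut3, nut4, nut5, nut6, nut7, nut8 only 5 to 9 are there at a start; the rules pass over those that are not, and their reading is None.
At some moment in a run one of scoop_a, scoop_b, scoop_c may be knocked a few centimetres aside while the robot is not near it.
It also fails if it takes over 210 s, if anything falls off the work surface, if the arm or the gripper's body presses on something with over 40 N, if the wrist force passes 120 N, or if a joint passes its speed limit or range.

## Working session

There is one attempt and no reset: what is moved stays moved. The work goes in short steps, Python scripts to look and compute and a tool call to move; the robot and the scene stay as the last step left them, time stands still between calls to the robot, and variables do not carry over. Pictures are saved under pics/ and viewed, about 12 in all and at most 16, crops included, and the job is handed in when it is done.

Besides the shell and the picture viewer there is one more tool, called after "Call:" as name([rows], argument=value, ...), one row to a line, values as JSON. servo_tool: Moves the arm, as the interface text tells. Its arguments: {"type":"object","properties":{"deltas":{"type":"array","items":{"type":"object","properties":{"delta_pos":{"type":"array","items":{"type":"number"}},"twist":{"type":"number"},"fingers":{"type":"number"}}}},"force":{"type":"number"}},"required":["deltas"]}

```bash
mkdir -p pics; cat > h.py <<'E'
from workcell import ctrl
import numpy as np, cv2
def snap(n,f=None):
    im=ctrl.get_image(n)
    if f: cv2.imwrite('pics/'+f,im['color'][...,::-1])
    return im
def ray(im,px):
    p=np.array([(px[0]-im['cx'])/im['fx'],(px[1]-im['cy'])/im['fy']]);q=p.copy()
    for _ in range(20): q=p/(1+im['k1']*(q@q))
    R=np.array(im['R']);t=np.array(im['t'])
    return -R.T@t, R.T@np.array([q[0],q[1],1])
def onz(im,px,z):
    o,d=ray(im,px); return o+d*(z-o[2])/d[2]
def proj(im,X):
    c=np.array(im['R'])@np.array(X)+np.array(im['t']);q=c[:2]/c[2];q=q*(1+im['k1']*(q@q))
    return q*[im['fx'],im['fy']]+[im['cx'],im['cy']]
E
python3 - <<'E'
from h import *
for n in ['top','side']:
    im=snap(n,n+'0.png'); print(n,{k:im[k] for k in('fx','cx','cy','k1')},-np.array(im['R']).T@im['t'])
    b=cv2.resize(im['color'],(800,600),interpolation=cv2.INTER_CUBIC);cv2.imwrite('pics/%s0b.png'%n,b[...,::-1])
s=ctrl.get_state();print(s['orientation'],s['ee_pos'],s['contact_force'],s['time'],ctrl.grip_point_offset)
E
```

```text
top {'fx': 360.2759508589448, 'cx': 259.85577065983574, 'cy': 186.87432107294663, 'k1': -0.027460239230803783} [ 0.38775234 -0.05536302  1.12636141]
side {'fx': 439.4228560307164, 'cx': 250.37347130670983, 'cy': 190.22672308042706, 'k1': 0.0411740803906029} [ 0.18241599 -0.82456489  0.69933554]
[[-9.21155905e-01  3.89193264e-01 -6.34460244e-04]
 [ 3.89193775e-01  9.21154382e-01 -1.67631544e-03]
 [-6.79748431e-05 -1.79107584e-03 -9.99998394e-01]] [0.26247357 0.62120804 0.18459659] [0.23443358 0.19334599 0.21436954] 0.1 0.0187
```

View pics/top0b.png

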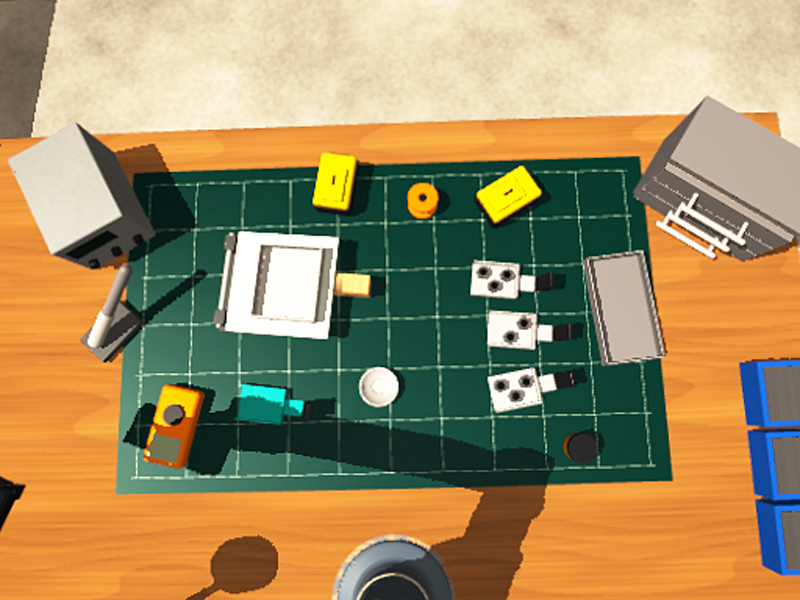

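View pics/side0b.png

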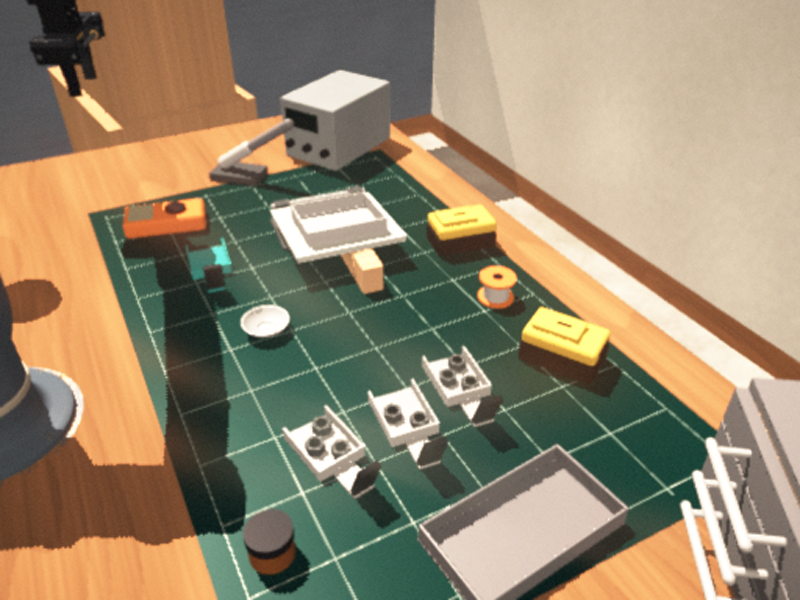

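```bash
python3 - <<'E'
from h import *
im=snap('top')
def P(n,u,v,z): print(n,onz(im,(u*.64,v*.64),z).round(3))
P('wedge end top mid',371,286,.05);P('wedge vis left',338,284,.05)
for n,c in {'s1':[(473,261),(471,296),(519,265),(519,298)],'s2':[(488,312),(488,346),(535,313),(535,348)],'s3':[(488,374),(494,411),(537,368),(544,405)]}.items():
    for p in c: P(n,*p,.02)
P('tab1',552,281,.06);P('tab2',570,332,.06);P('tab3',577,378,.06)
for p in [(584,258),(646,251),(664,355),(603,363)]:P('tray',*p,.03)
for p in [(258,248),(322,248),(332,321),(252,317)]:P('pan',*p,.075)
for p in [(236,232),(338,237),(333,338),(226,331)]:P('plate',*p,.05)
E
```

```text
wedge end top mid [0.588 0.027 0.05 ]
wedge vis left [0.594 0.091 0.05 ]
s1 [ 0.639 -0.177  0.02 ]
s1 [ 0.567 -0.169  0.02 ]
s1 [ 0.628 -0.268  0.02 ]
s1 [ 0.561 -0.264  0.02 ]
s2 [ 0.534 -0.202  0.02 ]
s2 [ 0.467 -0.198  0.02 ]
s2 [ 0.53  -0.294  0.02 ]
s2 [ 0.461 -0.29   0.02 ]
s3 [ 0.413 -0.196  0.02 ]
s3 [ 0.342 -0.204  0.02 ]
s3 [ 0.422 -0.291  0.02 ]
s3 [ 0.351 -0.3    0.02 ]
tab1 [ 0.586 -0.322  0.06 ]
tab2 [ 0.487 -0.349  0.06 ]
tab3 [ 0.4   -0.356  0.06 ]
tray [ 0.636 -0.397  0.03 ]
tray [ 0.647 -0.522  0.03 ]
tray [ 0.439 -0.536  0.03 ]
tray [ 0.428 -0.417  0.03 ]
pan [0.664 0.243 0.075]
pan [0.66  0.119 0.075]
pan [0.518 0.1   0.075]
pan [0.53  0.252 0.075]
plate [0.705 0.295 0.05 ]
plate [0.688 0.091 0.05 ]
plate [0.489 0.102 0.05 ]
plate [0.508 0.309 0.05 ]
```

Call:
servo_tool([
  {"twist": 8.5, "delta_pos": [0, 0, -0.02]},
  {"twist": 17, "delta_pos": [0, 0, -0.04]},
  {"twist": 25.5, "delta_pos": [0, 0, -0.06]},
  {"twist": 34, "delta_pos": [0, 0, -0.06]},
  {"twist": 42, "delta_pos": [0, 0, -0.06]},
])

```text
$.deltas[0]: bad value
```

Call:
servo_tool([
  {"twist": 8.5},
  {"twist": 17},
  {"twist": 25.1},
  {"twist": 25.1},
  {"twist": 25.1},
])

```text
$.deltas[0]: bad value
```

Call:
servo_tool([
  {"delta_pos": [-0.04, 0.02, 0]},
  {"delta_pos": [-0.08, 0.04, 0]},
  {"delta_pos": [-0.12, 0.06, 0]},
  {"delta_pos": [-0.16, 0.08, 0]},
  {"delta_pos": [-0.2, 0.1, 0]},
])

```text
$.deltas[0]: bad value
```

Call:
servo_tool([
  {"delta_pos": [-0.04, 0.02, 0]},
  {"delta_pos": [-0.08, 0.04, 0]},
  {"delta_pos": [-0.12, 0.06, 0]},
  {"delta_pos": [-0.16, 0.08, 0]},
  {"delta_pos": [-0.2, 0.1, 0]},
])

```text
$.deltas[0]: bad value
```

Call:
servo_tool([
  {"delta_pos": [-0.04, 0.03, 0]},
  {"delta_pos": [-0.08, 0.06, 0]},
  {"delta_pos": [-0.12, 0.09, 0]},
  {"delta_pos": [-0.16, 0.128, 0]},
  {"delta_pos": [-0.2, 0.128, 0]},
])

```text
$.deltas[0]: bad value
```

```bash
python3 - <<'E'
from h import *
im=snap('wrist','w1.png');s=ctrl.get_state();print(s['ee_pos'],s['orientation'],s['joint_pos'],s['time'],s['grip_width'],s['contact_force'])
print(im['fx'],-np.array(im['R']).T@im['t'])
E
```

```text
[0.26256341 0.62141269 0.18490178] [[-9.21153395e-01  3.89199495e-01 -4.19153615e-04]
 [ 3.89199718e-01  9.21152723e-01 -1.11381893e-03]
 [-4.73932732e-05 -1.18913256e-03 -9.99999292e-01]] [-68.7492396   26.88064165  -2.78414904  87.84581948   1.38189991
  65.3753003   -4.71506414] 0.2 0.0868658723579219 [-0.92749607 -0.07297466 -1.22333641]
329.9915351326578 [0.18543126 0.65303734 0.38376856]
```

View pics/w1.png

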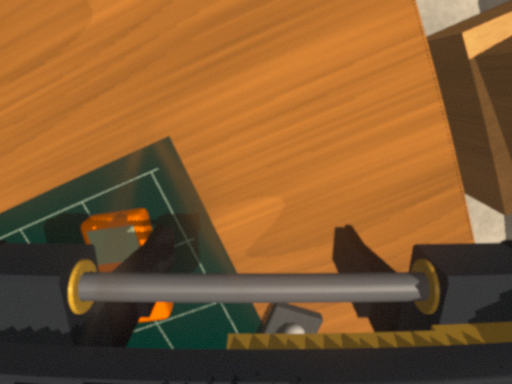

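Call:
servo_tool([
  {"twist": 8.5, "delta_pos": [0, 0, -0.02], "fingers": 0},
  {"twist": 17, "delta_pos": [0, 0, -0.04], "fingers": 0},
  {"twist": 25.5, "delta_pos": [0, 0, -0.06], "fingers": 0},
  {"twist": 34, "delta_pos": [0, 0, -0.06], "fingers": 0},
  {"twist": 42, "delta_pos": [0, 0, -0.06], "fingers": 0},
])

```text
time: 0.7
ee_pos: [0.2627, 0.6221, 0.2464]
orientation: [[-0.419, 0.908, 0.0], [0.908, 0.419, 0.001], [0.001, 0.001, -1.0]]
contact_force: [0.4, 0.2, -0.0]
grip_width: 0.087
```

Call:
servo_tool([
  {"twist": 8.5, "delta_pos": [0, 0, 0], "fingers": 0},
  {"twist": 17, "delta_pos": [0, 0, 0], "fingers": 0},
  {"twist": 25.1, "delta_pos": [0, 0, 0], "fingers": 0},
  {"twist": 25.1, "delta_pos": [0, 0, 0], "fingers": 0},
  {"twist": 25.1, "delta_pos": [0, 0, 0], "fingers": 0},
])

```text
time: 1.2
ee_pos: [0.2625, 0.6217, 0.2453]
orientation: [[-0.003, 1.0, -0.0], [1.0, 0.003, -0.0], [-0.0, -0.0, -1.0]]
contact_force: [-0.3, 0.2, -0.3]
grip_width: 0.0867
```

Call:
servo_tool([
  {"twist": 0, "fingers": 0, "delta_pos": [-0.04, 0.02, 0]},
  {"twist": 0, "fingers": 0, "delta_pos": [-0.08, 0.04, 0]},
  {"twist": 0, "fingers": 0, "delta_pos": [-0.12, 0.06, 0]},
  {"twist": 0, "fingers": 0, "delta_pos": [-0.16, 0.08, 0]},
  {"twist": 0, "fingers": 0, "delta_pos": [-0.2, 0.1, 0]},
])

```text
time: 1.7
ee_pos: [0.3633, 0.42, 0.2457]
orientation: [[-0.003, 1.0, 0.0], [1.0, 0.003, 0.0], [0.0, 0.0, -1.0]]
contact_force: [1.0, -0.4, -0.2]
grip_width: 0.087
```

Call:
servo_tool([
  {"twist": 0, "fingers": 0, "delta_pos": [-0.04, 0.02, 0]},
  {"twist": 0, "fingers": 0, "delta_pos": [-0.08, 0.04, 0]},
  {"twist": 0, "fingers": 0, "delta_pos": [-0.12, 0.06, 0]},
  {"twist": 0, "fingers": 0, "delta_pos": [-0.16, 0.08, 0]},
  {"twist": 0, "fingers": 0, "delta_pos": [-0.2, 0.1, 0]},
])

```text
time: 2.2
ee_pos: [0.4632, 0.2201, 0.2458]
orientation: [[-0.003, 1.0, 0.001], [1.0, 0.003, 0.001], [0.001, 0.001, -1.0]]
contact_force: [0.6, -0.1, -0.8]
grip_width: 0.0871
```

Call:
servo_tool([
  {"twist": 0, "fingers": 0, "delta_pos": [-0.04, 0.03, 0]},
  {"twist": 0, "fingers": 0, "delta_pos": [-0.08, 0.06, 0]},
  {"twist": 0, "fingers": 0, "delta_pos": [-0.12, 0.09, 0]},
  {"twist": 0, "fingers": 0, "delta_pos": [-0.16, 0.128, 0]},
  {"twist": 0, "fingers": 0, "delta_pos": [-0.2, 0.128, 0]},
])

```text
time: 2.7
ee_pos: [0.5936, 0.0211, 0.2451]
orientation: [[-0.004, 1.0, 0.002], [1.0, 0.004, -0.001], [-0.001, 0.002, -1.0]]
contact_force: [-0.0, -1.4, -0.1]
grip_width: 0.0872
```

```bash
python3 - <<'E'
from h import *
im=snap('wrist','w2.png');s=ctrl.get_state();print(s['ee_pos'],s['orientation'],s['joint_pos'],s['time'],s['grip_width'],s['contact_force'])
print(im['fx'],-np.array(im['R']).T@im['t'])
E
```

```text
[0.59195388 0.00957868 0.24566592] [[ 0.00907133  0.99995817  0.00116635]
 [ 0.99993224 -0.00906258 -0.00730636]
 [-0.00729548  0.00123255 -0.99997263]] [-29.61815747  17.58361788  31.4575493   96.64874464  -9.31119594
  68.41315291   3.55383194] 2.75 0.08712122356469153 [-0.66158491 -7.0645674   0.36465886]
329.9915351326578 [0.59200275 0.10323413 0.44404668]
```

View pics/w2.png

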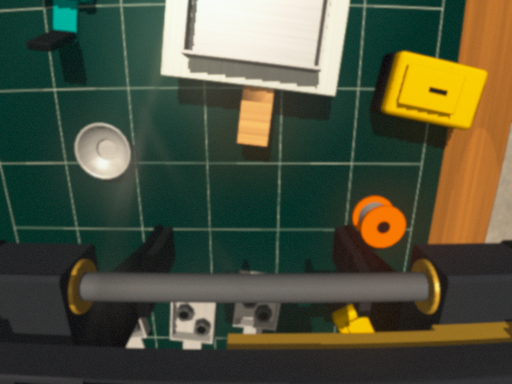

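Call:
servo_tool([
  {"twist": 0, "fingers": 0, "delta_pos": [0, 0, 0]},
  {"twist": 0, "fingers": 0, "delta_pos": [0, 0, 0]},
  {"twist": 0, "fingers": 0, "delta_pos": [0, 0, 0]},
  {"twist": 0, "fingers": 0, "delta_pos": [0, 0, 0]},
  {"twist": 0, "fingers": 0, "delta_pos": [0, 0, 0]},
])

```text
time: 3.25
ee_pos: [0.5905, 0.0231, 0.2456]
orientation: [[-0.002, 1.0, -0.0], [1.0, 0.002, 0.0], [0.0, -0.0, -1.0]]
contact_force: [0.2, -0.5, 0.6]
grip_width: 0.0869
```

```bash
cat >> h.py <<'E'
def wedge(im,roi):
    hsv=cv2.cvtColor(im['color'],cv2.COLOR_RGB2HSV);m=cv2.inRange(hsv,(8,60,110),(24,190,255))
    z=np.zeros_like(m);a,b,c,d=roi;z[c:d,a:b]=m[c:d,a:b]
    n,l,st,ce=cv2.connectedComponentsWithStats(z);i=1+np.argmax(st[1:,4])
    ys,xs=np.nonzero(l==i);print('bbox',st[i])
    pts=np.array([onz(im,(x,y),.05)[:2] for x,y in zip(xs,ys)])
    (c,(w,h),ang)=cv2.minAreaRect((pts*1000).astype(np.float32));print('rect mm',c,w,h,ang)
    print(cv2.boxPoints((c,(w,h),ang)).round(1).tolist())
E
python3 - <<'E'
from h import *
im=snap('wrist','w3.png');s=ctrl.get_state();print(s['ee_pos'],s['orientation'].round(4) if hasattr(s['orientation'],'round') else s['orientation'])
wedge(im,(200,320,60,180))
E
```

```text
[0.59051883 0.02279237 0.2455983 ] [[-1.8e-03  1.0e+00  1.0e-04]
 [ 1.0e+00  1.8e-03  4.0e-04]
 [ 4.0e-04  1.0e-04 -1.0e+00]]
bbox [ 239   88   38   61 1877]
rect mm (594.3131713867188, 67.1480712890625) 68.76805114746094 38.401954650878906 83.47055053710938
[[571.2999877929688, 35.20000076293945], [609.5, 30.799999237060547], [617.2999877929688, 99.0999984741211], [579.0999755859375, 103.5]]
```

Call:
servo_tool([
  {"twist": 3, "fingers": 0, "delta_pos": [0.01, 0.001, 0.03]},
  {"twist": 6, "fingers": 0, "delta_pos": [0.02, 0.002, 0.07]},
  {"twist": 6, "fingers": 0, "delta_pos": [0.033, 0.0025, 0.11]},
  {"twist": 6, "fingers": 0, "delta_pos": [0.033, 0.0025, 0.14]},
  {"twist": 6, "fingers": 0, "delta_pos": [0.033, 0.0025, 0.15]},
])

```text
time: 3.8
ee_pos: [0.5906, 0.0557, 0.0922]
orientation: [[0.103, 0.995, -0.006], [0.995, -0.103, -0.001], [-0.002, -0.006, -1.0]]
contact_force: [0.1, 0.6, 0.3]
grip_width: 0.087
```

Call:
servo_tool([
  {"twist": 0, "fingers": 0, "delta_pos": [0, 0, 0]},
  {"twist": 0, "fingers": 0, "delta_pos": [0, 0, 0]},
  {"twist": 0, "fingers": 0, "delta_pos": [0, 0, 0]},
  {"twist": 0, "fingers": 0, "delta_pos": [0, 0, 0]},
  {"twist": 0, "fingers": 0, "delta_pos": [0, 0, 0]},
])

```text
time: 4.3
ee_pos: [0.5938, 0.0547, 0.0966]
orientation: [[0.105, 0.994, 0.002], [0.994, -0.105, 0.001], [0.001, 0.002, -1.0]]
contact_force: [0.2, -0.3, -0.1]
grip_width: 0.0873
```

```bash
python3 - <<'E'
from h import *
im=snap('wrist','w4.png');s=ctrl.get_state();print(s['ee_pos'],s['orientation'].round(4))
wedge(im,(150,380,60,384))
E
```

```text
[0.59357057 0.05478601 0.09629611] [[ 1.047e-01  9.945e-01  1.300e-03]
 [ 9.945e-01 -1.047e-01  5.000e-04]
 [ 7.000e-04  1.200e-03 -1.000e+00]]
bbox [ 230  134   49   86 4075]
rect mm (594.363037109375, 67.27165222167969) 68.39127349853516 37.58724594116211 83.47325897216797
[[571.7999877929688, 35.400001525878906], [609.0999755859375, 31.200000762939453], [616.9000244140625, 99.0999984741211], [579.5999755859375, 103.4000015258789]]
```

View pics/w4.png

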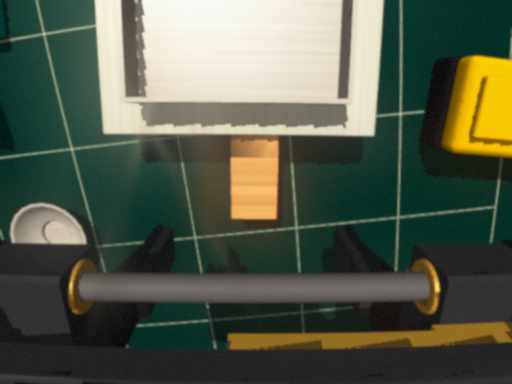

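Call:
servo_tool([
  {"twist": 0.5, "fingers": 0, "delta_pos": [0.001, 0, 0.02]},
  {"twist": 0.5, "fingers": 0, "delta_pos": [0.001, 0, 0.04]},
  {"twist": 0.5, "fingers": 0, "delta_pos": [0.001, 0, 0.06]},
  {"twist": 0.5, "fingers": 0, "delta_pos": [0.001, 0, 0.075]},
  {"twist": 0.5, "fingers": 0, "delta_pos": [0.001, 0, 0.08]},
])

```text
time: 4.85
ee_pos: [0.5922, 0.0557, 0.0141]
orientation: [[0.113, 0.994, -0.002], [0.994, -0.113, -0.0], [-0.001, -0.002, -1.0]]
contact_force: [-0.8, 0.1, -0.0]
grip_width: 0.0871
```

Call:
servo_tool([
  {"twist": 0, "fingers": 0, "delta_pos": [0, 0, 0]},
  {"twist": 0, "fingers": 60, "delta_pos": [0, 0, 0]},
  {"twist": 0, "fingers": 100, "delta_pos": [0, 0, 0]},
  {"twist": 0, "fingers": 255, "delta_pos": [0, 0, 0]},
  {"twist": 0, "fingers": 255, "delta_pos": [0, 0, 0]},
], force=30)

```text
time: 5.35
ee_pos: [0.5936, 0.0559, 0.0161]
orientation: [[0.113, 0.994, 0.001], [0.994, -0.113, 0.0], [0.001, 0.001, -1.0]]
contact_force: [-0.8, 0.1, 0.4]
grip_width: 0.0629
```

Call:
servo_tool([
  {"twist": 0, "fingers": 255, "delta_pos": [0, 0, 0]},
  {"twist": 0, "fingers": 255, "delta_pos": [0, 0, 0]},
  {"twist": 0, "fingers": 255, "delta_pos": [0, 0, 0]},
  {"twist": 0, "fingers": 255, "delta_pos": [0, 0, 0]},
  {"twist": 0, "fingers": 255, "delta_pos": [0, 0, 0]},
], force=60)

```text
time: 5.85
ee_pos: [0.5932, 0.0558, 0.0155]
orientation: [[0.113, 0.994, -0.0], [0.994, -0.113, 0.0], [0.0, -0.0, -1.0]]
contact_force: [0.4, 0.1, -0.5]
grip_width: 0.0229
```

```bash
python3 - <<'E'
from h import *
im=snap('wrist');im2=snap('side');s=ctrl.get_state();print(s['ee_pos'],s['grip_width'],s['contact_force'])
wedge(im,(150,380,60,384))
c=cv2.resize(im2['color'][100:220,150:310],(800,600));cv2.imwrite('pics/x5.png',np.hstack([im['color'],c[:384,:400][:, :288]])[...,::-1])
cv2.imwrite('pics/x6.png',np.vstack([cv2.resize(im['color'],(400,300)),cv2.resize(im2['color'][100:220,150:310],(400,300))])[...,::-1])
E
```

```text
[0.59323784 0.0557886  0.01550234] 0.014920470594007753 [0.05707543 0.32905727 0.2514544 ]
bbox [ 220  160   71  115 6633]
rect mm (594.4410400390625, 67.474365234375) 66.54935455322266 37.13836669921875 83.48619079589844
[[572.2000122070312, 36.5], [609.0999755859375, 32.29999923706055], [616.7000122070312, 98.4000015258789], [579.7999877929688, 102.5999984741211]]
```

View pics/x6.png

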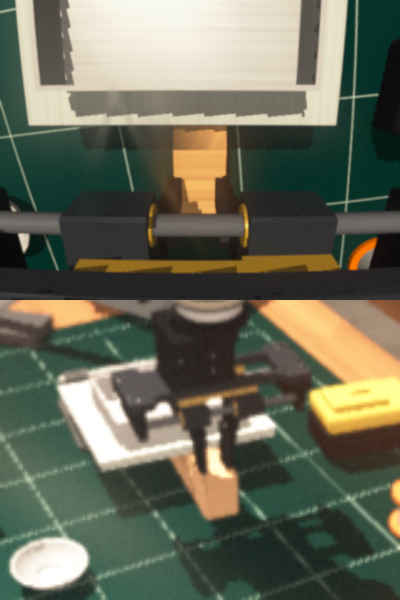

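```bash
python3 - <<'E'
from h import *
im=snap('side');s=ctrl.get_state();print(s['ee_pos'],s['grip_width'],s['contact_force'])
print(proj(im,s['ee_pos']))
for dz in (0,.02,.035,.05):print(dz,proj(im,s['ee_pos']+np.array([.02,0,dz])),proj(im,s['ee_pos']+np.array([-.02,0,dz])))
print('wedge end base',proj(im,[.573,.034,0]),proj(im,[.609,.031,0]),proj(im,[.573,.034,.05]),proj(im,[.609,.031,.05]))
cv2.imwrite('pics/x7.png',cv2.resize(im['color'][120:200,190:290],(800,640))[:600,...,::-1])
E
```

```text
[0.59323999 0.05577394 0.01551789] 0.011227098559373294 [-0.1012656  -0.39431286 -0.25679492]
[235.46398135 177.56041323]
0 [242.08758083 175.59897219] [228.75692191 179.54621516]
0.02 [241.99330755 169.49828918] [228.52416302 173.40902745]
0.035 [241.92124241 164.84032456] [228.34618289 168.72225213]
0.05 [241.84797699 160.10970652] [228.1651916  163.96153972]
wedge end base [232.3297699  188.50146966] [244.86715337 185.407099  ] [231.83008017 173.06917907] [244.69846217 170.04357059]
```

View pics/x7.png

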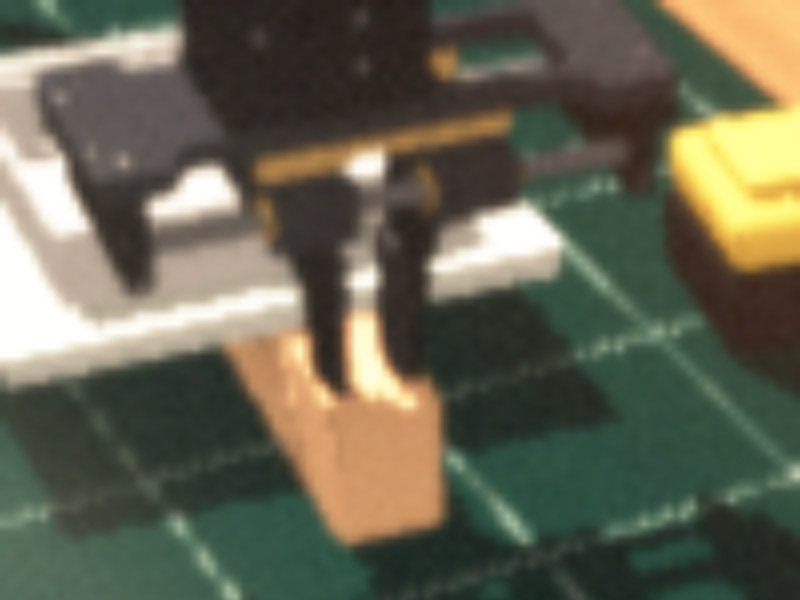

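```bash
python3 - <<'E'
from h import *
im=snap('side');s=ctrl.get_state();print(s['grip_width'],s['joint_pos'])
a=cv2.imread('pics/side0.png')
X=np.array([.2626,.6214,.185]);Y=np.array([.389,.921,0])
tip=[proj(im,X+Y*k) for k in(-.0435,.0435,-.0585,.0585)];print(np.round(tip,1))
g=cv2.cvtColor(a,cv2.COLOR_BGR2GRAY)[30:75,10:75]
big=cv2.resize(a[0:80,0:100],(700,560),interpolation=cv2.INTER_CUBIC)
for t in tip: cv2.circle(big,tuple(int(v) for v in (np.array(t)+.5)*7),3,(0,0,255),-1)
cv2.imwrite('pics/x8.png',big)
E
```

```text
0.0073742621304466625 [-28.14528002  32.63804275  25.44125639 108.57096195 -19.8147307
  43.12940957   1.91319342]
[[53.  72.5]
 [60.6 61.8]
 [51.6 74.4]
 [61.9 60.1]]
```

View pics/x8.png

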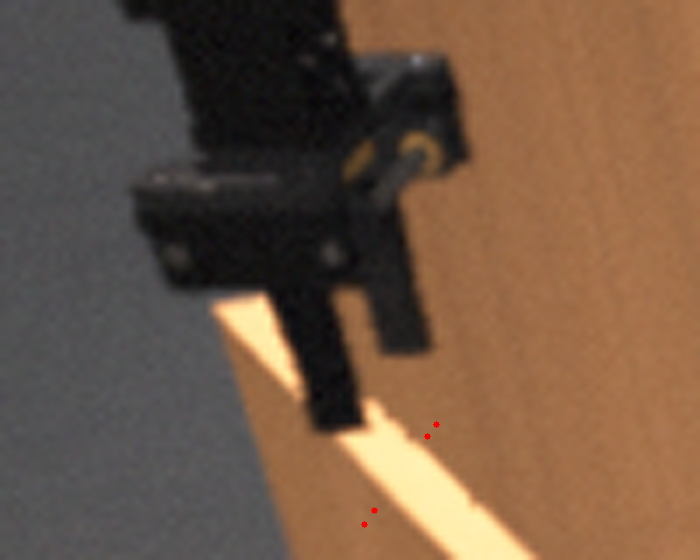

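```bash
python3 - <<'E'
from h import *
im=snap('side');s=ctrl.get_state()
X=np.array([.2626,.6214,.185]);Y=np.array([.389,.921,0])
for dz in (0,.03,.035,.04,.045,.05): print(dz,np.round([proj(im,X+[0,0,dz]+Y*k) for k in(-.051,.051)],1))
print('now tips obs (231.3,169),(240.6,167)')
for dz in (.03,.035,.04,.045,.05): print(dz,[proj(im,s['ee_pos']+np.array([k,0,dz])).round(1) for k in(-.013,.013)])
E
```

```text
0 [[52.3 73.4]
 [61.3 60.9]]
0.03 [[49.5 63.6]
 [58.7 51.5]]
0.035 [[49.  61.9]
 [58.2 49.9]]
0.04 [[48.5 60.2]
 [57.8 48.3]]
0.045 [[48.  58.5]
 [57.3 46.7]]
0.05 [[47.5 56.8]
 [56.9 45. ]]
now tips obs (231.3,169),(240.6,167)
0.03 [array([230.8, 169.6]), array([239.6, 167.1])]
0.035 [array([230.8, 168. ]), array([239.6, 165.5])]
0.04 [array([230.7, 166.5]), array([239.5, 163.9])]
0.045 [array([230.6, 164.9]), array([239.5, 162.4])]
0.05 [array([230.6, 163.3]), array([239.5, 160.8])]
```

Call:
servo_tool([
  {"twist": 0, "fingers": 0, "delta_pos": [0, 0, -0.005]},
  {"twist": 0, "fingers": 0, "delta_pos": [0, 0, -0.005]},
  {"twist": 0, "fingers": 0, "delta_pos": [0, 0, -0.005]},
  {"twist": 0, "fingers": 0, "delta_pos": [0, 0, -0.005]},
  {"twist": 0, "fingers": 0, "delta_pos": [0, 0, -0.005]},
])

```text
time: 6.6
ee_pos: [0.5931, 0.0558, 0.0205]
orientation: [[0.113, 0.994, -0.0], [0.994, -0.113, 0.0], [0.0, -0.0, -1.0]]
contact_force: [0.4, -0.3, -0.2]
grip_width: 0.0367
```

Call:
servo_tool([
  {"twist": 0, "fingers": 0, "delta_pos": [0, 0, 0]},
  {"twist": 0, "fingers": 0, "delta_pos": [0, 0, 0]},
  {"twist": 0, "fingers": 0, "delta_pos": [0, 0, 0]},
  {"twist": 0, "fingers": 0, "delta_pos": [0, 0, 0]},
  {"twist": 0, "fingers": 0, "delta_pos": [0, 0, 0]},
])

```text
time: 7.1
ee_pos: [0.5932, 0.0558, 0.0205]
orientation: [[0.113, 0.994, -0.0], [0.994, -0.113, 0.0], [0.0, -0.0, -1.0]]
contact_force: [-0.5, 0.4, -0.3]
grip_width: 0.0763
```

Call:
servo_tool([
  {"twist": 0, "fingers": 0, "delta_pos": [0, 0, 0.008]},
  {"twist": 0, "fingers": 0, "delta_pos": [0, 0, 0.016]},
  {"twist": 0, "fingers": 0, "delta_pos": [0, 0, 0.024]},
  {"twist": 0, "fingers": 0, "delta_pos": [0, 0, 0.032]},
  {"twist": 0, "fingers": 0, "delta_pos": [0, 0, 0.036]},
])

```text
time: 7.6
ee_pos: [0.5925, 0.0557, -0.0168]
orientation: [[0.113, 0.994, -0.002], [0.994, -0.113, -0.0], [-0.0, -0.002, -1.0]]
contact_force: [-0.5, -1.0, -0.1]
grip_width: 0.0869
```

Call:
servo_tool([
  {"twist": 0, "fingers": 0, "delta_pos": [0, 0, 0]},
  {"twist": 0, "fingers": 0, "delta_pos": [0, 0, 0]},
  {"twist": 0, "fingers": 60, "delta_pos": [0, 0, 0]},
  {"twist": 0, "fingers": 90, "delta_pos": [0, 0, 0]},
  {"twist": 0, "fingers": 110, "delta_pos": [0, 0, 0]},
], force=30)

```text
time: 8.1
ee_pos: [0.5935, 0.0558, -0.0151]
orientation: [[0.113, 0.994, 0.001], [0.994, -0.113, 0.0], [0.0, 0.001, -1.0]]
contact_force: [0.5, 0.3, -0.2]
grip_width: 0.0706
```

Call:
servo_tool([
  {"twist": 0, "fingers": 130, "delta_pos": [0, 0, 0.002]},
  {"twist": 0, "fingers": 140, "delta_pos": [0, 0, 0.003]},
  {"twist": 0, "fingers": 170, "delta_pos": [0, 0, 0.003]},
  {"twist": 0, "fingers": 255, "delta_pos": [0, 0, 0.003]},
  {"twist": 0, "fingers": 255, "delta_pos": [0, 0, 0.003]},
])

```text
time: 8.6
ee_pos: [0.594, 0.0556, -0.0185]
orientation: [[0.114, 0.994, 0.002], [0.994, -0.114, -0.0], [-0.0, 0.002, -1.0]]
contact_force: [1.7, -1.0, -2.9]
grip_width: 0.0358
```

Call:
servo_tool([
  {"twist": 0, "fingers": 255, "delta_pos": [0, 0, 0]},
  {"twist": 0, "fingers": 255, "delta_pos": [0, 0, 0]},
  {"twist": 0, "fingers": 255, "delta_pos": [0, 0, 0]},
  {"twist": 0, "fingers": 255, "delta_pos": [0, 0, 0]},
  {"twist": 0, "fingers": 255, "delta_pos": [0, 0, 0]},
], force=60)

```text
time: 9.1
ee_pos: [0.5939, 0.0556, -0.0185]
orientation: [[0.114, 0.994, 0.001], [0.994, -0.114, -0.0], [-0.0, 0.001, -1.0]]
contact_force: [3.8, -0.6, -4.4]
grip_width: 0.0354
```

Call:
servo_tool([
  {"twist": 0, "fingers": 255, "delta_pos": [-0.001, 0, 0]},
  {"twist": 0, "fingers": 255, "delta_pos": [-0.0025, 0, 0]},
  {"twist": 0, "fingers": 255, "delta_pos": [-0.004, 0, 0]},
  {"twist": 0, "fingers": 255, "delta_pos": [-0.0055, 0, 0]},
  {"twist": 0, "fingers": 255, "delta_pos": [-0.007, 0, 0]},
])

```text
time: 9.6
ee_pos: [0.5924, 0.0531, -0.0185]
orientation: [[0.111, 0.994, -0.0], [0.994, -0.111, 0.005], [0.005, -0.001, -1.0]]
contact_force: [2.6, 6.9, -2.8]
grip_width: 0.0356
```

Call:
servo_tool([
  {"twist": 0, "fingers": 255, "delta_pos": [-0.0015, 0, 0]},
  {"twist": 0, "fingers": 255, "delta_pos": [-0.003, 0, 0]},
  {"twist": 0, "fingers": 255, "delta_pos": [-0.0045, 0, 0]},
  {"twist": 0, "fingers": 255, "delta_pos": [-0.006, 0, 0]},
  {"twist": 0, "fingers": 255, "delta_pos": [-0.0075, 0, 0]},
])

```text
time: 10.1
ee_pos: [0.5908, 0.0471, -0.0184]
orientation: [[0.109, 0.994, -0.002], [0.994, -0.109, 0.006], [0.006, -0.003, -1.0]]
contact_force: [0.7, 8.3, -0.8]
grip_width: 0.0354
```

```bash
python3 - <<'E'
from h import *
im=snap('wrist');s=ctrl.get_state();print(s['ee_pos'],s['grip_width'],s['contact_force'],s['wrist_torque'])
wedge(im,(150,380,60,384))
E
```

```text
[ 0.5906618   0.04673895 -0.01844693] 0.035469987289904005 [ 1.21243259  9.48630858 -1.55781682] [ 1.4860195  -0.38076405  0.05986242]
bbox [  210   155    87   134 10299]
rect mm (592.1567993164062, 70.18617248535156) 62.251705169677734 37.388919830322266 83.76660919189453
[[570.2000122070312, 41.29999923706055], [607.4000244140625, 37.20000076293945], [614.0999755859375, 99.0999984741211], [577.0, 103.19999694824219]]
```

Call:
servo_tool([
  {"twist": 0, "fingers": 255, "delta_pos": [-0.0015, 0, 0]},
  {"twist": 0, "fingers": 255, "delta_pos": [-0.003, 0, 0]},
  {"twist": 0, "fingers": 255, "delta_pos": [-0.0045, 0, 0]},
  {"twist": 0, "fingers": 255, "delta_pos": [-0.006, 0, 0]},
  {"twist": 0, "fingers": 255, "delta_pos": [-0.0075, 0, 0]},
])

```text
time: 10.65
ee_pos: [0.5896, 0.04, -0.0185]
orientation: [[0.108, 0.994, -0.003], [0.994, -0.108, 0.007], [0.006, -0.003, -1.0]]
contact_force: [0.8, 9.3, -0.7]
grip_width: 0.0354
```

Call:
servo_tool([
  {"twist": 0, "fingers": 255, "delta_pos": [-0.0015, 0, 0]},
  {"twist": 0, "fingers": 255, "delta_pos": [-0.003, 0, 0]},
  {"twist": 0, "fingers": 255, "delta_pos": [-0.0045, 0, 0]},
  {"twist": 0, "fingers": 255, "delta_pos": [-0.006, 0, 0]},
  {"twist": 0, "fingers": 255, "delta_pos": [-0.0075, 0, 0]},
])

```text
time: 11.15
ee_pos: [0.5888, 0.0326, -0.0184]
orientation: [[0.108, 0.994, -0.003], [0.994, -0.108, 0.007], [0.006, -0.004, -1.0]]
contact_force: [0.1, 9.4, -1.0]
grip_width: 0.0354
```

Call:
servo_tool([
  {"twist": 0, "fingers": 255, "delta_pos": [-0.0015, 0, 0]},
  {"twist": 0, "fingers": 255, "delta_pos": [-0.003, 0, 0]},
  {"twist": 0, "fingers": 255, "delta_pos": [-0.0045, 0, 0]},
  {"twist": 0, "fingers": 255, "delta_pos": [-0.006, 0, 0]},
  {"twist": 0, "fingers": 255, "delta_pos": [-0.0075, 0, 0]},
])

```text
time: 11.65
ee_pos: [0.588, 0.0252, -0.0184]
orientation: [[0.108, 0.994, -0.003], [0.994, -0.108, 0.007], [0.006, -0.004, -1.0]]
contact_force: [0.2, 9.7, -0.5]
grip_width: 0.0353
```

Call:
servo_tool([
  {"twist": 0, "fingers": 255, "delta_pos": [-0.0015, 0, 0]},
  {"twist": 0, "fingers": 255, "delta_pos": [-0.003, 0, 0]},
  {"twist": 0, "fingers": 255, "delta_pos": [-0.0045, 0, 0]},
  {"twist": 0, "fingers": 255, "delta_pos": [-0.006, 0, 0]},
  {"twist": 0, "fingers": 255, "delta_pos": [-0.0075, 0, 0]},
])

```text
time: 12.15
ee_pos: [0.5872, 0.0178, -0.0184]
orientation: [[0.108, 0.994, -0.003], [0.994, -0.108, 0.007], [0.006, -0.003, -1.0]]
contact_force: [1.1, 9.1, 0.1]
grip_width: 0.0356
```

Call:
servo_tool([
  {"twist": 0, "fingers": 255, "delta_pos": [-0.0015, 0, 0]},
  {"twist": 0, "fingers": 255, "delta_pos": [-0.003, 0, 0]},
  {"twist": 0, "fingers": 255, "delta_pos": [-0.0045, 0, 0]},
  {"twist": 0, "fingers": 255, "delta_pos": [-0.006, 0, 0]},
  {"twist": 0, "fingers": 255, "delta_pos": [-0.0075, 0, 0]},
])

```text
time: 12.65
ee_pos: [0.5864, 0.0103, -0.0184]
orientation: [[0.108, 0.994, -0.003], [0.994, -0.108, 0.007], [0.006, -0.003, -1.0]]
contact_force: [0.2, 10.4, 0.0]
grip_width: 0.0361
```

Call:
servo_tool([
  {"twist": 0, "fingers": 255, "delta_pos": [-0.0015, 0, 0]},
  {"twist": 0, "fingers": 255, "delta_pos": [-0.003, 0, 0]},
  {"twist": 0, "fingers": 255, "delta_pos": [-0.0045, 0, 0]},
  {"twist": 0, "fingers": 255, "delta_pos": [-0.006, 0, 0]},
  {"twist": 0, "fingers": 255, "delta_pos": [-0.0075, 0, 0]},
])

```text
time: 13.15
ee_pos: [0.5857, -0.0035, -0.0185]
orientation: [[0.113, 0.994, -0.002], [0.994, -0.113, 0.0], [0.0, -0.002, -1.0]]
contact_force: [-0.2, 0.8, -0.0]
grip_width: 0.0356
```

Call:
servo_tool([
  {"twist": 0, "fingers": 255, "delta_pos": [-0.0015, 0, 0]},
  {"twist": 0, "fingers": 255, "delta_pos": [-0.003, 0, 0]},
  {"twist": 0, "fingers": 255, "delta_pos": [-0.0045, 0, 0]},
  {"twist": 0, "fingers": 255, "delta_pos": [-0.006, 0, 0]},
  {"twist": 0, "fingers": 255, "delta_pos": [-0.0075, 0, 0]},
])

```text
time: 13.65
ee_pos: [0.5857, -0.0109, -0.0185]
orientation: [[0.113, 0.994, 0.0], [0.994, -0.113, 0.0], [0.0, 0.0, -1.0]]
contact_force: [1.0, 1.5, 0.6]
grip_width: 0.0356
```

```bash
python3 - <<'E'
from h import *
im=snap('wrist');im2=snap('side');s=ctrl.get_state();print(s['ee_pos'],s['grip_width'],s['contact_force'],s['wrist_torque'])
cv2.imwrite('pics/x9.png',cv2.resize(im2['color'][110:220,150:290],(764,600))[...,::-1])
E
```

```text
[ 0.58559904 -0.01134728 -0.01848994] 0.03557653593066207 [-0.58983876 -0.08950649 -0.32605086] [0.00496568 0.00099649 0.04537678]
```

View pics/x9.png

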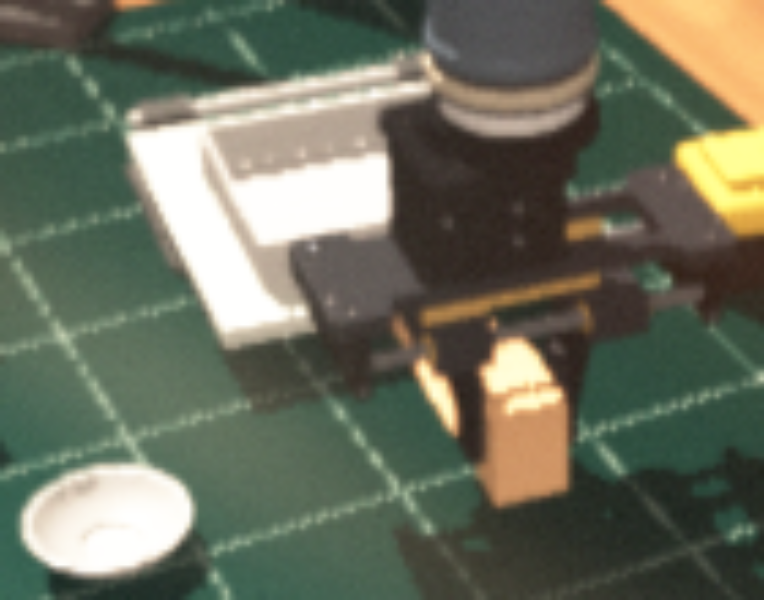

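Call:
servo_tool([
  {"twist": 0, "fingers": 255, "delta_pos": [-0.01, 0, 0]},
  {"twist": 0, "fingers": 255, "delta_pos": [-0.02, 0, 0]},
  {"twist": 0, "fingers": 255, "delta_pos": [-0.03, 0, 0]},
  {"twist": 0, "fingers": 255, "delta_pos": [-0.045, 0, 0]},
  {"twist": 0, "fingers": 255, "delta_pos": [-0.06, 0, 0]},
])

```text
time: 14.25
ee_pos: [0.5785, -0.0721, -0.0185]
orientation: [[0.114, 0.994, -0.0], [0.994, -0.114, -0.0], [-0.0, -0.0, -1.0]]
contact_force: [-0.4, 1.7, -0.1]
grip_width: 0.0356
```

Call:
servo_tool([
  {"twist": 0, "fingers": 255, "delta_pos": [-0.005, 0, -0.02]},
  {"twist": 0, "fingers": 255, "delta_pos": [-0.005, 0, -0.05]},
  {"twist": 0, "fingers": 255, "delta_pos": [-0.005, 0, -0.08]},
  {"twist": 0, "fingers": 255, "delta_pos": [-0.005, 0, -0.11]},
  {"twist": 0, "fingers": 255, "delta_pos": [-0.005, 0, -0.13]},
])

```text
time: 14.75
ee_pos: [0.5782, -0.078, 0.1132]
orientation: [[0.116, 0.993, 0.001], [0.993, -0.116, -0.001], [-0.001, 0.002, -1.0]]
contact_force: [1.1, 0.1, -1.4]
grip_width: 0.036
```

Call:
servo_tool([
  {"twist": 7, "fingers": 255, "delta_pos": [0, 0, -0.005]},
  {"twist": 15, "fingers": 255, "delta_pos": [0, 0, -0.01]},
  {"twist": 23, "fingers": 255, "delta_pos": [0, 0, -0.01]},
  {"twist": 31, "fingers": 255, "delta_pos": [0, 0, -0.01]},
  {"twist": 39, "fingers": 255, "delta_pos": [0, 0, -0.01]},
])

```text
time: 15.25
ee_pos: [0.5772, -0.0775, 0.1211]
orientation: [[0.719, 0.695, -0.001], [0.695, -0.719, -0.001], [-0.002, -0.0, -1.0]]
contact_force: [0.5, -0.1, -2.2]
grip_width: 0.0355
```

Call:
servo_tool([
  {"twist": 8, "fingers": 255, "delta_pos": [0, 0, 0]},
  {"twist": 16, "fingers": 255, "delta_pos": [0, 0, 0]},
  {"twist": 24, "fingers": 255, "delta_pos": [0, 0, 0]},
  {"twist": 32, "fingers": 255, "delta_pos": [0, 0, 0]},
  {"twist": 39.8, "fingers": 255, "delta_pos": [0, 0, 0]},
])

```text
time: 15.75
ee_pos: [0.5772, -0.0774, 0.1211]
orientation: [[0.997, 0.074, -0.001], [0.074, -0.997, -0.001], [-0.001, 0.001, -1.0]]
contact_force: [0.3, -0.5, -1.6]
grip_width: 0.0356
```

Call:
servo_tool([
  {"twist": 0, "fingers": 255, "delta_pos": [-0.015, 0.04, 0]},
  {"twist": 0, "fingers": 255, "delta_pos": [-0.03, 0.08, 0]},
  {"twist": 0, "fingers": 255, "delta_pos": [-0.045, 0.12, 0]},
  {"twist": 0, "fingers": 255, "delta_pos": [-0.06, 0.16, 0]},
  {"twist": 0, "fingers": 255, "delta_pos": [-0.075, 0.2, 0]},
])

```text
time: 16.25
ee_pos: [0.5176, -0.2838, 0.1211]
orientation: [[0.997, 0.08, -0.001], [0.08, -0.997, -0.0], [-0.001, 0.0, -1.0]]
contact_force: [1.2, 0.0, -1.1]
grip_width: 0.0355
```

Call:
servo_tool([
  {"twist": 0, "fingers": 255, "delta_pos": [-0.015, 0.04, 0]},
  {"twist": 0, "fingers": 255, "delta_pos": [-0.03, 0.08, 0]},
  {"twist": 0, "fingers": 255, "delta_pos": [-0.045, 0.12, 0]},
  {"twist": 0, "fingers": 255, "delta_pos": [-0.06, 0.16, 0]},
  {"twist": 0, "fingers": 255, "delta_pos": [-0.07, 0.2, 0]},
])

```text
time: 16.75
ee_pos: [0.4629, -0.4888, 0.121]
orientation: [[0.997, 0.079, -0.002], [0.079, -0.997, 0.0], [-0.002, -0.001, -1.0]]
contact_force: [0.2, -0.6, -0.7]
grip_width: 0.0356
```

Call:
servo_tool([
  {"twist": 0, "fingers": 255, "delta_pos": [0, 0, 0]},
  {"twist": 0, "fingers": 255, "delta_pos": [0, 0, 0]},
  {"twist": 0, "fingers": 255, "delta_pos": [0, 0, 0]},
  {"twist": 0, "fingers": 255, "delta_pos": [0, 0, 0]},
  {"twist": 0, "fingers": 255, "delta_pos": [0, 0, 0]},
])

```text
time: 17.25
ee_pos: [0.4672, -0.4846, 0.1214]
orientation: [[0.996, 0.084, 0.0], [0.084, -0.996, 0.001], [0.0, -0.001, -1.0]]
contact_force: [0.0, -0.1, -1.6]
grip_width: 0.0356
```

```bash
python3 - <<'E'
from h import *
im=snap('wrist','w10.png');t=snap('top','t10.png');s=ctrl.get_state();print(s['ee_pos'],s['orientation'].round(3),s['joint_pos'].round(1),s['grip_width'],s['time'])
a=cv2.resize(im['color'],(400,300));b=cv2.resize(t['color'][100:340,240:512],(400,353))[:300]
cv2.imwrite('pics/x10.png',np.vstack([a,b])[...,::-1])
E
```

```text
[ 0.46712583 -0.48502279  0.1215153 ] [[ 0.997  0.083  0.   ]
 [ 0.083 -0.997  0.   ]
 [ 0.    -0.    -1.   ]] [ 12.5  36.4  46.1  93.9 -28.9  62.3 -18.5] 0.03571373170632088 17.35
```

View pics/x10.png

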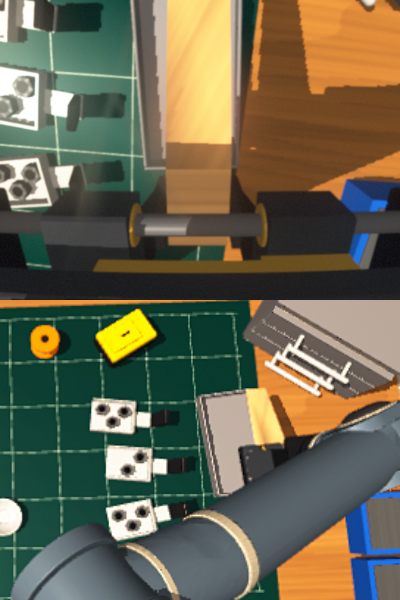

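```bash
python3 - <<'E'
from h import *
im=snap('wrist')
for p in [(145,167),(238,170),(135,0),(258,0)]: print(onz(im,np.array(p)*1.28,.03).round(4))
E
```

```text
[ 0.4259 -0.4241  0.03  ]
[ 0.4315 -0.5373  0.03  ]
[ 0.609  -0.4087  0.03  ]
[ 0.6194 -0.5344  0.03  ]
```

Call:
servo_tool([
  {"twist": 0, "fingers": 255, "delta_pos": [0.005, -0.007, 0.02]},
  {"twist": 0, "fingers": 255, "delta_pos": [0.005, -0.007, 0.05]},
  {"twist": 0, "fingers": 255, "delta_pos": [0.005, -0.007, 0.08]},
  {"twist": 0, "fingers": 255, "delta_pos": [0.005, -0.007, 0.1]},
  {"twist": 0, "fingers": 255, "delta_pos": [0.005, -0.007, 0.11]},
])

```text
time: 17.9
ee_pos: [0.4704, -0.477, 0.0094]
orientation: [[0.997, 0.083, -0.002], [0.083, -0.997, 0.002], [-0.002, -0.003, -1.0]]
contact_force: [0.6, 0.9, -1.6]
grip_width: 0.0352
```

Call:
servo_tool([
  {"twist": 0, "fingers": 255, "delta_pos": [0, 0, 0.006]},
  {"twist": 0, "fingers": 255, "delta_pos": [0, 0, 0.012]},
  {"twist": 0, "fingers": 255, "delta_pos": [0, 0, 0.018]},
  {"twist": 0, "fingers": 255, "delta_pos": [0, 0, 0.022]},
  {"twist": 0, "fingers": 255, "delta_pos": [0, 0, 0.025]},
])

```text
time: 18.4
ee_pos: [0.4711, -0.4786, -0.0135]
orientation: [[0.997, 0.082, 0.0], [0.082, -0.997, -0.0], [0.0, 0.0, -1.0]]
contact_force: [-0.1, -0.3, -2.2]
grip_width: 0.0356
```

Call:
servo_tool([
  {"twist": 0, "fingers": 130, "delta_pos": [0, 0, 0]},
  {"twist": 0, "fingers": 110, "delta_pos": [0, 0, 0]},
  {"twist": 0, "fingers": 95, "delta_pos": [0, 0, 0]},
  {"twist": 0, "fingers": 95, "delta_pos": [0, 0, 0]},
  {"twist": 0, "fingers": 95, "delta_pos": [0, 0, 0]},
])

```text
time: 18.9
ee_pos: [0.471, -0.4786, -0.0133]
orientation: [[0.997, 0.082, 0.0], [0.082, -0.997, -0.0], [0.0, 0.0, -1.0]]
contact_force: [0.3, 0.3, 0.3]
grip_width: 0.0537
```

Call:
servo_tool([
  {"twist": 0, "fingers": 95, "delta_pos": [0, 0, -0.02]},
  {"twist": 0, "fingers": 95, "delta_pos": [0, 0, -0.05]},
  {"twist": 0, "fingers": 95, "delta_pos": [0, 0, -0.08]},
  {"twist": 0, "fingers": 95, "delta_pos": [0, 0, -0.12]},
  {"twist": 0, "fingers": 95, "delta_pos": [0, 0, -0.16]},
])

```text
time: 19.4
ee_pos: [0.4706, -0.4782, 0.1477]
orientation: [[0.997, 0.082, -0.001], [0.082, -0.997, 0.001], [-0.001, -0.001, -1.0]]
contact_force: [0.2, 0.2, -0.2]
grip_width: 0.0543
```

Call:
servo_tool([
  {"twist": -8.5, "fingers": 95, "delta_pos": [0, 0, -0.02]},
  {"twist": -17, "fingers": 95, "delta_pos": [0, 0, -0.04]},
  {"twist": -25.5, "fingers": 60, "delta_pos": [0, 0, -0.06]},
  {"twist": -34, "fingers": 30, "delta_pos": [0, 0, -0.08]},
  {"twist": -42.5, "fingers": 0, "delta_pos": [0, 0, -0.1]},
])

```text
time: 19.9
ee_pos: [0.4707, -0.4785, 0.2475]
orientation: [[0.675, 0.738, 0.0], [0.738, -0.675, 0.0], [0.0, 0.0, -1.0]]
contact_force: [0.4, 0.1, 0.3]
grip_width: 0.0712
```

Call:
servo_tool([
  {"twist": -8.5, "fingers": 0, "delta_pos": [0, 0, 0]},
  {"twist": -17, "fingers": 0, "delta_pos": [0, 0, 0]},
  {"twist": -25.5, "fingers": 0, "delta_pos": [0, 0, 0]},
  {"twist": -34, "fingers": 0, "delta_pos": [0, 0, 0]},
  {"twist": -42.5, "fingers": 0, "delta_pos": [0, 0, 0]},
])

```text
time: 20.4
ee_pos: [0.4706, -0.4786, 0.2466]
orientation: [[-0.0, 1.0, -0.0], [1.0, 0.0, 0.0], [0.0, -0.0, -1.0]]
contact_force: [0.4, -0.4, 0.3]
grip_width: 0.0869
```

Call:
servo_tool([
  {"twist": 0, "fingers": 0, "delta_pos": [0.02, 0.01, 0]},
  {"twist": 0, "fingers": 0, "delta_pos": [0.04, 0.02, 0]},
  {"twist": 0, "fingers": 0, "delta_pos": [0.05, 0.025, 0]},
  {"twist": 0, "fingers": 0, "delta_pos": [0.05, 0.03, 0]},
  {"twist": 0, "fingers": 0, "delta_pos": [0.05, 0.03, 0]},
])

```text
time: 20.9
ee_pos: [0.5016, -0.4291, 0.2465]
orientation: [[0.005, 1.0, -0.0], [1.0, -0.005, -0.001], [-0.001, -0.0, -1.0]]
contact_force: [-0.3, -0.5, -0.1]
grip_width: 0.0867
```

Call:
servo_tool([
  {"twist": 0, "fingers": 0, "delta_pos": [0, 0, 0]},
  {"twist": 0, "fingers": 0, "delta_pos": [0, 0, 0]},
  {"twist": 0, "fingers": 0, "delta_pos": [0, 0, 0]},
  {"twist": 0, "fingers": 0, "delta_pos": [0, 0, 0]},
  {"twist": 0, "fingers": 0, "delta_pos": [0, 0, 0]},
])

```text
time: 21.4
ee_pos: [0.501, -0.4289, 0.2465]
orientation: [[0.006, 1.0, -0.0], [1.0, -0.006, 0.0], [0.0, -0.0, -1.0]]
contact_force: [0.3, 0.1, -1.1]
grip_width: 0.087
```

```bash
python3 - <<'E'
from h import *
im=snap('wrist','w11.png');t=snap('top','t11.png');s=ctrl.get_state();print(s['ee_pos'],s['orientation'].round(3),s['joint_pos'].round(1),s['grip_width'],s['time'])
E
```

```text
[ 0.50113089 -0.42875253  0.24648702] [[ 0.005  1.     0.   ]
 [ 1.    -0.005  0.   ]
 [ 0.     0.    -1.   ]] [ 16.9  24.4  28.8  87.1 -12.1  71.6  47. ] 0.08698881517707636 21.5
```

View pics/w11.png

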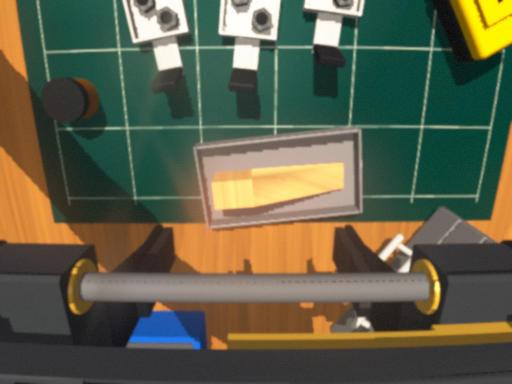

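Call:
servo_tool([
  {"twist": 0, "fingers": 0, "delta_pos": [0.03, 0, 0]},
  {"twist": 0, "fingers": 0, "delta_pos": [0.07, 0, 0]},
  {"twist": 0, "fingers": 0, "delta_pos": [0.1, 0, 0]},
  {"twist": 0, "fingers": 0, "delta_pos": [0.12, 0, 0]},
  {"twist": 0, "fingers": 0, "delta_pos": [0.12, 0, 0]},
])

```text
time: 22.0
ee_pos: [0.5029, -0.3051, 0.2466]
orientation: [[-0.0, 1.0, 0.001], [1.0, 0.0, 0.002], [0.002, 0.001, -1.0]]
contact_force: [0.4, -0.2, 0.4]
grip_width: 0.0868
```

Call:
servo_tool([
  {"twist": 0, "fingers": 0, "delta_pos": [0, 0, 0]},
  {"twist": 0, "fingers": 0, "delta_pos": [0, 0, 0]},
  {"twist": 0, "fingers": 0, "delta_pos": [0, 0, 0]},
  {"twist": 0, "fingers": 0, "delta_pos": [0, 0, 0]},
  {"twist": 0, "fingers": 0, "delta_pos": [0, 0, 0]},
])

```text
time: 22.5
ee_pos: [0.5016, -0.3094, 0.2464]
orientation: [[0.006, 1.0, -0.0], [1.0, -0.006, -0.0], [-0.0, -0.0, -1.0]]
contact_force: [0.6, 0.1, -1.1]
grip_width: 0.0871
```

```bash
cat >> h.py <<'E'
def scoops(im,lim=(.28,.75,-.5,-.05),z=.012):
    hsv=cv2.cvtColor(im['color'],cv2.COLOR_RGB2HSV)
    m=cv2.inRange(hsv,(0,0,120),(180,60,255)); m[235:]=0
    body=cv2.morphologyEx(m,cv2.MORPH_CLOSE,np.ones((9,9)))
    n,l,st,ce=cv2.connectedComponentsWithStats(body)
    for i in range(1,n):
        if st[i,4]<400: continue
        ys,xs=np.nonzero(l==i);P=np.array([onz(im,(x,y),z)[:2] for x,y in zip(xs,ys)])*1000
        c=P.mean(0)/1000
        if not(lim[0]<c[0]<lim[1] and lim[2]<c[1]<lim[3]): continue
        r=cv2.minAreaRect(P.astype(np.float32))
        pc=np.cov((P-P.mean(0)).T);w,v=np.linalg.eigh(pc);d=v[:,1]*np.sign(v[1,1]);n2=np.array([d[1],-d[0]])
        a=(P-P.mean(0))@d;b=(P-P.mean(0))@n2
        k=a<a.min()+25; tail=P[k].mean(0)
        k2=a>a.max()-70; body_c=[(np.percentile(b[k2],1)+np.percentile(b[k2],99))/2]
        print('scoop px',st[i].tolist(),'mean',c.round(4),'rect',np.round(r[0],1),np.round(r[1],1),round(r[2],1),'dir',d.round(3),'len',round(np.ptp(a),1),'tail mid',tail.round(1))
        print('  tail end',(P.mean(0)+d*a.min()+n2*(b[a<a.min()+12].mean())).round(1),'mouth mid',(P.mean(0)+d*a.max()+n2*body_c[0]).round(1))
E
python3 - <<'E'
from h import *
im=snap('wrist','w12.png');s=ctrl.get_state();print(s['ee_pos'])
scoops(im)
print('top');scoops(cv2 and snap('top'))
E
```

```text
[ 0.50167909 -0.30917633  0.24639176]
scoop px [36, 0, 402, 235, 20569] mean [ 0.4943 -0.2686] rect [ 492.3 -278.5] [310.6 520.7] 89.3 dir [-0.984  0.178] len 557.6 tail mid [ 733.3 -405.8]
  tail end [ 751.3 -397.2] mouth mid [ 215.6 -226. ]
top
scoop px [301, 155, 76, 80, 2203] mean [ 0.5479 -0.2621] rect [ 550.8 -284.4] [233.4 246.1] 86.6 dir [0.725 0.689] len 287.5 tail mid [ 447.6 -351.8]
  tail end [ 427.4 -352. ] mouth mid [ 649.1 -167.8]
```

View pics/w12.png

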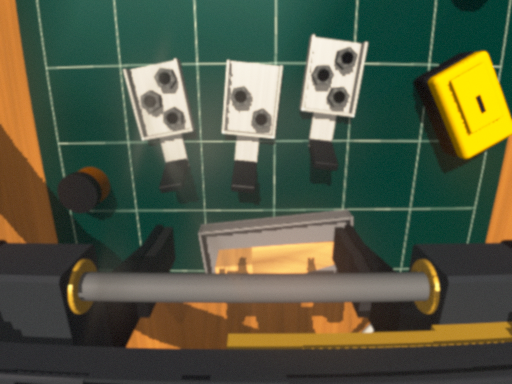

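```bash
python3 - <<'E'
from h import *
im=snap('wrist')
D={'s1':[(314,36),(368,42),(302,110),(353,117),(321,139),(323,166)],'s2':[(228,60),(282,65),(222,135),(275,139),(245,162),(245,187)],'s3':[(125,68),(178,58),(142,140),(193,130),(174,161),(174,190)]}
for n,p in D.items():
    q=[onz(im,c,.022)[:2]*1000 for c in p[:4]];m=(q[0]+q[1])/2;r=(q[2]+q[3])/2;d=(m-r)/np.linalg.norm(m-r)
    f=onz(im,p[4],.003)[:2]*1000
    d2=(m-f)/np.linalg.norm(m-f)
    print(n,'len',np.linalg.norm(m-r).round(1),'wid',np.linalg.norm(q[0]-q[1]).round(1),'dir',d.round(3),d2.round(3),'foot',f.round(1),'rear',r.round(1),'mouth',m.round(1),'grip95 from mouth',(m-140*d2).round(1), 'f-15',(f-13*d2).round(1))
    print('   wid dirs',((q[0]-q[1])/np.linalg.norm(q[0]-q[1])).round(3))
E
```

```text
s1 len 89.2 wid 66.0 dir [0.133 0.991] [0.119 0.993] foot [ 591.6 -297.6] rear [ 594.6 -262.1] mouth [ 606.4 -173.8] grip95 from mouth [ 589.8 -312.8] f-15 [ 590.1 -310.5]
   wid dirs [-0.996  0.094]
s2 len 91.2 wid 65.8 dir [0.097 0.995] [0.111 0.994] foot [ 488.7 -328.8] rear [ 494.3 -291.5] mouth [ 503.1 -200.7] grip95 from mouth [ 487.5 -339.9] f-15 [ 487.3 -341.7]
   wid dirs [-0.996  0.094]
s3 len 89.4 wid 67.3 dir [-0.147  0.989] [-0.114  0.994] foot [ 391.  -326.7] rear [ 389.6 -288.1] mouth [ 376.4 -199.6] grip95 from mouth [ 392.4 -338.7] f-15 [ 392.5 -339.6]
   wid dirs [-0.988 -0.152]
```

Call:
servo_tool([
  {"twist": 2, "fingers": 60, "delta_pos": [-0.001, 0.03, 0.03]},
  {"twist": 4, "fingers": 80, "delta_pos": [-0.002, 0.06, 0.06]},
  {"twist": 6.6, "fingers": 80, "delta_pos": [-0.004, 0.088, 0.09]},
  {"twist": 6.6, "fingers": 80, "delta_pos": [-0.004, 0.088, 0.13]},
  {"twist": 6.6, "fingers": 80, "delta_pos": [-0.004, 0.088, 0.15]},
])

```text
time: 23.15
ee_pos: [0.5889, -0.3115, 0.0923]
orientation: [[0.119, 0.993, -0.005], [0.993, -0.119, 0.002], [0.002, -0.005, -1.0]]
contact_force: [-0.4, -0.2, 0.1]
grip_width: 0.0614
```

Call:
servo_tool([
  {"twist": 0, "fingers": 80, "delta_pos": [0, 0, 0]},
  {"twist": 0, "fingers": 80, "delta_pos": [0, 0, 0]},
  {"twist": 0, "fingers": 80, "delta_pos": [0, 0, 0]},
  {"twist": 0, "fingers": 80, "delta_pos": [0, 0, 0]},
  {"twist": 0, "fingers": 80, "delta_pos": [0, 0, 0]},
])

```text
time: 23.65
ee_pos: [0.5904, -0.3135, 0.098]
orientation: [[0.12, 0.993, 0.002], [0.993, -0.12, -0.001], [-0.0, 0.002, -1.0]]
contact_force: [0.3, -0.2, 0.4]
grip_width: 0.0599
```

```bash
python3 - <<'E'
from h import *
im=snap('wrist','w13.png');s=ctrl.get_state();print(s['ee_pos'],s['orientation'].round(3),s['grip_width'])
hsv=cv2.cvtColor(im['color'],cv2.COLOR_RGB2HSV);m=cv2.inRange(hsv,(0,0,120),(180,60,255));m[225:]=0
# tail: white row extents near column of expected projections
for X in ([.5916,-.2976,.003],[.5946,-.262,.0],[.5898,-.3128,.03]): print(X,proj(im,X).round(1))
u=int(proj(im,[.5916,-.2976,.003])[0])
for v in range(60,225,12):
    x=np.nonzero(m[v,u-60:u+60])[0]+u-60
    if len(x): print(v,x.min(),x.max(),len(x),(onz(im,((x.min()+x.max())/2,v),.003)[:2]*1000).round(1))
E
```

```text
[ 0.59025743 -0.31339193  0.09764905] [[ 0.12   0.993  0.002]
 [ 0.993 -0.12  -0.   ]
 [-0.     0.002 -1.   ]] 0.06052364734041594
[0.5916, -0.2976, 0.003] [253.5 160. ]
[0.5946, -0.262, 0.0] [252.1 120. ]
[0.5898, -0.3128, 0.03] [253.7 184.8]
60 208 295 67 [ 600.3 -211.9]
72 209 295 65 [ 599.5 -221.6]
84 209 295 83 [ 598.3 -231.4]
96 210 294 65 [ 597.1 -241.3]
108 210 294 80 [ 595.9 -251.4]
120 211 293 83 [ 594.6 -261.7]
132 235 269 35 [ 593.3 -272.1]
144 235 294 38 [ 603.1 -284.2]
156 235 312 54 [ 610.  -296.1]
168 196 296 26 [ 583.8 -304.2]
180 295 297 3 [ 628.4 -321.1]
192 296 298 3 [ 628.4 -332.9]
204 193 299 5 [ 579.4 -339. ]
216 195 300 5 [ 579.2 -351.4]
```

Call:
servo_tool([
  {"twist": 0, "fingers": 80, "delta_pos": [0, 0, 0.03]},
  {"twist": 0, "fingers": 80, "delta_pos": [0, 0, 0.06]},
  {"twist": 0, "fingers": 80, "delta_pos": [0, 0, 0.09]},
  {"twist": 0, "fingers": 80, "delta_pos": [0, 0, 0.11]},
  {"twist": 0, "fingers": 80, "delta_pos": [0, 0, 0.12]},
])

```text
time: 24.2
ee_pos: [0.5888, -0.3124, -0.0253]
orientation: [[0.12, 0.993, -0.002], [0.993, -0.12, 0.001], [0.001, -0.003, -1.0]]
contact_force: [-0.5, 0.7, 0.5]
grip_width: 0.0597
```

Call:
servo_tool([
  {"twist": 0, "fingers": 120, "delta_pos": [0, 0, 0]},
  {"twist": 0, "fingers": 140, "delta_pos": [0, 0, 0]},
  {"twist": 0, "fingers": 160, "delta_pos": [0, 0, 0]},
  {"twist": 0, "fingers": 255, "delta_pos": [0, 0, 0]},
  {"twist": 0, "fingers": 255, "delta_pos": [0, 0, 0]},
], force=20)

```text
time: 24.7
ee_pos: [0.5903, -0.3134, -0.0225]
orientation: [[0.12, 0.993, 0.001], [0.993, -0.12, -0.0], [-0.0, 0.001, -1.0]]
contact_force: [0.1, -0.2, 2.8]
grip_width: 0.0298
```

Call:
servo_tool([
  {"twist": 0, "fingers": 255, "delta_pos": [0, 0, 0]},
  {"twist": 0, "fingers": 255, "delta_pos": [0, 0, 0]},
  {"twist": 0, "fingers": 255, "delta_pos": [0, 0, 0]},
  {"twist": 0, "fingers": 255, "delta_pos": [0, 0, 0]},
  {"twist": 0, "fingers": 255, "delta_pos": [0, 0, 0]},
], force=60)

```text
time: 25.2
ee_pos: [0.5903, -0.3134, -0.0225]
orientation: [[0.12, 0.993, 0.001], [0.993, -0.12, -0.0], [-0.0, 0.001, -1.0]]
contact_force: [-1.0, 0.7, 6.7]
grip_width: 0.0298
```

Call:
servo_tool([
  {"twist": 0, "fingers": 255, "delta_pos": [0, 0, -0.002]},
  {"twist": 0, "fingers": 255, "delta_pos": [0, 0, -0.004]},
  {"twist": 0, "fingers": 255, "delta_pos": [0, 0, -0.007]},
  {"twist": 0, "fingers": 255, "delta_pos": [0, 0, -0.01]},
  {"twist": 0, "fingers": 255, "delta_pos": [0, 0, -0.012]},
])

```text
time: 25.7
ee_pos: [0.5898, -0.3132, -0.0114]
orientation: [[0.12, 0.993, -0.0], [0.993, -0.12, 0.0], [0.0, -0.0, -1.0]]
contact_force: [-0.0, -0.5, -3.4]
grip_width: 0.0293
```

```bash
python3 - <<'E'
from h import *
im=snap('wrist','w14.png');sd=snap('side');s=ctrl.get_state();print(s['ee_pos'],s['grip_width'],s['contact_force'],s['wrist_torque'])
p=proj(sd,s['ee_pos']).astype(int);print(p)
c=sd['color'][p[1]-60:p[1]+40,p[0]-80:p[0]+60]
cv2.imwrite('pics/x14.png',np.hstack([cv2.resize(im['color'],(380,285)),cv2.resize(c,(399,285))])[...,::-1])
E
```

```text
[ 0.5900265  -0.31324787 -0.01117867] 0.02944598271216703 [-0.02055047 -0.42063912 -2.81394337] [-0.28774989  0.11475313 -0.00681379]
[309 276]
```

View pics/x14.png

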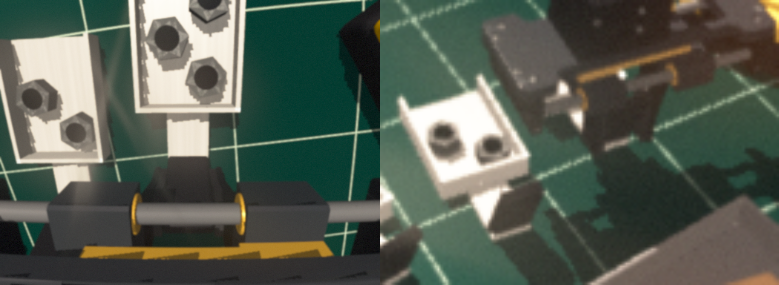

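Call:
servo_tool([
  {"twist": 0, "fingers": 255, "delta_pos": [0, 0, -0.005]},
  {"twist": 0, "fingers": 255, "delta_pos": [0, 0, -0.015]},
  {"twist": 0, "fingers": 255, "delta_pos": [0, 0, -0.03]},
  {"twist": 0, "fingers": 255, "delta_pos": [0, 0, -0.045]},
  {"twist": 0, "fingers": 255, "delta_pos": [0, 0, -0.06]},
])

```text
time: 26.3
ee_pos: [0.5902, -0.3135, 0.0506]
orientation: [[0.12, 0.993, 0.001], [0.993, -0.12, -0.001], [-0.0, 0.001, -1.0]]
contact_force: [-0.5, -0.4, -2.0]
grip_width: 0.0293
```

Call:
servo_tool([
  {"twist": 0, "fingers": 255, "delta_pos": [0, 0, -0.015]},
  {"twist": 0, "fingers": 255, "delta_pos": [0, 0, -0.03]},
  {"twist": 0, "fingers": 255, "delta_pos": [0, 0, -0.045]},
  {"twist": 0, "fingers": 255, "delta_pos": [0, 0, -0.06]},
  {"twist": 0, "fingers": 255, "delta_pos": [0, 0, -0.065]},
])

```text
time: 26.8
ee_pos: [0.5908, -0.3139, 0.1159]
orientation: [[0.12, 0.993, 0.003], [0.993, -0.12, -0.001], [-0.001, 0.003, -1.0]]
contact_force: [0.1, -0.1, -2.7]
grip_width: 0.0294
```

```bash
python3 - <<'E'
from h import *
s=ctrl.get_state();print(s['ee_pos'],s['grip_width'],s['contact_force'],s['wrist_torque'])
a=cv2.imread('pics/w14.png');b=snap('wrist','w15.png')['color'][...,::-1]
p,st=cv2.phaseCorrelate(np.float32(a[0:200,170:330,1]),np.float32(b[0:200,170:330,1]));print(p,st)
E
```

```text
[ 0.59078288 -0.31385976  0.11590948] 0.029413773447456697 [ 0.09878784 -0.11730149 -2.72585821] [-0.29723993  0.06544432  0.00770889]
(-0.07352784804722035, -0.07067908587963245) 0.683270038843155
```

Call:
servo_tool([
  {"twist": 0, "fingers": 255, "delta_pos": [0.008, -0.001, -0.004]},
  {"twist": 0, "fingers": 255, "delta_pos": [0.02, -0.003, -0.008]},
  {"twist": 0, "fingers": 255, "delta_pos": [0.036, -0.005, -0.012]},
  {"twist": 0, "fingers": 255, "delta_pos": [0.053, -0.007, -0.016]},
  {"twist": 0, "fingers": 255, "delta_pos": [0.07, -0.01, -0.02]},
])

```text
time: 27.35
ee_pos: [0.5884, -0.2399, 0.1336]
orientation: [[0.119, 0.993, -0.0], [0.993, -0.119, 0.001], [0.001, -0.0, -1.0]]
contact_force: [1.4, 0.1, -2.8]
grip_width: 0.0296
```

Call:
servo_tool([
  {"twist": 0, "fingers": 255, "delta_pos": [0.015, -0.002, -0.003]},
  {"twist": 0, "fingers": 255, "delta_pos": [0.03, -0.004, -0.006]},
  {"twist": 0, "fingers": 255, "delta_pos": [0.045, -0.006, -0.01]},
  {"twist": 0, "fingers": 255, "delta_pos": [0.06, -0.008, -0.01]},
  {"twist": 0, "fingers": 255, "delta_pos": [0.075, -0.01, -0.01]},
])

```text
time: 27.85
ee_pos: [0.5874, -0.1656, 0.1436]
orientation: [[0.12, 0.993, 0.0], [0.993, -0.12, 0.0], [0.0, 0.0, -1.0]]
contact_force: [-0.3, 0.1, -3.5]
grip_width: 0.0297
```

Call:
servo_tool([
  {"twist": 0, "fingers": 255, "delta_pos": [0.015, -0.002, 0]},
  {"twist": 0, "fingers": 255, "delta_pos": [0.03, -0.004, 0]},
  {"twist": 0, "fingers": 255, "delta_pos": [0.045, -0.006, 0]},
  {"twist": 0, "fingers": 255, "delta_pos": [0.06, -0.008, 0]},
  {"twist": 0, "fingers": 255, "delta_pos": [0.075, -0.01, 0]},
])

```text
time: 28.35
ee_pos: [0.5864, -0.0899, 0.1435]
orientation: [[0.12, 0.993, -0.0], [0.993, -0.12, 0.0], [0.0, -0.0, -1.0]]
contact_force: [1.3, 0.7, -2.2]
grip_width: 0.0297
```

Call:
servo_tool([
  {"twist": 0, "fingers": 255, "delta_pos": [0.015, -0.002, 0]},
  {"twist": 0, "fingers": 255, "delta_pos": [0.03, -0.004, 0]},
  {"twist": 0, "fingers": 255, "delta_pos": [0.045, -0.006, 0]},
  {"twist": 0, "fingers": 255, "delta_pos": [0.06, -0.008, 0]},
  {"twist": 0, "fingers": 255, "delta_pos": [0.075, -0.01, 0]},
])

```text
time: 28.85
ee_pos: [0.5855, -0.0142, 0.1435]
orientation: [[0.12, 0.993, -0.0], [0.993, -0.12, 0.0], [0.0, -0.0, -1.0]]
contact_force: [-0.3, 0.2, -2.3]
grip_width: 0.0291
```

Call:
servo_tool([
  {"twist": 0, "fingers": 255, "delta_pos": [0.015, -0.002, 0]},
  {"twist": 0, "fingers": 255, "delta_pos": [0.03, -0.004, 0]},
  {"twist": 0, "fingers": 255, "delta_pos": [0.044, -0.006, 0]},
  {"twist": 0, "fingers": 255, "delta_pos": [0.057, -0.008, 0]},
  {"twist": 0, "fingers": 255, "delta_pos": [0.068, -0.01, 0]},
])

```text
time: 29.35
ee_pos: [0.5838, 0.0546, 0.1435]
orientation: [[0.12, 0.993, -0.0], [0.993, -0.12, 0.0], [0.0, -0.0, -1.0]]
contact_force: [0.0, 0.8, -3.2]
grip_width: 0.0293
```

Call:
servo_tool([
  {"twist": 0, "fingers": 255, "delta_pos": [0.01, -0.001, 0]},
  {"twist": 0, "fingers": 255, "delta_pos": [0.018, -0.002, 0]},
  {"twist": 0, "fingers": 255, "delta_pos": [0.025, -0.003, 0]},
  {"twist": 0, "fingers": 255, "delta_pos": [0.031, -0.004, 0]},
  {"twist": 0, "fingers": 255, "delta_pos": [0.035, -0.004, 0]},
])

```text
time: 29.85
ee_pos: [0.5839, 0.0889, 0.1435]
orientation: [[0.12, 0.993, -0.0], [0.993, -0.12, 0.0], [0.0, -0.0, -1.0]]
contact_force: [-0.3, -1.3, -2.9]
grip_width: 0.0294
```

```bash
python3 - <<'E'
from h import *
s=ctrl.get_state();print(s['ee_pos'],s['grip_width'],s['contact_force'],s['wrist_torque'])
im=snap('wrist','w16.png');sd=snap('side','s16.png')
cv2.imwrite('pics/x16.png',np.hstack([cv2.resize(im['color'],(400,300)),cv2.resize(sd['color'][80:200,140:300],(400,300))])[...,::-1])
E
```

```text
[0.58394121 0.08890557 0.14348852] 0.029372751026375862 [-0.28172876 -1.25617805 -2.91792005] [-3.02288722e-01  2.41080914e-04  4.03169864e-02]
```

View pics/x16.png

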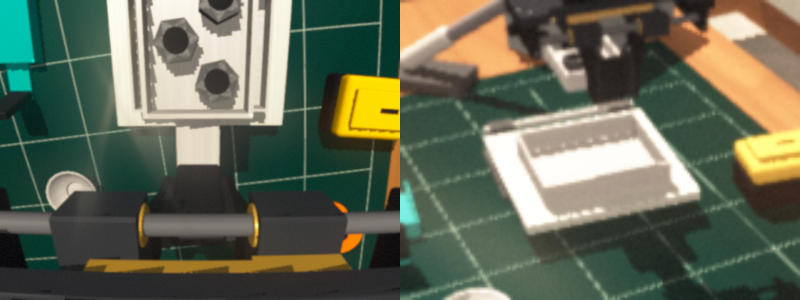

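```bash
python3 - <<'E'
from h import *
sd=snap('side')
q=[onz(sd,(140+(u-400)/2.5,80+v/2.5),.068)[:2] for u,v in [(519,128),(632,104),(672,157),(520,187)]]
print(np.round(q,4),np.mean(q,0))
E
```

```text
[[0.5405 0.2639]
 [0.6829 0.2563]
 [0.6686 0.1229]
 [0.4951 0.1425]] [0.59676356 0.19641993]
```

Call:
servo_tool([
  {"twist": 0, "fingers": 255, "delta_pos": [0, 0, 0]},
  {"twist": 0, "fingers": 255, "delta_pos": [0, 0, 0]},
  {"twist": 0, "fingers": 255, "delta_pos": [0, 0, 0]},
  {"twist": 0, "fingers": 255, "delta_pos": [0, 0, 0]},
  {"twist": 0, "fingers": 255, "delta_pos": [0, 0, 0]},
], force=40)

```text
time: 30.5
ee_pos: [0.584, 0.0883, 0.1435]
orientation: [[0.12, 0.993, -0.0], [0.993, -0.12, 0.0], [0.0, -0.0, -1.0]]
contact_force: [0.9, -0.5, -2.6]
grip_width: 0.0299
```

```bash
cat >> h.py <<'E'
def chk(ref='pics/w16.png'):
    s=ctrl.get_state();print(s['time'],s['ee_pos'].round(4),s['grip_width'].round(4),s['contact_force'].round(2),s['wrist_torque'].round(3))
    a=cv2.imread(ref);b=snap('wrist','wl.png')['color'][...,::-1]
    print('diff',cv2.absdiff(a,b)[0:200,150:370].mean())
E
python3 -c "from h import *;chk()"
```

```text
Traceback (most recent call last):
  File "h.py", line 43, in chk
    s=ctrl.get_state();print(s['time'],s['ee_pos'].round(4),s['grip_width'].round(4),s['contact_force'].round(2),s['wrist_torque'].round(3))
                                                            ^^^^^^^^^^^^^^^^^^^^^
AttributeError: 'float' object has no attribute 'round'
```

```bash
sed -i "s/s\['grip_width'\].round(4)/round(s['grip_width'],4)/" h.py; python3 - <<'E'
from h import *
im=snap('wrist')
for p in [(118,126),(282,124)]: print('plate',onz(im,np.array(p)*1.28,.038).round(4))
for p in [(146,120),(268,117)]: print('pan outer near',onz(im,np.array(p)*1.28,.068).round(4))
t=cv2.imread('pics/t11.png');print(t.shape)
cv2.imwrite('pics/x17.png',np.vstack([cv2.resize(t[130:230,130:250],(480,400),interpolation=cv2.INTER_CUBIC)]))
chk()
E
```

```text
plate [0.4879 0.1127 0.038 ]
plate [0.686  0.0912 0.038 ]
pan outer near [0.5301 0.1211 0.068 ]
pan outer near [0.6618 0.1085 0.068 ]
(384, 512, 3)
30.55 [0.584  0.0884 0.1435] 0.03 [-0.55  0.1  -3.23] [-0.307  0.138  0.015]
diff 3.543719696969697
```

```bash
python3 - <<'E'
from h import *
im=snap('top');t=cv2.imread('pics/t11.png',0)
n=np.array([.587,.102]);d=np.array([.108,.994])
print([ (int(k*1000),int(cv2.getRectSubPix(t,(1,3),tuple(map(float,proj(im,[*(n+d*k),.04])))).mean())) for k in np.arange(-.01,.215,.005)])
e=np.array([.994,-.108]);c=n+d*.1
print([ (int(k*1000),int(cv2.getRectSubPix(t,(3,1),tuple(map(float,proj(im,[*(c+e*k),.04])))).mean())) for k in np.arange(-.11,.115,.005)])
E
```

```text
[(-10, 54), (-5, 25), (0, 222), (4, 149), (10, 153), (15, 155), (19, 131), (25, 163), (30, 252), (34, 251), (40, 251), (45, 251), (49, 251), (55, 251), (60, 251), (65, 251), (70, 251), (75, 251), (80, 251), (85, 251), (90, 252), (95, 251), (100, 251), (105, 251), (110, 251), (115, 251), (120, 251), (125, 251), (130, 182), (134, 139), (139, 141), (145, 113), (150, 107), (155, 251), (160, 254), (165, 254), (169, 253), (175, 254), (180, 254), (185, 254), (190, 254), (195, 254), (199, 254), (205, 194), (210, 106)]
[(-110, 75), (-105, 71), (-99, 182), (-94, 255), (-89, 254), (-84, 254), (-79, 254), (-74, 254), (-69, 229), (-64, 241), (-59, 249), (-54, 253), (-49, 252), (-44, 252), (-39, 252), (-34, 252), (-29, 252), (-24, 252), (-19, 252), (-14, 251), (-9, 251), (-4, 251), (0, 251), (5, 251), (10, 251), (15, 251), (20, 251), (25, 251), (30, 251), (35, 251), (40, 251), (45, 250), (50, 251), (55, 251), (60, 251), (65, 251), (70, 247), (75, 167), (80, 251), (85, 254), (90, 253), (95, 254), (100, 225), (105, 105), (110, 104)]
```

Call:
servo_tool([
  {"twist": 0, "fingers": 255, "delta_pos": [0, 0, 0]},
  {"twist": 0, "fingers": 255, "delta_pos": [0, 0, 0]},
  {"twist": 0, "fingers": 255, "delta_pos": [0, 0, 0]},
  {"twist": 0, "fingers": 255, "delta_pos": [0, 0, 0]},
  {"twist": 0, "fingers": 255, "delta_pos": [0, 0, 0]},
], force=25)

```text
time: 31.15
ee_pos: [0.584, 0.0885, 0.1435]
orientation: [[0.12, 0.993, -0.0], [0.993, -0.12, 0.0], [0.0, -0.0, -1.0]]
contact_force: [-0.3, -0.4, -2.8]
grip_width: 0.0299
```

```bash
python3 -c "from h import *;chk()"
```

```text
31.15 [0.584  0.0885 0.1435] 0.0299 [-0.32 -0.38 -2.77] [-0.275  0.063  0.027]
diff 3.3910151515151514
```

Call:
servo_tool([
  {"twist": 0, "fingers": 255, "delta_pos": [0, 0, 0]},
  {"twist": 0, "fingers": 255, "delta_pos": [0, 0, 0]},
  {"twist": 0, "fingers": 255, "delta_pos": [0, 0, 0]},
  {"twist": 0, "fingers": 255, "delta_pos": [0, 0, 0]},
  {"twist": 0, "fingers": 255, "delta_pos": [0, 0, 0]},
], force=18)

```text
time: 31.7
ee_pos: [0.584, 0.0885, 0.1435]
orientation: [[0.12, 0.993, -0.0], [0.993, -0.12, 0.0], [0.0, -0.0, -1.0]]
contact_force: [0.4, -0.8, -2.6]
grip_width: 0.0295
```

```bash
python3 -c "from h import *;chk()"
```

```text
31.7 [0.584  0.0885 0.1435] 0.0295 [ 0.43 -0.8  -2.57] [-0.222  0.116 -0.041]
diff 3.294189393939394
```

Call:
servo_tool([
  {"twist": 0, "fingers": 255, "delta_pos": [0, 0, 0]},
  {"twist": 0, "fingers": 255, "delta_pos": [0, 0, 0]},
  {"twist": 0, "fingers": 255, "delta_pos": [0, 0, 0]},
  {"twist": 0, "fingers": 255, "delta_pos": [0, 0, 0]},
  {"twist": 0, "fingers": 255, "delta_pos": [0, 0, 0]},
], force=13)

```text
time: 32.25
ee_pos: [0.5841, 0.0885, 0.1435]
orientation: [[0.12, 0.993, 0.0], [0.993, -0.12, 0.0], [0.0, 0.0, -1.0]]
contact_force: [-0.1, -0.1, -1.8]
grip_width: 0.03
```

```bash
python3 -c "from h import *;chk()"
```

```text
32.25 [0.5841 0.0885 0.1435] 0.03 [-0.14 -0.14 -1.79] [-0.265  0.048 -0.019]
diff 3.3869545454545453
```

Call:
servo_tool([
  {"twist": 0, "fingers": 255, "delta_pos": [0, 0, 0]},
  {"twist": 0, "fingers": 255, "delta_pos": [0, 0, 0]},
  {"twist": 0, "fingers": 255, "delta_pos": [0, 0, 0]},
  {"twist": 0, "fingers": 255, "delta_pos": [0, 0, 0]},
  {"twist": 0, "fingers": 255, "delta_pos": [0, 0, 0]},
], force=9)

```text
time: 32.8
ee_pos: [0.584, 0.0884, 0.1435]
orientation: [[0.12, 0.993, -0.0], [0.993, -0.12, 0.0], [0.0, -0.0, -1.0]]
contact_force: [0.5, 0.0, -2.3]
grip_width: 0.0297
```

```bash
python3 -c "from h import *;chk()"
```

```text
32.8 [0.584  0.0884 0.1435] 0.0297 [ 0.52  0.04 -2.31] [-0.259  0.067 -0.   ]
diff 50.26887878787879
```

Call:
servo_tool([
  {"twist": 0, "fingers": 255, "delta_pos": [0, 0, 0]},
  {"twist": 0, "fingers": 255, "delta_pos": [0, 0, 0]},
  {"twist": 0, "fingers": 255, "delta_pos": [0, 0, 0]},
  {"twist": 0, "fingers": 255, "delta_pos": [0, 0, 0]},
  {"twist": 0, "fingers": 255, "delta_pos": [0, 0, 0]},
], force=9)

```text
time: 33.35
ee_pos: [0.584, 0.0884, 0.1435]
orientation: [[0.12, 0.993, -0.0], [0.993, -0.12, 0.0], [0.0, -0.0, -1.0]]
contact_force: [0.8, 0.5, -3.2]
grip_width: 0.03
```

```bash
python3 - <<'E'
from h import *
chk()
im=snap('wrist');sd=snap('side','s18.png')
cv2.imwrite('pics/x18.png',np.hstack([cv2.resize(im['color'],(400,300)),cv2.resize(sd['color'][80:200,140:300],(400,300))])[...,::-1])
E
```

```text
33.35 [0.584  0.0884 0.1435] 0.03 [ 0.84  0.52 -3.22] [-0.193  0.052  0.   ]
diff 50.2974696969697
```

View pics/x18.png

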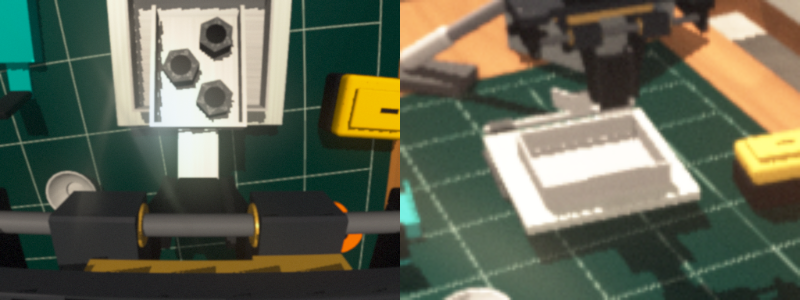

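Call:
servo_tool([
  {"twist": 0, "fingers": 255, "delta_pos": [0, 0, 0]},
  {"twist": 0, "fingers": 255, "delta_pos": [0, 0, 0]},
  {"twist": 0, "fingers": 255, "delta_pos": [0, 0, 0]},
  {"twist": 0, "fingers": 255, "delta_pos": [0, 0, 0]},
  {"twist": 0, "fingers": 255, "delta_pos": [0, 0, 0]},
], force=7)

```text
time: 34.0
ee_pos: [0.5841, 0.0884, 0.1436]
orientation: [[0.12, 0.993, 0.0], [0.993, -0.12, 0.0], [0.0, 0.0, -1.0]]
contact_force: [0.9, -0.8, -1.5]
grip_width: 0.03
```

```bash
python3 -c "from h import *;chk('pics/wl.png')"
```

```text
34.0 [0.5841 0.0884 0.1436] 0.03 [ 0.9  -0.8  -1.52] [-0.242  0.08   0.023]
diff 39.81584090909091
```

Call:
servo_tool([
  {"twist": 0, "fingers": 255, "delta_pos": [0, 0, 0]},
  {"twist": 0, "fingers": 255, "delta_pos": [0, 0, 0]},
  {"twist": 0, "fingers": 255, "delta_pos": [0, 0, 0]},
  {"twist": 0, "fingers": 255, "delta_pos": [0, 0, 0]},
  {"twist": 0, "fingers": 255, "delta_pos": [0, 0, 0]},
], force=5.5)

```text
time: 34.55
ee_pos: [0.5841, 0.0885, 0.1436]
orientation: [[0.12, 0.993, 0.0], [0.993, -0.12, 0.0], [0.0, 0.0, -1.0]]
contact_force: [0.3, 0.9, -2.6]
grip_width: 0.03
```

```bash
python3 -c "from h import *;chk('pics/wl.png')"
```

```text
34.55 [0.5841 0.0885 0.1436] 0.03 [ 0.31  0.9  -2.55] [-0.15   0.12  -0.053]
diff 3.977590909090909
```

Call:
servo_tool([
  {"twist": 0, "fingers": 255, "delta_pos": [0, 0, 0]},
  {"twist": 0, "fingers": 255, "delta_pos": [0, 0, 0]},
  {"twist": 0, "fingers": 255, "delta_pos": [0, 0, 0]},
  {"twist": 0, "fingers": 255, "delta_pos": [0, 0, 0]},
  {"twist": 0, "fingers": 255, "delta_pos": [0, 0, 0]},
], force=4.5)

```text
time: 35.1
ee_pos: [0.5841, 0.0884, 0.1435]
orientation: [[0.12, 0.993, 0.0], [0.993, -0.12, 0.0], [0.0, -0.0, -1.0]]
contact_force: [0.6, 0.6, -1.4]
grip_width: 0.0298
```

```bash
python3 -c "from h import *;chk('pics/wl.png')"
```

```text
35.1 [0.5841 0.0884 0.1435] 0.0298 [ 0.59  0.57 -1.4 ] [-0.183  0.057 -0.023]
diff 1.2484621212121212
```

```bash
cat >> h.py <<'E'
def tilt():
    s=ctrl.get_state();im=snap('wrist','wl.png');P=np.array(s['ee_pos'])+[0,0,.055];d=np.array(s['orientation'])[:,0];d[2]=0
    def pt(x,z,th): 
        a,b=(x+95)/1e3,(z-30)/1e3;t=np.radians(th);return proj(im,P+d*(a*np.cos(t)+b*np.sin(t))+np.array([0,0,-a*np.sin(t)+b*np.cos(t)]))
    for th in range(0,91,10): print(th,'mouth',pt(45,3,th).round(),'rear top',pt(-48,23,th).round(),'tail fwd',pt(-48,3,th).round(),'tail back',pt(-80,3,th).round())
    g=cv2.cvtColor(im['color'],cv2.COLOR_RGB2GRAY);u=int(pt(-60,3,30)[0])
    print('u',u,[int(x) for x in g[0:240:4,u-3:u+4].mean(1)])
    nb=cv2.inRange(g,0,95);n,l,st,ce=cv2.connectedComponentsWithStats(nb[:170,170:330])
    print('dark blobs',[(ce[i].round()+[170,0]).tolist()+[int(st[i,4])] for i in range(1,n) if 60<st[i,4]<3000])
E
python3 -c "from h import *;tilt()"
```

```text
0 mouth [256. -45.] rear top [256. 162.] tail fwd [255. 154.] tail back [255. 210.]
10 mouth [255. -14.] rear top [255. 162.] tail fwd [255. 160.] tail back [255. 217.]
20 mouth [255.  16.] rear top [255. 165.] tail fwd [255. 169.] tail back [255. 225.]
30 mouth [255.  45.] rear top [255. 170.] tail fwd [255. 179.] tail back [255. 233.]
40 mouth [255.  74.] rear top [255. 178.] tail fwd [255. 191.] tail back [255. 242.]
50 mouth [255. 101.] rear top [255. 186.] tail fwd [255. 203.] tail back [255. 251.]
60 mouth [255. 128.] rear top [255. 196.] tail fwd [255. 216.] tail back [255. 260.]
70 mouth [255. 155.] rear top [255. 207.] tail fwd [255. 230.] tail back [255. 269.]
80 mouth [255. 182.] rear top [255. 219.] tail fwd [255. 245.] tail back [255. 279.]
90 mouth [255. 208.] rear top [255. 231.] tail fwd [255. 259.] tail back [255. 288.]
u 255 [124, 126, 129, 221, 241, 239, 241, 238, 237, 237, 238, 237, 234, 234, 235, 233, 231, 231, 225, 100, 85, 83, 83, 112, 114, 123, 114, 107, 115, 114, 146, 218, 219, 220, 219, 220, 220, 220, 219, 220, 220, 220, 221, 221, 220, 221, 220, 220, 222, 165, 159, 156, 178, 218, 218, 218, 217, 216, 216, 216]
dark blobs [[278.0, 79.0, 95], [250.0, 88.0, 241], [266.0, 113.0, 252], [317.0, 165.0, 226]]
```

```bash
python3 - <<'E'
from h import *
im=snap('wrist')
c=np.array([.596,.186]);d=np.array([.108,.994]);e=np.array([.994,-.108])
for p in [(278,79),(250,88),(266,113)]:
    q=onz(im,p,.054)[:2]-c;print((1000*np.array([q@e,q@d])).round())
F=np.mean([ (ctrl.get_state()['contact_force'][2],)],0);print(F)
E
```

```text
[ 19. -12.]
[ -4. -19.]
[  9. -40.]
[-1.59012488]
```

Call:
servo_tool([
  {"twist": 0, "fingers": 255, "delta_pos": [0, 0, 0]},
  {"twist": 0, "fingers": 255, "delta_pos": [0, 0, -0.005]},
  {"twist": 0, "fingers": 255, "delta_pos": [0, 0, -0.015]},
  {"twist": 0, "fingers": 255, "delta_pos": [0, 0, -0.03]},
  {"twist": 0, "fingers": 255, "delta_pos": [0, 0, -0.05]},
], force=25)

```text
time: 35.75
ee_pos: [0.5837, 0.0883, 0.1943]
orientation: [[0.12, 0.993, -0.001], [0.993, -0.12, -0.0], [-0.0, -0.001, -1.0]]
contact_force: [0.6, -0.1, -1.7]
grip_width: 0.0295
```

Call:
servo_tool([
  {"twist": 0, "fingers": 255, "delta_pos": [-0.01, 0.002, 0]},
  {"twist": 0, "fingers": 255, "delta_pos": [-0.025, 0.004, 0]},
  {"twist": 0, "fingers": 255, "delta_pos": [-0.05, 0.009, 0]},
  {"twist": 0, "fingers": 255, "delta_pos": [-0.075, 0.013, 0]},
  {"twist": 0, "fingers": 255, "delta_pos": [-0.1, 0.018, 0]},
])

```text
time: 36.25
ee_pos: [0.5887, -0.0158, 0.1924]
orientation: [[0.122, 0.993, -0.002], [0.993, -0.122, -0.001], [-0.001, -0.002, -1.0]]
contact_force: [0.4, -0.6, -0.7]
grip_width: 0.0299
```

Call:
servo_tool([
  {"twist": 0, "fingers": 255, "delta_pos": [-0.025, 0.004, 0]},
  {"twist": 0, "fingers": 255, "delta_pos": [-0.05, 0.009, 0]},
  {"twist": 0, "fingers": 255, "delta_pos": [-0.075, 0.013, 0]},
  {"twist": 0, "fingers": 255, "delta_pos": [-0.1, 0.018, 0]},
  {"twist": 0, "fingers": 255, "delta_pos": [-0.125, 0.022, 0]},
])

```text
time: 36.75
ee_pos: [0.5953, -0.1426, 0.1923]
orientation: [[0.122, 0.993, -0.002], [0.993, -0.122, -0.0], [-0.001, -0.002, -1.0]]
contact_force: [0.8, 0.4, -2.4]
grip_width: 0.0299
```

Call:
servo_tool([
  {"twist": 0, "fingers": 255, "delta_pos": [-0.025, 0.005, 0.01]},
  {"twist": 0, "fingers": 255, "delta_pos": [-0.045, 0.009, 0.03]},
  {"twist": 0, "fingers": 255, "delta_pos": [-0.06, 0.012, 0.05]},
  {"twist": 0, "fingers": 255, "delta_pos": [-0.07, 0.013, 0.07]},
  {"twist": 0, "fingers": 255, "delta_pos": [-0.078, 0.014, 0.09]},
])

```text
time: 37.25
ee_pos: [0.5992, -0.2217, 0.1016]
orientation: [[0.123, 0.992, -0.002], [0.992, -0.123, -0.001], [-0.001, -0.002, -1.0]]
contact_force: [0.1, 1.0, -1.5]
grip_width: 0.0295
```

Call:
servo_tool([
  {"twist": 0, "fingers": 255, "delta_pos": [0, 0, 0.005]},
  {"twist": 0, "fingers": 255, "delta_pos": [0, 0, 0.01]},
  {"twist": 0, "fingers": 255, "delta_pos": [0, 0, 0.015]},
  {"twist": 0, "fingers": 255, "delta_pos": [0, 0, 0.02]},
  {"twist": 0, "fingers": 255, "delta_pos": [0, 0, 0.02]},
], force=6)

```text
time: 37.75
ee_pos: [0.6019, -0.2191, 0.0842]
orientation: [[0.12, 0.993, 0.002], [0.993, -0.12, -0.001], [-0.0, 0.002, -1.0]]
contact_force: [0.2, -1.0, -1.2]
grip_width: 0.0299
```

```bash
python3 - <<'E'
from h import *
s=ctrl.get_state();print(s['ee_pos'],s['contact_force'],s['wrist_torque'],s['grip_width'])
tilt()
E
```

```text
[ 0.60187711 -0.21911612  0.08416796] [ 0.15141647 -0.99012413 -1.2230145 ] [-0.17585842 -0.06257121 -0.03981896] 0.029919318682510573
0 mouth [256. -45.] rear top [256. 162.] tail fwd [255. 154.] tail back [255. 210.]
10 mouth [255. -14.] rear top [256. 162.] tail fwd [255. 160.] tail back [255. 217.]
20 mouth [255.  16.] rear top [255. 165.] tail fwd [255. 169.] tail back [255. 225.]
30 mouth [255.  45.] rear top [255. 170.] tail fwd [255. 179.] tail back [255. 233.]
40 mouth [255.  74.] rear top [255. 178.] tail fwd [255. 191.] tail back [255. 242.]
50 mouth [255. 101.] rear top [255. 186.] tail fwd [255. 203.] tail back [255. 251.]
60 mouth [255. 128.] rear top [255. 196.] tail fwd [255. 217.] tail back [255. 260.]
70 mouth [255. 155.] rear top [255. 207.] tail fwd [255. 230.] tail back [255. 269.]
80 mouth [254. 182.] rear top [255. 219.] tail fwd [255. 245.] tail back [255. 279.]
90 mouth [254. 208.] rear top [255. 231.] tail fwd [255. 259.] tail back [255. 288.]
u 255 [69, 68, 67, 66, 66, 66, 65, 64, 64, 183, 63, 62, 62, 61, 61, 61, 60, 59, 58, 58, 58, 59, 60, 61, 63, 64, 65, 69, 70, 73, 76, 146, 232, 232, 232, 232, 233, 233, 233, 233, 234, 234, 234, 234, 234, 234, 235, 235, 234, 217, 179, 174, 177, 232, 232, 232, 232, 232, 231, 231]
dark blobs [[299.0, 14.0, 1683], [317.0, 162.0, 388]]
```

Call:
servo_tool([
  {"twist": 0, "fingers": 255, "delta_pos": [-0.01, 0, 0.007]},
  {"twist": 0, "fingers": 255, "delta_pos": [-0.022, 0, 0.012]},
  {"twist": 0, "fingers": 255, "delta_pos": [-0.034, 0, 0.019]},
  {"twist": 0, "fingers": 255, "delta_pos": [-0.048, 0, 0.031]},
  {"twist": 0, "fingers": 255, "delta_pos": [-0.062, 0, 0.043]},
])

```text
time: 38.3
ee_pos: [0.5935, -0.2811, 0.0393]
orientation: [[0.121, 0.993, -0.0], [0.993, -0.121, 0.001], [0.001, -0.0, -1.0]]
contact_force: [0.6, 1.1, -0.8]
grip_width: 0.03
```

Call:
servo_tool([
  {"twist": 0, "fingers": 255, "delta_pos": [-0.008, 0, 0.01]},
  {"twist": 0, "fingers": 255, "delta_pos": [-0.015, 0, 0.02]},
  {"twist": 0, "fingers": 255, "delta_pos": [-0.022, 0, 0.031]},
  {"twist": 0, "fingers": 255, "delta_pos": [-0.027, 0, 0.042]},
  {"twist": 0, "fingers": 255, "delta_pos": [-0.032, 0, 0.052]},
])

```text
time: 38.8
ee_pos: [0.5899, -0.3117, -0.0128]
orientation: [[0.12, 0.993, -0.001], [0.993, -0.12, 0.001], [0.001, -0.001, -1.0]]
contact_force: [0.7, 0.4, 1.0]
grip_width: 0.0303
```

Call:
servo_tool([
  {"twist": 0, "fingers": 255, "delta_pos": [-0.002, 0, 0.006]},
  {"twist": 0, "fingers": 255, "delta_pos": [-0.002, 0, 0.01]},
  {"twist": 0, "fingers": 255, "delta_pos": [-0.002, 0, 0.01]},
  {"twist": 0, "fingers": 255, "delta_pos": [-0.002, 0, 0.01]},
  {"twist": 0, "fingers": 255, "delta_pos": [-0.002, 0, 0.01]},
])

```text
time: 39.3
ee_pos: [0.5898, -0.3141, -0.0215]
orientation: [[0.12, 0.993, 0.0], [0.993, -0.12, -0.0], [-0.0, 0.0, -1.0]]
contact_force: [-0.4, -0.9, -1.7]
grip_width: 0.03
```

```bash
python3 - <<'E'
from h import *
s=ctrl.get_state();print(s['ee_pos'],s['contact_force'],s['wrist_torque'],s['grip_width'])
tilt()
E
```

```text
[ 0.58978711 -0.31408122 -0.02151367] [-0.41441819 -0.92719946 -1.66850676] [-0.26042397  0.0982541  -0.04131018] 0.030020454309323284
0 mouth [256. -45.] rear top [256. 162.] tail fwd [255. 154.] tail back [255. 210.]
10 mouth [255. -14.] rear top [255. 162.] tail fwd [255. 160.] tail back [255. 217.]
20 mouth [255.  16.] rear top [255. 165.] tail fwd [255. 169.] tail back [255. 225.]
30 mouth [255.  45.] rear top [255. 170.] tail fwd [255. 179.] tail back [255. 233.]
40 mouth [255.  74.] rear top [255. 178.] tail fwd [255. 191.] tail back [255. 242.]
50 mouth [255. 101.] rear top [255. 186.] tail fwd [255. 203.] tail back [255. 251.]
60 mouth [255. 128.] rear top [255. 196.] tail fwd [255. 216.] tail back [255. 260.]
70 mouth [255. 155.] rear top [255. 207.] tail fwd [255. 230.] tail back [255. 269.]
80 mouth [255. 182.] rear top [255. 219.] tail fwd [255. 245.] tail back [255. 279.]
90 mouth [255. 208.] rear top [255. 231.] tail fwd [255. 259.] tail back [255. 288.]
u 255 [247, 247, 246, 246, 246, 245, 244, 244, 243, 242, 242, 241, 240, 240, 239, 239, 239, 237, 238, 237, 236, 236, 236, 236, 235, 234, 234, 233, 233, 233, 233, 232, 232, 231, 231, 220, 173, 229, 215, 131, 131, 179, 227, 227, 227, 226, 226, 227, 226, 226, 226, 225, 225, 84, 62, 59, 57, 54, 52, 51]
dark blobs [[172.0, 13.0, 113], [187.0, 33.0, 255], [176.0, 117.0, 1476], [326.0, 141.0, 377], [300.0, 162.0, 556]]
```

Call:
servo_tool([
  {"twist": 0, "fingers": 140, "delta_pos": [0, 0, 0]},
  {"twist": 0, "fingers": 110, "delta_pos": [0, 0, 0]},
  {"twist": 0, "fingers": 80, "delta_pos": [0, 0, 0]},
  {"twist": 0, "fingers": 80, "delta_pos": [0, 0, 0]},
  {"twist": 0, "fingers": 80, "delta_pos": [0, 0, 0]},
])

```text
time: 39.85
ee_pos: [0.5898, -0.3141, -0.0214]
orientation: [[0.12, 0.993, 0.0], [0.993, -0.12, 0.0], [0.0, 0.0, -1.0]]
contact_force: [-0.3, -0.4, 0.1]
grip_width: 0.0572
```

Call:
servo_tool([
  {"twist": 0, "fingers": 80, "delta_pos": [0, 0, -0.02]},
  {"twist": 0, "fingers": 80, "delta_pos": [0, 0, -0.05]},
  {"twist": 0, "fingers": 80, "delta_pos": [0, 0, -0.08]},
  {"twist": 0, "fingers": 80, "delta_pos": [0, 0, -0.11]},
  {"twist": 0, "fingers": 80, "delta_pos": [0, 0, -0.12]},
])

```text
time: 40.35
ee_pos: [0.5914, -0.3155, 0.1021]
orientation: [[0.121, 0.993, 0.005], [0.993, -0.121, -0.002], [-0.002, 0.006, -1.0]]
contact_force: [1.8, -0.4, -0.4]
grip_width: 0.0596
```

Call:
servo_tool([
  {"twist": 0, "fingers": 80, "delta_pos": [-0.01, -0.025, 0]},
  {"twist": 0, "fingers": 80, "delta_pos": [-0.02, -0.055, 0]},
  {"twist": -0.9, "fingers": 80, "delta_pos": [-0.03, -0.085, 0]},
  {"twist": -0.9, "fingers": 80, "delta_pos": [-0.038, -0.0985, 0]},
  {"twist": -0.9, "fingers": 80, "delta_pos": [-0.038, -0.0985, 0]},
])

```text
time: 40.85
ee_pos: [0.4852, -0.3415, 0.0984]
orientation: [[0.109, 0.994, -0.001], [0.994, -0.109, -0.0], [-0.0, -0.001, -1.0]]
contact_force: [0.9, -0.7, 0.3]
grip_width: 0.0599
```

Call:
servo_tool([
  {"twist": 0, "fingers": 80, "delta_pos": [0, 0, 0]},
  {"twist": 0, "fingers": 80, "delta_pos": [0, 0, 0]},
  {"twist": 0, "fingers": 80, "delta_pos": [0, 0, 0]},
  {"twist": 0, "fingers": 80, "delta_pos": [0, 0, 0]},
  {"twist": 0, "fingers": 80, "delta_pos": [0, 0, 0]},
])

```text
time: 41.35
ee_pos: [0.4878, -0.3397, 0.0983]
orientation: [[0.104, 0.995, -0.0], [0.995, -0.104, 0.0], [0.0, -0.0, -1.0]]
contact_force: [0.1, 0.0, -0.5]
grip_width: 0.0596
```

```bash
cat >> h.py <<'E'
def rows(X,half=60):
    im=snap('wrist','wl.png');s=ctrl.get_state();print(s['time'],s['ee_pos'].round(4),s['orientation'][:,0].round(3),s['grip_width'])
    hsv=cv2.cvtColor(im['color'],cv2.COLOR_RGB2HSV);m=cv2.inRange(hsv,(0,0,120),(180,60,255));m[225:]=0
    p=proj(im,X);print('foot px',p.round());u=int(p[0])
    for v in range(4,200,12):
        x=np.nonzero(m[v,max(0,u-half):u+half])[0]+max(0,u-half)
        if len(x):
            z=.023 if x.max()-x.min()>60 else .003
            print(v,x.min(),x.max(),len(x),(onz(im,((x.min()+x.max())/2,v),z)[:2]*1000).round(1))
E
python3 -c "from h import *;rows([.4887,-.3288,.003])"
```

```text
41.4 [ 0.4876 -0.3398  0.0984] [0.104 0.995 0.   ] 0.05973667153723261
foot px [254. 165.]
4 285 313 6 [ 538.7 -198.5]
16 204 300 97 [ 499.5 -207.4]
28 210 299 89 [ 500.5 -216.2]
40 211 299 89 [ 500.  -224.9]
52 211 298 87 [ 498.7 -233.6]
64 212 298 66 [ 498.1 -242.5]
76 212 298 87 [ 497.2 -251.6]
88 212 297 77 [ 495.8 -260.7]
100 213 297 65 [ 495.3 -270.1]
112 213 296 84 [ 493.9 -279.6]
124 213 296 84 [ 492.9 -289.2]
136 219 297 57 [ 494.7 -299.4]
148 237 298 39 [ 501.7 -310.3]
160 238 299 38 [ 501.6 -320.6]
172 298 299 2 [ 528.5 -339.3]
184 298 300 3 [ 528.2 -350.9]
196 194 301 5 [ 480.3 -350.9]
```

Call:
servo_tool([
  {"twist": 0, "fingers": 80, "delta_pos": [0, 0, 0.03]},
  {"twist": 0, "fingers": 80, "delta_pos": [0, 0, 0.06]},
  {"twist": 0, "fingers": 80, "delta_pos": [0, 0, 0.09]},
  {"twist": 0, "fingers": 80, "delta_pos": [0, 0, 0.11]},
  {"twist": 0, "fingers": 80, "delta_pos": [0, 0, 0.12]},
])

```text
time: 41.9
ee_pos: [0.4863, -0.3392, -0.0235]
orientation: [[0.105, 0.995, -0.003], [0.995, -0.104, 0.002], [0.001, -0.003, -1.0]]
contact_force: [-0.3, -0.6, -0.0]
grip_width: 0.0598
```

Call:
servo_tool([
  {"twist": 0, "fingers": 120, "delta_pos": [0, 0, 0]},
  {"twist": 0, "fingers": 140, "delta_pos": [0, 0, 0]},
  {"twist": 0, "fingers": 160, "delta_pos": [0, 0, 0]},
  {"twist": 0, "fingers": 255, "delta_pos": [0, 0, 0]},
  {"twist": 0, "fingers": 255, "delta_pos": [0, 0, 0]},
], force=20)

```text
time: 42.4
ee_pos: [0.4881, -0.3404, -0.0206]
orientation: [[0.105, 0.994, 0.002], [0.994, -0.105, -0.001], [-0.001, 0.002, -1.0]]
contact_force: [-0.4, 0.5, 3.7]
grip_width: 0.0299
```

Call:
servo_tool([
  {"twist": 0, "fingers": 255, "delta_pos": [0, 0, 0]},
  {"twist": 0, "fingers": 255, "delta_pos": [0, 0, 0]},
  {"twist": 0, "fingers": 255, "delta_pos": [0, 0, 0]},
  {"twist": 0, "fingers": 255, "delta_pos": [0, 0, 0]},
  {"twist": 0, "fingers": 255, "delta_pos": [0, 0, 0]},
], force=60)

```text
time: 42.9
ee_pos: [0.4882, -0.3404, -0.0206]
orientation: [[0.105, 0.994, 0.002], [0.994, -0.105, -0.001], [-0.0, 0.002, -1.0]]
contact_force: [0.7, -0.0, 6.3]
grip_width: 0.0295
```

Call:
servo_tool([
  {"twist": 0, "fingers": 255, "delta_pos": [0, 0, -0.003]},
  {"twist": 0, "fingers": 255, "delta_pos": [0, 0, -0.01]},
  {"twist": 0, "fingers": 255, "delta_pos": [0, 0, -0.02]},
  {"twist": 0, "fingers": 255, "delta_pos": [0, 0, -0.035]},
  {"twist": 0, "fingers": 255, "delta_pos": [0, 0, -0.05]},
])

```text
time: 43.4
ee_pos: [0.4873, -0.3401, 0.0298]
orientation: [[0.105, 0.995, 0.0], [0.995, -0.105, -0.0], [-0.0, 0.0, -1.0]]
contact_force: [0.0, -0.2, -1.0]
grip_width: 0.029
```

```bash
python3 - <<'E'
from h import *
s=ctrl.get_state();print(s['ee_pos'],s['contact_force'],s['wrist_torque'],s['grip_width'])
im=snap('wrist','w20.png');g=cv2.cvtColor(im['color'],cv2.COLOR_RGB2GRAY);print([int(x) for x in g[0:240:4,252:259].mean(1)])
E
```

```text
[ 0.48726465 -0.34011431  0.02980524] [ 0.01844994 -0.15813531 -0.97756795] [-0.23302049  0.04410257  0.01532556] 0.029034533767172386
[249, 249, 248, 248, 248, 247, 246, 246, 245, 244, 221, 211, 166, 155, 146, 143, 138, 176, 170, 207, 210, 208, 237, 236, 235, 235, 234, 234, 232, 231, 234, 233, 233, 233, 233, 222, 174, 231, 205, 130, 130, 214, 229, 229, 229, 229, 229, 229, 228, 228, 228, 228, 227, 73, 62, 61, 59, 55, 53, 51]
```

Call:
servo_tool([
  {"twist": 0, "fingers": 255, "delta_pos": [0.001, 0, -0.012]},
  {"twist": 0, "fingers": 255, "delta_pos": [0.005, 0.001, -0.024]},
  {"twist": 0, "fingers": 255, "delta_pos": [0.011, 0.001, -0.036]},
  {"twist": 0, "fingers": 255, "delta_pos": [0.019, 0.002, -0.047]},
  {"twist": 0, "fingers": 255, "delta_pos": [0.03, 0.004, -0.058]},
])

```text
time: 43.95
ee_pos: [0.4944, -0.31, 0.0875]
orientation: [[0.105, 0.994, -0.0], [0.994, -0.105, 0.0], [0.0, -0.0, -1.0]]
contact_force: [-0.5, 1.1, -2.2]
grip_width: 0.0297
```

Call:
servo_tool([
  {"twist": 0, "fingers": 255, "delta_pos": [0.014, 0.002, -0.012]},
  {"twist": 0, "fingers": 255, "delta_pos": [0.029, 0.003, -0.024]},
  {"twist": 0, "fingers": 255, "delta_pos": [0.044, 0.005, -0.035]},
  {"twist": 0, "fingers": 255, "delta_pos": [0.059, 0.007, -0.046]},
  {"twist": 0, "fingers": 255, "delta_pos": [0.075, 0.009, -0.056]},
])

```text
time: 44.45
ee_pos: [0.5115, -0.2353, 0.1434]
orientation: [[0.104, 0.995, 0.0], [0.995, -0.104, 0.0], [0.0, 0.0, -1.0]]
contact_force: [-0.1, 0.0, -2.5]
grip_width: 0.0296
```

Call:
servo_tool([
  {"twist": 0, "fingers": 255, "delta_pos": [0.016, 0.002, 0]},
  {"twist": 0, "fingers": 255, "delta_pos": [0.032, 0.004, 0]},
  {"twist": 0, "fingers": 255, "delta_pos": [0.048, 0.006, 0]},
  {"twist": 0, "fingers": 255, "delta_pos": [0.064, 0.008, 0]},
  {"twist": 0, "fingers": 255, "delta_pos": [0.08, 0.0095, 0]},
])

```text
time: 44.95
ee_pos: [0.529, -0.1565, 0.1429]
orientation: [[0.104, 0.995, -0.0], [0.995, -0.104, 0.001], [0.0, -0.0, -1.0]]
contact_force: [-0.1, -1.1, -2.6]
grip_width: 0.0295
```

Call:
servo_tool([
  {"twist": 0, "fingers": 255, "delta_pos": [0.016, 0.002, 0]},
  {"twist": 0, "fingers": 255, "delta_pos": [0.032, 0.004, 0]},
  {"twist": 0, "fingers": 255, "delta_pos": [0.048, 0.006, 0]},
  {"twist": 0, "fingers": 255, "delta_pos": [0.064, 0.008, 0]},
  {"twist": 0, "fingers": 255, "delta_pos": [0.08, 0.0095, 0]},
])

```text
time: 45.45
ee_pos: [0.5466, -0.078, 0.1428]
orientation: [[0.104, 0.995, -0.0], [0.995, -0.104, 0.0], [0.0, -0.001, -1.0]]
contact_force: [0.7, -0.1, -2.7]
grip_width: 0.0295
```

Call:
servo_tool([
  {"twist": 0, "fingers": 255, "delta_pos": [0.016, 0.002, 0]},
  {"twist": 0, "fingers": 255, "delta_pos": [0.032, 0.004, 0]},
  {"twist": 0, "fingers": 255, "delta_pos": [0.048, 0.006, 0]},
  {"twist": 0, "fingers": 255, "delta_pos": [0.064, 0.008, 0]},
  {"twist": 0, "fingers": 255, "delta_pos": [0.08, 0.0095, 0]},
])

```text
time: 45.95
ee_pos: [0.5649, 0.0001, 0.1426]
orientation: [[0.104, 0.995, -0.0], [0.995, -0.104, 0.0], [0.0, -0.0, -1.0]]
contact_force: [-0.7, -0.3, -1.9]
grip_width: 0.0294
```

Call:
servo_tool([
  {"twist": 0, "fingers": 255, "delta_pos": [0.016, 0.002, 0]},
  {"twist": 0, "fingers": 255, "delta_pos": [0.031, 0.004, 0]},
  {"twist": 0, "fingers": 255, "delta_pos": [0.045, 0.005, 0]},
  {"twist": 0, "fingers": 255, "delta_pos": [0.058, 0.007, 0]},
  {"twist": 0, "fingers": 255, "delta_pos": [0.07, 0.008, 0]},
])

```text
time: 46.45
ee_pos: [0.5803, 0.0686, 0.1425]
orientation: [[0.105, 0.995, 0.0], [0.995, -0.105, -0.0], [-0.0, 0.0, -1.0]]
contact_force: [-0.2, 0.3, -1.8]
grip_width: 0.0292
```

Call:
servo_tool([
  {"twist": 0, "fingers": 255, "delta_pos": [0.009, 0.001, 0]},
  {"twist": 0, "fingers": 255, "delta_pos": [0.015, 0.002, 0]},
  {"twist": 0, "fingers": 255, "delta_pos": [0.019, 0.002, 0]},
  {"twist": 0, "fingers": 255, "delta_pos": [0.021, 0.002, 0]},
  {"twist": 0, "fingers": 255, "delta_pos": [0.021, 0.002, 0]},
])

```text
time: 46.95
ee_pos: [0.5841, 0.088, 0.1425]
orientation: [[0.105, 0.994, -0.0], [0.994, -0.105, -0.0], [-0.0, -0.0, -1.0]]
contact_force: [0.1, -0.2, -2.7]
grip_width: 0.0293
```

Call:
servo_tool([
  {"twist": 0, "fingers": 255, "delta_pos": [0, 0, 0]},
  {"twist": 0, "fingers": 255, "delta_pos": [0, 0, 0]},
  {"twist": 0, "fingers": 255, "delta_pos": [0, 0, 0]},
  {"twist": 0, "fingers": 255, "delta_pos": [0, 0, 0]},
  {"twist": 0, "fingers": 255, "delta_pos": [0, 0, 0]},
], force=15)

```text
time: 47.45
ee_pos: [0.5842, 0.0881, 0.1425]
orientation: [[0.105, 0.994, -0.0], [0.994, -0.105, 0.0], [0.0, -0.0, -1.0]]
contact_force: [0.2, -0.9, -2.6]
grip_width: 0.0295
```

```bash
cat >> h.py <<'E'
def nuts():
    im=snap('wrist','wl.png');g=cv2.cvtColor(im['color'],cv2.COLOR_RGB2GRAY);print('col',[int(x) for x in g[0:240:4,252:259].mean(1)])
    n,l,st,ce=cv2.connectedComponentsWithStats(cv2.inRange(g,0,95)[:200,170:340])
    c=np.array([.596,.186]);d=np.array([.108,.994]);e=np.array([.994,-.108])
    for i in range(1,n):
        if 40<st[i,4]<2500:
            p=ce[i]+[170,0];q=onz(im,p,.054)[:2]-c;print('blob',p.round(),st[i,4],'in pan mm',(1000*np.array([q@e,q@d])).round())
def st():
    s=ctrl.get_state();print(round(s['time'],2),s['ee_pos'].round(4),s['orientation'][:,0].round(3),s['contact_force'].round(2),s['wrist_torque'].round(3),round(s['grip_width'],4))
E
python3 -c "from h import *;st();nuts()"
```

```text
47.45 [0.5842 0.0881 0.1425] [0.105 0.994 0.   ] [ 0.18 -0.9  -2.59] [-0.205  0.066 -0.035] 0.0295
col [244, 243, 242, 242, 241, 241, 240, 239, 238, 237, 230, 228, 232, 217, 208, 135, 186, 175, 181, 215, 205, 227, 227, 226, 225, 223, 220, 219, 213, 211, 223, 223, 223, 223, 223, 212, 161, 220, 201, 121, 121, 144, 218, 219, 219, 218, 218, 218, 217, 218, 218, 218, 216, 72, 58, 55, 54, 51, 50, 47]
blob [189.  36.] 285 in pan mm [-55.  22.]
blob [223.  48.] 921 in pan mm [-27.  12.]
blob [172.  59.] 89 in pan mm [-69.   4.]
blob [233.  73.] 44 in pan mm [-19.  -8.]
blob [284. 105.] 862 in pan mm [ 24. -33.]
blob [186. 182.] 1190 in pan mm [ -64. -101.]
blob [217. 182.] 567 in pan mm [ -36. -101.]
blob [310. 180.] 2251 in pan mm [ 49. -99.]
```

Call:
servo_tool([
  {"twist": 0, "fingers": 255, "delta_pos": [0, 0, 0]},
  {"twist": 0, "fingers": 255, "delta_pos": [0, 0, 0]},
  {"twist": 0, "fingers": 255, "delta_pos": [0, 0, 0]},
  {"twist": 0, "fingers": 255, "delta_pos": [0, 0, 0]},
  {"twist": 0, "fingers": 255, "delta_pos": [0, 0, 0]},
], force=9)

```text
time: 48.0
ee_pos: [0.5842, 0.0882, 0.1425]
orientation: [[0.105, 0.995, -0.0], [0.995, -0.105, 0.0], [0.0, -0.0, -1.0]]
contact_force: [-0.2, -0.1, -2.7]
grip_width: 0.0298
```

Call:
servo_tool([
  {"twist": 0, "fingers": 255, "delta_pos": [0, 0, 0]},
  {"twist": 0, "fingers": 255, "delta_pos": [0, 0, 0]},
  {"twist": 0, "fingers": 255, "delta_pos": [0, 0, 0]},
  {"twist": 0, "fingers": 255, "delta_pos": [0, 0, 0]},
  {"twist": 0, "fingers": 255, "delta_pos": [0, 0, 0]},
], force=7)

```text
time: 48.5
ee_pos: [0.5841, 0.0881, 0.1425]
orientation: [[0.105, 0.994, -0.0], [0.994, -0.105, 0.0], [0.0, -0.0, -1.0]]
contact_force: [0.2, 0.3, -1.9]
grip_width: 0.0305
```

Call:
servo_tool([
  {"twist": 0, "fingers": 255, "delta_pos": [0, 0, 0]},
  {"twist": 0, "fingers": 255, "delta_pos": [0, 0, 0]},
  {"twist": 0, "fingers": 255, "delta_pos": [0, 0, 0]},
  {"twist": 0, "fingers": 255, "delta_pos": [0, 0, 0]},
  {"twist": 0, "fingers": 255, "delta_pos": [0, 0, 0]},
], force=5.5)

```text
time: 49.0
ee_pos: [0.5842, 0.0882, 0.1426]
orientation: [[0.105, 0.995, 0.0], [0.995, -0.105, 0.0], [0.0, 0.0, -1.0]]
contact_force: [-0.4, -0.3, -1.6]
grip_width: 0.03
```

Call:
servo_tool([
  {"twist": 0, "fingers": 255, "delta_pos": [0, 0, 0]},
  {"twist": 0, "fingers": 255, "delta_pos": [0, 0, 0]},
  {"twist": 0, "fingers": 255, "delta_pos": [0, 0, 0]},
  {"twist": 0, "fingers": 255, "delta_pos": [0, 0, 0]},
  {"twist": 0, "fingers": 255, "delta_pos": [0, 0, 0]},
], force=4.5)

```text
time: 49.5
ee_pos: [0.5842, 0.0882, 0.1425]
orientation: [[0.105, 0.995, -0.0], [0.995, -0.105, 0.0], [0.0, -0.0, -1.0]]
contact_force: [-0.6, 0.3, -2.8]
grip_width: 0.0302
```

```bash
python3 -c "from h import *;st();nuts()"
```

```text
49.5 [0.5842 0.0882 0.1425] [0.105 0.995 0.   ] [-0.59  0.31 -2.79] [-0.147  0.063 -0.047] 0.0302
col [124, 127, 142, 242, 241, 240, 240, 239, 238, 237, 238, 236, 234, 235, 236, 232, 232, 230, 147, 89, 105, 80, 85, 101, 101, 127, 114, 90, 101, 120, 197, 219, 220, 221, 221, 222, 221, 221, 222, 222, 222, 223, 223, 222, 223, 223, 223, 223, 212, 158, 153, 157, 220, 221, 221, 220, 221, 220, 220, 219]
blob [279.  77.] 125 in pan mm [ 19. -10.]
blob [253.  86.] 246 in pan mm [ -3. -17.]
blob [272.  98.] 239 in pan mm [ 13. -27.]
blob [268. 113.] 178 in pan mm [ 10. -40.]
blob [181. 184.] 692 in pan mm [ -69. -103.]
blob [323. 180.] 1257 in pan mm [ 61. -99.]
```

Call:
servo_tool([
  {"twist": 0, "fingers": 255, "delta_pos": [0, 0, 0]},
  {"twist": 0, "fingers": 255, "delta_pos": [0, 0, -0.005]},
  {"twist": 0, "fingers": 255, "delta_pos": [0, 0, -0.015]},
  {"twist": 0, "fingers": 255, "delta_pos": [0, 0, -0.03]},
  {"twist": 0, "fingers": 255, "delta_pos": [0, 0, -0.05]},
], force=25)

```text
time: 50.05
ee_pos: [0.5839, 0.0882, 0.1933]
orientation: [[0.105, 0.994, -0.001], [0.994, -0.105, -0.0], [-0.0, -0.001, -1.0]]
contact_force: [1.1, -0.4, -1.5]
grip_width: 0.0299
```

Call:
servo_tool([
  {"twist": 0, "fingers": 255, "delta_pos": [-0.01, -0.002, 0]},
  {"twist": 0, "fingers": 255, "delta_pos": [-0.025, -0.004, 0]},
  {"twist": 0, "fingers": 255, "delta_pos": [-0.05, -0.008, 0]},
  {"twist": 0, "fingers": 255, "delta_pos": [-0.075, -0.011, 0]},
  {"twist": 0, "fingers": 255, "delta_pos": [-0.1, -0.015, 0]},
])

```text
time: 50.55
ee_pos: [0.5571, -0.0124, 0.1915]
orientation: [[0.106, 0.994, -0.002], [0.994, -0.106, -0.001], [-0.001, -0.002, -1.0]]
contact_force: [0.0, -0.2, -2.8]
grip_width: 0.0295
```

```bash
python3 -c "from h import *;st();nuts()"
```

```text
50.55 [ 0.5571 -0.0124  0.1915] [ 0.106  0.994 -0.001] [ 0.   -0.2  -2.77] [-0.149  0.051  0.091] 0.0295
col [131, 114, 114, 112, 232, 157, 91, 136, 135, 135, 136, 190, 219, 37, 76, 38, 37, 37, 40, 61, 61, 62, 61, 61, 63, 64, 65, 69, 72, 82, 230, 232, 232, 232, 232, 233, 233, 232, 233, 234, 234, 234, 234, 234, 234, 234, 234, 235, 224, 171, 166, 169, 232, 232, 232, 232, 232, 232, 231, 231]
blob [284.   5.] 232 in pan mm [ 10. -48.]
blob [263.   8.] 73 in pan mm [-10. -51.]
blob [243.   9.] 55 in pan mm [-29. -51.]
blob [272.  23.] 441 in pan mm [ -2. -63.]
blob [328. 169.] 1360 in pan mm [  60. -204.]
blob [309. 169.] 468 in pan mm [  40. -204.]
blob [182. 177.] 1114 in pan mm [ -94. -214.]
```

Call:
servo_tool([
  {"twist": 0, "fingers": 255, "delta_pos": [-0.025, -0.004, 0]},
  {"twist": 0, "fingers": 255, "delta_pos": [-0.05, -0.008, 0]},
  {"twist": 0, "fingers": 255, "delta_pos": [-0.08, -0.012, 0]},
  {"twist": 0, "fingers": 255, "delta_pos": [-0.11, -0.016, 0]},
  {"twist": 0, "fingers": 255, "delta_pos": [-0.14, -0.021, 0]},
])

```text
time: 51.1
ee_pos: [0.5215, -0.1488, 0.1916]
orientation: [[0.106, 0.994, -0.002], [0.994, -0.106, 0.0], [-0.0, -0.002, -1.0]]
contact_force: [1.3, -0.9, -1.6]
grip_width: 0.0295
```

Call:
servo_tool([
  {"twist": 0, "fingers": 255, "delta_pos": [-0.03, -0.005, 0.01]},
  {"twist": 0, "fingers": 255, "delta_pos": [-0.055, -0.008, 0.03]},
  {"twist": 0, "fingers": 255, "delta_pos": [-0.08, -0.011, 0.05]},
  {"twist": 0, "fingers": 255, "delta_pos": [-0.095, -0.014, 0.07]},
  {"twist": 0, "fingers": 255, "delta_pos": [-0.101, -0.0153, 0.09]},
])

```text
time: 51.6
ee_pos: [0.4948, -0.2486, 0.1012]
orientation: [[0.109, 0.994, -0.002], [0.994, -0.109, -0.001], [-0.001, -0.002, -1.0]]
contact_force: [1.8, 0.6, -1.1]
grip_width: 0.0297
```

Call:
servo_tool([
  {"twist": 0, "fingers": 255, "delta_pos": [0, 0, 0.005]},
  {"twist": 0, "fingers": 255, "delta_pos": [0, 0, 0.01]},
  {"twist": 0, "fingers": 255, "delta_pos": [0, 0, 0.015]},
  {"twist": 0, "fingers": 255, "delta_pos": [0, 0, 0.019]},
  {"twist": 0, "fingers": 255, "delta_pos": [0, 0, 0.019]},
], force=6)

```text
time: 52.1
ee_pos: [0.4981, -0.2456, 0.084]
orientation: [[0.104, 0.995, 0.001], [0.995, -0.104, -0.0], [-0.0, 0.001, -1.0]]
contact_force: [0.4, 0.1, -0.8]
grip_width: 0.0299
```

```bash
python3 -c "from h import *;st();nuts()"
```

```text
52.1 [ 0.4981 -0.2456  0.084 ] [ 0.104  0.995 -0.   ] [ 0.35  0.09 -0.83] [-0.149 -0.065 -0.03 ] 0.0299
col [218, 88, 87, 87, 86, 86, 83, 83, 82, 82, 81, 80, 79, 78, 78, 78, 77, 77, 77, 75, 76, 76, 76, 77, 79, 80, 81, 84, 84, 87, 216, 236, 236, 236, 237, 237, 237, 237, 237, 237, 238, 238, 238, 238, 238, 238, 238, 238, 237, 178, 173, 173, 231, 237, 236, 236, 236, 236, 236, 235]
blob [190.   2.] 243 in pan mm [ -92. -307.]
blob [316. 160.] 1762 in pan mm [  -7. -409.]
blob [182. 153.] 470 in pan mm [-102. -404.]
blob [172. 188.] 151 in pan mm [-111. -430.]
```

Call:
servo_tool([
  {"twist": 0, "fingers": 255, "delta_pos": [-0.01, 0, 0.007]},
  {"twist": 0, "fingers": 255, "delta_pos": [-0.022, 0, 0.012]},
  {"twist": 0, "fingers": 255, "delta_pos": [-0.034, 0, 0.019]},
  {"twist": 0, "fingers": 255, "delta_pos": [-0.048, 0, 0.031]},
  {"twist": 0, "fingers": 255, "delta_pos": [-0.062, 0, 0.043]},
])

```text
time: 52.65
ee_pos: [0.4907, -0.3078, 0.0396]
orientation: [[0.105, 0.994, -0.0], [0.994, -0.105, 0.001], [0.001, -0.0, -1.0]]
contact_force: [0.5, -0.2, -0.5]
grip_width: 0.03
```

Call:
servo_tool([
  {"twist": 0, "fingers": 255, "delta_pos": [-0.008, 0, 0.01]},
  {"twist": 0, "fingers": 255, "delta_pos": [-0.015, 0, 0.02]},
  {"twist": 0, "fingers": 255, "delta_pos": [-0.022, 0, 0.031]},
  {"twist": 0, "fingers": 255, "delta_pos": [-0.027, 0, 0.042]},
  {"twist": 0, "fingers": 255, "delta_pos": [-0.032, 0, 0.052]},
])

```text
time: 53.15
ee_pos: [0.4876, -0.3389, -0.0126]
orientation: [[0.104, 0.995, -0.0], [0.995, -0.104, 0.001], [0.001, -0.0, -1.0]]
contact_force: [0.5, 0.2, -0.9]
grip_width: 0.0299
```

Call:
servo_tool([
  {"twist": 0, "fingers": 255, "delta_pos": [-0.002, 0, 0.006]},
  {"twist": 0, "fingers": 255, "delta_pos": [-0.002, 0, 0.01]},
  {"twist": 0, "fingers": 255, "delta_pos": [-0.002, 0, 0.01]},
  {"twist": 0, "fingers": 255, "delta_pos": [-0.002, 0, 0.01]},
  {"twist": 0, "fingers": 255, "delta_pos": [-0.002, 0, 0.01]},
])

```text
time: 53.65
ee_pos: [0.4876, -0.3412, -0.0215]
orientation: [[0.104, 0.995, 0.0], [0.995, -0.104, -0.0], [-0.0, 0.0, -1.0]]
contact_force: [-0.1, 0.8, -1.7]
grip_width: 0.0305
```

```bash
python3 -c "from h import *;st();nuts()"
```

```text
53.65 [ 0.4876 -0.3412 -0.0215] [ 0.104  0.995 -0.   ] [-0.05  0.79 -1.74] [-0.248  0.118 -0.014] 0.0305
col [247, 246, 246, 246, 245, 245, 244, 244, 243, 242, 242, 241, 240, 240, 239, 239, 239, 238, 238, 237, 236, 236, 236, 235, 235, 235, 234, 234, 234, 234, 233, 233, 232, 232, 232, 180, 191, 230, 149, 129, 138, 227, 227, 227, 227, 226, 227, 226, 226, 226, 226, 226, 205, 63, 60, 57, 57, 55, 52, 50]
blob [177. 111.] 1670 in pan mm [ -80. -463.]
blob [187.  34.] 265 in pan mm [ -75. -437.]
blob [334.  86.] 1579 in pan mm [ -23. -454.]
blob [219. 159.] 75 in pan mm [ -65. -481.]
blob [298. 155.] 176 in pan mm [ -35. -479.]
blob [302. 179.] 1592 in pan mm [ -33. -489.]
blob [333. 178.] 575 in pan mm [ -21. -488.]
blob [197. 186.] 1491 in pan mm [ -74. -492.]
```

Call:
servo_tool([
  {"twist": 0, "fingers": 140, "delta_pos": [0, 0, 0]},
  {"twist": 0, "fingers": 110, "delta_pos": [0, 0, 0]},
  {"twist": 0, "fingers": 80, "delta_pos": [0, 0, 0]},
  {"twist": 0, "fingers": 80, "delta_pos": [0, 0, 0]},
  {"twist": 0, "fingers": 80, "delta_pos": [0, 0, 0]},
])

```text
time: 54.2
ee_pos: [0.4875, -0.341, -0.0215]
orientation: [[0.105, 0.995, 0.0], [0.995, -0.105, 0.0], [0.0, 0.0, -1.0]]
contact_force: [-0.0, 1.2, -0.3]
grip_width: 0.0572
```

Call:
servo_tool([
  {"twist": 0, "fingers": 80, "delta_pos": [0, 0, -0.02]},
  {"twist": 0, "fingers": 80, "delta_pos": [0, 0, -0.05]},
  {"twist": 0, "fingers": 80, "delta_pos": [0, 0, -0.08]},
  {"twist": 0, "fingers": 80, "delta_pos": [0, 0, -0.11]},
  {"twist": 0, "fingers": 80, "delta_pos": [0, 0, -0.12]},
])

```text
time: 54.7
ee_pos: [0.4889, -0.3424, 0.1016]
orientation: [[0.105, 0.994, 0.005], [0.994, -0.105, -0.003], [-0.002, 0.005, -1.0]]
contact_force: [0.6, 0.0, 0.7]
grip_width: 0.0597
```

Call:
servo_tool([
  {"twist": -3, "fingers": 80, "delta_pos": [-0.002, -0.025, 0]},
  {"twist": -7, "fingers": 80, "delta_pos": [-0.004, -0.055, 0]},
  {"twist": -11, "fingers": 80, "delta_pos": [-0.008, -0.085, 0]},
  {"twist": -13.4, "fingers": 80, "delta_pos": [-0.008, -0.0945, 0]},
  {"twist": -13.4, "fingers": 80, "delta_pos": [-0.008, -0.0945, 0]},
])

```text
time: 55.2
ee_pos: [0.3905, -0.3388, 0.098]
orientation: [[-0.126, 0.992, -0.001], [0.992, 0.126, 0.001], [0.002, -0.001, -1.0]]
contact_force: [1.0, -0.2, 0.5]
grip_width: 0.0597
```

Call:
servo_tool([
  {"twist": 0, "fingers": 80, "delta_pos": [0, 0, 0]},
  {"twist": 0, "fingers": 80, "delta_pos": [0, 0, 0]},
  {"twist": 0, "fingers": 80, "delta_pos": [0, 0, 0]},
  {"twist": 0, "fingers": 80, "delta_pos": [0, 0, 0]},
  {"twist": 0, "fingers": 80, "delta_pos": [0, 0, 0]},
])

```text
time: 55.7
ee_pos: [0.3929, -0.339, 0.0984]
orientation: [[-0.129, 0.992, -0.0], [0.992, 0.129, 0.0], [0.0, -0.0, -1.0]]
contact_force: [0.2, -0.8, -0.4]
grip_width: 0.0598
```

```bash
python3 -c "from h import *;rows([.391,-.3267,.003])"
```

```text
55.75 [ 0.3928 -0.3391  0.0984] [-0.129  0.992  0.   ] 0.059384753523090014
foot px [254. 164.]
4 194 205 12 [ 329.4 -199.9]
16 197 298 94 [ 370.1 -207.8]
28 196 298 80 [ 370.8 -216.4]
40 195 298 75 [ 371.5 -225. ]
52 194 313 87 [ 378.  -233.1]
64 194 313 75 [ 379.2 -242. ]
76 194 312 78 [ 379.9 -251. ]
88 213 310 89 [ 387.9 -259.3]
100 214 308 69 [ 388.7 -268.7]
112 215 306 88 [ 389.6 -278.2]
124 215 304 87 [ 390.1 -287.9]
136 240 302 40 [ 400.9 -296.5]
148 240 300 40 [ 403.  -310.2]
160 241 297 38 [ 403.7 -321.3]
172 293 295 3 [ 428.2 -329.5]
184 291 293 3 [ 428.2 -341.1]
196 289 291 3 [ 428.3 -353. ]
```

Call:
servo_tool([
  {"twist": 0, "fingers": 80, "delta_pos": [0, 0, 0.03]},
  {"twist": 0, "fingers": 80, "delta_pos": [0, 0, 0.06]},
  {"twist": 0, "fingers": 80, "delta_pos": [0, 0, 0.09]},
  {"twist": 0, "fingers": 80, "delta_pos": [0, 0, 0.11]},
  {"twist": 0, "fingers": 80, "delta_pos": [0, 0, 0.12]},
])

```text
time: 56.25
ee_pos: [0.3917, -0.3383, -0.0233]
orientation: [[-0.129, 0.992, -0.003], [0.992, 0.129, 0.002], [0.002, -0.002, -1.0]]
contact_force: [-0.4, 0.4, 0.4]
grip_width: 0.0596
```

Call:
servo_tool([
  {"twist": 0, "fingers": 120, "delta_pos": [0, 0, 0]},
  {"twist": 0, "fingers": 140, "delta_pos": [0, 0, 0]},
  {"twist": 0, "fingers": 160, "delta_pos": [0, 0, 0]},
  {"twist": 0, "fingers": 255, "delta_pos": [0, 0, 0]},
  {"twist": 0, "fingers": 255, "delta_pos": [0, 0, 0]},
], force=20)

```text
time: 56.75
ee_pos: [0.3938, -0.3398, -0.0205]
orientation: [[-0.129, 0.992, 0.002], [0.992, 0.129, -0.002], [-0.002, 0.002, -1.0]]
contact_force: [1.3, -0.5, 3.3]
grip_width: 0.0297
```

Call:
servo_tool([
  {"twist": 0, "fingers": 255, "delta_pos": [0, 0, 0]},
  {"twist": 0, "fingers": 255, "delta_pos": [0, 0, 0]},
  {"twist": 0, "fingers": 255, "delta_pos": [0, 0, 0]},
  {"twist": 0, "fingers": 255, "delta_pos": [0, 0, 0]},
  {"twist": 0, "fingers": 255, "delta_pos": [0, 0, 0]},
], force=60)

```text
time: 57.25
ee_pos: [0.3938, -0.3398, -0.0205]
orientation: [[-0.129, 0.992, 0.002], [0.992, 0.129, -0.001], [-0.001, 0.002, -1.0]]
contact_force: [1.2, 0.7, 6.8]
grip_width: 0.0296
```

Call:
servo_tool([
  {"twist": 0, "fingers": 255, "delta_pos": [0, 0, -0.003]},
  {"twist": 0, "fingers": 255, "delta_pos": [0, 0, -0.01]},
  {"twist": 0, "fingers": 255, "delta_pos": [0, 0, -0.02]},
  {"twist": 0, "fingers": 255, "delta_pos": [0, 0, -0.035]},
  {"twist": 0, "fingers": 255, "delta_pos": [0, 0, -0.05]},
])

```text
time: 57.75
ee_pos: [0.3921, -0.3389, 0.0292]
orientation: [[-0.129, 0.992, -0.001], [0.992, 0.129, 0.0], [0.001, -0.001, -1.0]]
contact_force: [0.3, -0.2, -2.8]
grip_width: 0.0295
```

Call:
servo_tool([
  {"twist": 1, "fingers": 255, "delta_pos": [0, 0, -0.015]},
  {"twist": 3, "fingers": 255, "delta_pos": [0, 0, -0.03]},
  {"twist": 6, "fingers": 255, "delta_pos": [0, 0, -0.045]},
  {"twist": 9, "fingers": 255, "delta_pos": [0, 0, -0.06]},
  {"twist": 11, "fingers": 255, "delta_pos": [0, 0, -0.075]},
])

```text
time: 58.25
ee_pos: [0.392, -0.3388, 0.1044]
orientation: [[0.065, 0.998, -0.0], [0.998, -0.065, 0.0], [0.0, -0.0, -1.0]]
contact_force: [-0.4, 0.2, -3.0]
grip_width: 0.0291
```

Call:
servo_tool([
  {"twist": 1.5, "fingers": 255, "delta_pos": [0, 0, -0.012]},
  {"twist": 2.4, "fingers": 255, "delta_pos": [0, 0, -0.024]},
  {"twist": 2.4, "fingers": 255, "delta_pos": [0, 0, -0.034]},
  {"twist": 2.4, "fingers": 255, "delta_pos": [0, 0, -0.039]},
  {"twist": 2.4, "fingers": 255, "delta_pos": [0, 0, -0.039]},
])

```text
time: 58.75
ee_pos: [0.3929, -0.3393, 0.1432]
orientation: [[0.104, 0.995, 0.001], [0.995, -0.104, -0.0], [-0.0, 0.001, -1.0]]
contact_force: [-0.2, 0.4, -2.7]
grip_width: 0.0292
```

```bash
python3 -c "from h import *;st();nuts()"
```

```text
58.75 [ 0.3929 -0.3393  0.1432] [ 0.104  0.995 -0.   ] [-0.15  0.41 -2.74] [-0.31   0.079 -0.009] 0.0292
col [205, 218, 235, 244, 246, 247, 247, 247, 246, 243, 193, 182, 164, 157, 138, 129, 138, 132, 132, 165, 155, 160, 156, 174, 155, 136, 124, 130, 140, 127, 139, 151, 163, 223, 234, 194, 186, 232, 152, 130, 129, 214, 231, 230, 231, 230, 230, 230, 230, 230, 229, 230, 218, 65, 62, 61, 59, 56, 53, 51]
blob [173.   8.] 42 in pan mm [-211. -403.]
blob [188.  35.] 240 in pan mm [-200. -423.]
blob [284.   5.] 333 in pan mm [-123. -401.]
blob [336.   5.] 71 in pan mm [ -81. -399.]
blob [280.  23.] 201 in pan mm [-126. -414.]
blob [174.  95.] 794 in pan mm [-214. -471.]
blob [228.  51.] 890 in pan mm [-168. -435.]
blob [277. 107.] 819 in pan mm [-127. -481.]
blob [181. 173.] 1316 in pan mm [-212. -539.]
blob [210. 184.] 717 in pan mm [-185. -550.]
```

Call:
servo_tool([
  {"twist": 0, "fingers": 255, "delta_pos": [0.003, 0.001, 0]},
  {"twist": 0, "fingers": 255, "delta_pos": [0.009, 0.003, 0]},
  {"twist": 0, "fingers": 255, "delta_pos": [0.017, 0.0055, 0]},
  {"twist": 0, "fingers": 255, "delta_pos": [0.027, 0.009, 0]},
  {"twist": 0, "fingers": 255, "delta_pos": [0.04, 0.013, 0]},
])

```text
time: 59.3
ee_pos: [0.41, -0.2998, 0.1423]
orientation: [[0.105, 0.995, -0.0], [0.995, -0.105, 0.0], [0.0, -0.0, -1.0]]
contact_force: [0.6, -0.6, -2.8]
grip_width: 0.0294
```

Call:
servo_tool([
  {"twist": 0, "fingers": 255, "delta_pos": [0.016, 0.005, 0]},
  {"twist": 0, "fingers": 255, "delta_pos": [0.032, 0.0105, 0]},
  {"twist": 0, "fingers": 255, "delta_pos": [0.048, 0.0155, 0]},
  {"twist": 0, "fingers": 255, "delta_pos": [0.064, 0.021, 0]},
  {"twist": 0, "fingers": 255, "delta_pos": [0.08, 0.026, 0]},
])

```text
time: 59.8
ee_pos: [0.4445, -0.2221, 0.1424]
orientation: [[0.103, 0.995, -0.0], [0.995, -0.103, 0.0], [0.0, -0.0, -1.0]]
contact_force: [1.0, 0.1, -3.4]
grip_width: 0.0294
```

Call:
servo_tool([
  {"twist": 0, "fingers": 255, "delta_pos": [0.016, 0.005, 0]},
  {"twist": 0, "fingers": 255, "delta_pos": [0.032, 0.0105, 0]},
  {"twist": 0, "fingers": 255, "delta_pos": [0.048, 0.0155, 0]},
  {"twist": 0, "fingers": 255, "delta_pos": [0.064, 0.021, 0]},
  {"twist": 0, "fingers": 255, "delta_pos": [0.08, 0.026, 0]},
])

```text
time: 60.3
ee_pos: [0.4784, -0.1452, 0.1424]
orientation: [[0.103, 0.995, -0.0], [0.995, -0.103, 0.0], [0.0, -0.001, -1.0]]
contact_force: [-0.1, 0.0, -2.8]
grip_width: 0.0292
```

Call:
servo_tool([
  {"twist": 0, "fingers": 255, "delta_pos": [0.016, 0.005, 0]},
  {"twist": 0, "fingers": 255, "delta_pos": [0.032, 0.0105, 0]},
  {"twist": 0, "fingers": 255, "delta_pos": [0.048, 0.0155, 0]},
  {"twist": 0, "fingers": 255, "delta_pos": [0.064, 0.021, 0]},
  {"twist": 0, "fingers": 255, "delta_pos": [0.08, 0.026, 0]},
])

```text
time: 60.8
ee_pos: [0.5124, -0.0684, 0.1423]
orientation: [[0.104, 0.995, -0.001], [0.995, -0.104, 0.0], [0.0, -0.001, -1.0]]
contact_force: [0.8, 0.2, -2.2]
grip_width: 0.0296
```

Call:
servo_tool([
  {"twist": 0, "fingers": 255, "delta_pos": [0.016, 0.005, 0]},
  {"twist": 0, "fingers": 255, "delta_pos": [0.032, 0.0105, 0]},
  {"twist": 0, "fingers": 255, "delta_pos": [0.048, 0.0155, 0]},
  {"twist": 0, "fingers": 255, "delta_pos": [0.064, 0.021, 0]},
  {"twist": 0, "fingers": 255, "delta_pos": [0.08, 0.026, 0]},
])

```text
time: 61.3
ee_pos: [0.5471, 0.008, 0.1425]
orientation: [[0.104, 0.995, -0.0], [0.995, -0.104, 0.0], [0.0, -0.0, -1.0]]
contact_force: [-0.2, 0.2, -3.2]
grip_width: 0.0293
```

Call:
servo_tool([
  {"twist": 0, "fingers": 255, "delta_pos": [0.015, 0.005, 0]},
  {"twist": 0, "fingers": 255, "delta_pos": [0.029, 0.0095, 0]},
  {"twist": 0, "fingers": 255, "delta_pos": [0.042, 0.0135, 0]},
  {"twist": 0, "fingers": 255, "delta_pos": [0.054, 0.0175, 0]},
  {"twist": 0, "fingers": 255, "delta_pos": [0.065, 0.021, 0]},
])

```text
time: 61.8
ee_pos: [0.5747, 0.07, 0.1425]
orientation: [[0.105, 0.995, -0.0], [0.995, -0.105, -0.0], [-0.0, -0.0, -1.0]]
contact_force: [0.4, 0.6, -3.4]
grip_width: 0.0296
```

Call:
servo_tool([
  {"twist": 0, "fingers": 255, "delta_pos": [0.009, 0.003, 0]},
  {"twist": 0, "fingers": 255, "delta_pos": [0.015, 0.005, 0]},
  {"twist": 0, "fingers": 255, "delta_pos": [0.019, 0.006, 0]},
  {"twist": 0, "fingers": 255, "delta_pos": [0.02, 0.007, 0]},
  {"twist": 0, "fingers": 255, "delta_pos": [0.02, 0.007, 0]},
])

```text
time: 62.3
ee_pos: [0.5834, 0.0879, 0.1425]
orientation: [[0.105, 0.994, -0.0], [0.994, -0.105, -0.0], [-0.0, -0.0, -1.0]]
contact_force: [0.9, 0.5, -3.2]
grip_width: 0.0296
```

Call:
servo_tool([
  {"twist": 0, "fingers": 255, "delta_pos": [0, 0, 0]},
  {"twist": 0, "fingers": 255, "delta_pos": [0, 0, 0]},
  {"twist": 0, "fingers": 255, "delta_pos": [0, 0, 0]},
  {"twist": 0, "fingers": 255, "delta_pos": [0, 0, 0]},
  {"twist": 0, "fingers": 255, "delta_pos": [0, 0, 0]},
], force=18)

```text
time: 62.8
ee_pos: [0.5833, 0.0882, 0.1425]
orientation: [[0.105, 0.994, -0.0], [0.994, -0.105, 0.0], [0.0, -0.0, -1.0]]
contact_force: [0.2, -0.3, -2.8]
grip_width: 0.0299
```

```bash
python3 -c "from h import *;st();nuts()"
```

```text
62.8 [0.5833 0.0882 0.1425] [0.105 0.994 0.   ] [ 0.21 -0.31 -2.85] [-0.303  0.059  0.04 ] 0.0299
col [169, 210, 225, 235, 239, 240, 240, 240, 238, 235, 184, 172, 160, 123, 117, 118, 118, 138, 143, 131, 128, 171, 169, 157, 144, 124, 113, 112, 107, 112, 110, 120, 146, 196, 223, 180, 172, 221, 147, 119, 131, 202, 219, 218, 220, 219, 219, 218, 219, 218, 218, 218, 203, 59, 57, 55, 53, 51, 49, 46]
blob [188.  33.] 263 in pan mm [-56.  24.]
blob [284.   5.] 353 in pan mm [21. 45.]
blob [281.  23.] 247 in pan mm [19. 32.]
blob [228.  51.] 933 in pan mm [-24.  10.]
blob [173.  55.] 77 in pan mm [-69.   8.]
blob [276. 107.] 845 in pan mm [ 16. -35.]
blob [186. 182.] 1209 in pan mm [ -64. -102.]
blob [217. 180.] 594 in pan mm [ -37. -100.]
blob [310. 180.] 2270 in pan mm [ 48. -99.]
```

Call:
servo_tool([
  {"twist": 0, "fingers": 255, "delta_pos": [0.003, 0, -0.003]},
  {"twist": 0, "fingers": 255, "delta_pos": [0.007, 0, -0.006]},
  {"twist": 0, "fingers": 255, "delta_pos": [0.011, 0, -0.009]},
  {"twist": 0, "fingers": 255, "delta_pos": [0.014, 0, -0.011]},
  {"twist": 0, "fingers": 255, "delta_pos": [0.015, 0, -0.012]},
])

```text
time: 63.35
ee_pos: [0.5851, 0.1041, 0.1549]
orientation: [[0.104, 0.995, 0.001], [0.995, -0.104, 0.001], [0.001, 0.0, -1.0]]
contact_force: [-0.5, -0.6, -3.7]
grip_width: 0.0301
```

Call:
servo_tool([
  {"twist": 0, "fingers": 255, "delta_pos": [0, 0, 0]},
  {"twist": 0, "fingers": 255, "delta_pos": [0, 0, 0]},
  {"twist": 0, "fingers": 255, "delta_pos": [0, 0, 0]},
  {"twist": 0, "fingers": 255, "delta_pos": [0, 0, 0]},
  {"twist": 0, "fingers": 255, "delta_pos": [0, 0, 0]},
], force=9)

```text
time: 63.85
ee_pos: [0.5848, 0.103, 0.1544]
orientation: [[0.105, 0.994, -0.0], [0.994, -0.105, -0.0], [-0.0, -0.0, -1.0]]
contact_force: [-0.5, 0.2, -3.3]
grip_width: 0.0299
```

Call:
servo_tool([
  {"twist": 0, "fingers": 255, "delta_pos": [0, 0, 0]},
  {"twist": 0, "fingers": 255, "delta_pos": [0, 0, 0]},
  {"twist": 0, "fingers": 255, "delta_pos": [0, 0, 0]},
  {"twist": 0, "fingers": 255, "delta_pos": [0, 0, 0]},
  {"twist": 0, "fingers": 255, "delta_pos": [0, 0, 0]},
], force=7)

```text
time: 64.35
ee_pos: [0.5851, 0.1033, 0.1547]
orientation: [[0.105, 0.995, 0.0], [0.995, -0.105, 0.0], [0.0, 0.0, -1.0]]
contact_force: [-0.5, -0.0, -1.5]
grip_width: 0.0299
```

Call:
servo_tool([
  {"twist": 0, "fingers": 255, "delta_pos": [0, 0, 0]},
  {"twist": 0, "fingers": 255, "delta_pos": [0, 0, 0]},
  {"twist": 0, "fingers": 255, "delta_pos": [0, 0, 0]},
  {"twist": 0, "fingers": 255, "delta_pos": [0, 0, 0]},
  {"twist": 0, "fingers": 255, "delta_pos": [0, 0, 0]},
], force=5.5)

```text
time: 64.85
ee_pos: [0.585, 0.1032, 0.1545]
orientation: [[0.105, 0.995, 0.0], [0.995, -0.105, 0.0], [0.0, 0.0, -1.0]]
contact_force: [0.7, 0.2, -2.2]
grip_width: 0.0294
```

Call:
servo_tool([
  {"twist": 0, "fingers": 255, "delta_pos": [0, 0, 0]},
  {"twist": 0, "fingers": 255, "delta_pos": [0, 0, 0]},
  {"twist": 0, "fingers": 255, "delta_pos": [0, 0, 0]},
  {"twist": 0, "fingers": 255, "delta_pos": [0, 0, 0]},
  {"twist": 0, "fingers": 255, "delta_pos": [0, 0, 0]},
], force=4.5)

```text
time: 65.35
ee_pos: [0.5849, 0.1032, 0.1545]
orientation: [[0.105, 0.995, 0.0], [0.995, -0.105, 0.0], [0.0, 0.0, -1.0]]
contact_force: [0.2, -0.1, -2.2]
grip_width: 0.0297
```

```bash
python3 -c "from h import *;st();nuts()"
```

```text
65.35 [0.5849 0.1032 0.1545] [0.105 0.995 0.   ] [ 0.18 -0.07 -2.22] [-0.1    0.032 -0.018] 0.0297
col [246, 187, 73, 121, 125, 126, 127, 129, 231, 240, 237, 239, 235, 180, 110, 70, 54, 55, 78, 111, 115, 129, 197, 173, 178, 231, 230, 230, 230, 230, 231, 230, 231, 230, 231, 231, 231, 231, 231, 231, 231, 231, 231, 231, 231, 232, 203, 140, 138, 216, 229, 228, 229, 229, 228, 228, 228, 228, 229, 228]
blob [264.   9.] 828 in pan mm [ 5. 60.]
blob [176.  44.] 83 in pan mm [-69.  32.]
blob [292.  47.] 80 in pan mm [29. 30.]
blob [260.  66.] 274 in pan mm [ 2. 14.]
blob [324. 187.] 828 in pan mm [ 64. -95.]
blob [175. 191.] 211 in pan mm [ -78. -100.]
```

Call:
servo_tool([
  {"twist": 0, "fingers": 255, "delta_pos": [0, 0, 0]},
  {"twist": 0, "fingers": 255, "delta_pos": [0, 0, -0.005]},
  {"twist": 0, "fingers": 255, "delta_pos": [0, 0, -0.015]},
  {"twist": 0, "fingers": 255, "delta_pos": [0, 0, -0.025]},
  {"twist": 0, "fingers": 255, "delta_pos": [0, 0, -0.04]},
], force=25)

```text
time: 65.9
ee_pos: [0.5848, 0.1032, 0.1954]
orientation: [[0.105, 0.995, -0.0], [0.995, -0.105, 0.0], [-0.0, -0.0, -1.0]]
contact_force: [0.5, 0.8, -1.9]
grip_width: 0.0297
```

Call:
servo_tool([
  {"twist": 0, "fingers": 255, "delta_pos": [-0.01, -0.004, 0]},
  {"twist": 0, "fingers": 255, "delta_pos": [-0.025, -0.009, 0]},
  {"twist": 0, "fingers": 255, "delta_pos": [-0.05, -0.019, 0]},
  {"twist": 0, "fingers": 255, "delta_pos": [-0.075, -0.028, 0]},
  {"twist": 0, "fingers": 255, "delta_pos": [-0.1, -0.038, 0]},
])

```text
time: 66.4
ee_pos: [0.5348, 0.0051, 0.1938]
orientation: [[0.106, 0.994, -0.002], [0.994, -0.106, -0.001], [-0.001, -0.002, -1.0]]
contact_force: [-0.1, -0.6, -1.6]
grip_width: 0.0301
```

Call:
servo_tool([
  {"twist": 0, "fingers": 255, "delta_pos": [-0.028, -0.0105, 0]},
  {"twist": 0, "fingers": 255, "delta_pos": [-0.056, -0.021, 0]},
  {"twist": 0, "fingers": 255, "delta_pos": [-0.084, -0.032, 0]},
  {"twist": 0, "fingers": 255, "delta_pos": [-0.112, -0.042, 0]},
  {"twist": 0, "fingers": 255, "delta_pos": [-0.14, -0.053, 0]},
])

```text
time: 66.9
ee_pos: [0.4669, -0.1281, 0.1939]
orientation: [[0.106, 0.994, -0.001], [0.994, -0.106, 0.0], [0.0, -0.001, -1.0]]
contact_force: [0.3, -0.3, -1.9]
grip_width: 0.0298
```

Call:
servo_tool([
  {"twist": 0, "fingers": 255, "delta_pos": [-0.035, -0.013, 0.01]},
  {"twist": 0, "fingers": 255, "delta_pos": [-0.07, -0.026, 0.03]},
  {"twist": 0, "fingers": 255, "delta_pos": [-0.105, -0.04, 0.05]},
  {"twist": 0, "fingers": 255, "delta_pos": [-0.13, -0.049, 0.075]},
  {"twist": 0, "fingers": 255, "delta_pos": [-0.148, -0.056, 0.095]},
])

```text
time: 67.4
ee_pos: [0.3946, -0.2694, 0.0982]
orientation: [[0.109, 0.994, -0.002], [0.994, -0.109, 0.0], [0.0, -0.002, -1.0]]
contact_force: [1.2, 0.7, -2.1]
grip_width: 0.0298
```

Call:
servo_tool([
  {"twist": 0, "fingers": 255, "delta_pos": [0, 0, 0]},
  {"twist": 0, "fingers": 255, "delta_pos": [0, 0, 0]},
  {"twist": 0, "fingers": 255, "delta_pos": [0, 0, 0]},
  {"twist": 0, "fingers": 255, "delta_pos": [0, 0, 0]},
  {"twist": 0, "fingers": 255, "delta_pos": [0, 0, 0]},
])

```text
time: 67.9
ee_pos: [0.399, -0.2668, 0.1001]
orientation: [[0.103, 0.995, 0.001], [0.995, -0.103, -0.0], [0.0, 0.001, -1.0]]
contact_force: [0.5, 0.1, -2.5]
grip_width: 0.0296
```

```bash
python3 -c "from h import *;st();nuts()"
```

```text
67.9 [ 0.399  -0.2668  0.1001] [0.103 0.995 0.   ] [ 0.49  0.11 -2.49] [-0.123  0.045  0.001] 0.0296
col [70, 68, 68, 67, 66, 65, 66, 64, 62, 61, 60, 60, 59, 60, 59, 57, 59, 58, 59, 61, 62, 65, 66, 69, 155, 237, 237, 237, 237, 237, 237, 238, 237, 238, 238, 238, 238, 238, 238, 239, 239, 239, 239, 239, 239, 239, 203, 150, 147, 225, 237, 237, 237, 237, 236, 237, 237, 237, 236, 237]
blob [314. 143.] 1502 in pan mm [-103. -431.]
blob [185. 147.] 1306 in pan mm [-199. -434.]
blob [174. 176.] 424 in pan mm [-210. -458.]
```

Call:
servo_tool([
  {"twist": 0, "fingers": 255, "delta_pos": [0, 0, 0.006]},
  {"twist": 0, "fingers": 255, "delta_pos": [0, 0, 0.012]},
  {"twist": 0, "fingers": 255, "delta_pos": [0, 0, 0.018]},
  {"twist": 0, "fingers": 255, "delta_pos": [0, 0, 0.023]},
  {"twist": 0, "fingers": 255, "delta_pos": [0, 0, 0.027]},
], force=6)

```text
time: 68.45
ee_pos: [0.3984, -0.2688, 0.0725]
orientation: [[0.105, 0.994, 0.001], [0.994, -0.105, -0.002], [-0.002, 0.001, -1.0]]
contact_force: [-0.4, -5.1, 6.7]
grip_width: 0.0301
```

Call:
servo_tool([
  {"twist": 0, "fingers": 255, "delta_pos": [-0.007, 0, 0.007]},
  {"twist": 0, "fingers": 255, "delta_pos": [-0.017, 0, 0.014]},
  {"twist": 0, "fingers": 255, "delta_pos": [-0.027, 0, 0.023]},
  {"twist": 0, "fingers": 255, "delta_pos": [-0.036, 0, 0.032]},
  {"twist": 0, "fingers": 255, "delta_pos": [-0.044, 0, 0.042]},
])

```text
time: 68.95
ee_pos: [0.3937, -0.3117, 0.03]
orientation: [[0.105, 0.994, 0.0], [0.994, -0.105, -0.0], [-0.0, 0.0, -1.0]]
contact_force: [-1.0, 0.2, 0.3]
grip_width: 0.03
```

Call:
servo_tool([
  {"twist": 0, "fingers": 255, "delta_pos": [-0.007, 0, 0.01]},
  {"twist": 0, "fingers": 255, "delta_pos": [-0.013, 0, 0.021]},
  {"twist": 0, "fingers": 255, "delta_pos": [-0.018, 0, 0.032]},
  {"twist": 0, "fingers": 255, "delta_pos": [-0.022, 0, 0.042]},
  {"twist": 0, "fingers": 255, "delta_pos": [-0.025, 0, 0.051]},
])

```text
time: 69.45
ee_pos: [0.3907, -0.3358, -0.0214]
orientation: [[0.104, 0.995, -0.001], [0.995, -0.104, 0.001], [0.001, -0.001, -1.0]]
contact_force: [-1.7, 2.0, 9.4]
grip_width: 0.03
```

```bash
python3 -c "from h import *;st();nuts()"
```

```text
69.45 [ 0.3907 -0.3358 -0.0214] [0.104 0.995 0.001] [-1.73  2.05  9.4 ] [0.327 0.454 0.002] 0.03
col [247, 247, 246, 245, 245, 244, 244, 243, 243, 242, 242, 241, 240, 239, 239, 238, 238, 238, 238, 237, 236, 236, 236, 235, 235, 235, 235, 234, 234, 234, 233, 233, 233, 233, 232, 231, 177, 199, 231, 144, 133, 132, 223, 228, 228, 228, 228, 227, 227, 227, 227, 227, 226, 155, 63, 60, 57, 55, 53, 51]
blob [176. 117.] 1677 in pan mm [-178. -470.]
blob [186.  34.] 269 in pan mm [-172. -442.]
blob [333.  94.] 1799 in pan mm [-120. -462.]
blob [299. 161.] 370 in pan mm [-132. -487.]
blob [299. 184.] 1042 in pan mm [-131. -496.]
blob [330. 183.] 625 in pan mm [-119. -496.]
blob [196. 191.] 921 in pan mm [-172. -499.]
```

Call:
servo_tool([
  {"twist": 0, "fingers": 140, "delta_pos": [0, 0, -0.001]},
  {"twist": 0, "fingers": 110, "delta_pos": [0, 0, -0.001]},
  {"twist": 0, "fingers": 80, "delta_pos": [0, 0, -0.001]},
  {"twist": 0, "fingers": 80, "delta_pos": [0, 0, -0.001]},
  {"twist": 0, "fingers": 80, "delta_pos": [0, 0, -0.001]},
])

```text
time: 70.0
ee_pos: [0.3911, -0.3358, -0.0193]
orientation: [[0.104, 0.995, 0.0], [0.995, -0.104, -0.0], [-0.0, 0.0, -1.0]]
contact_force: [0.6, 0.4, -0.8]
grip_width: 0.0575
```

Call:
servo_tool([
  {"twist": 0, "fingers": 80, "delta_pos": [0, 0, -0.02]},
  {"twist": 0, "fingers": 80, "delta_pos": [0, 0, -0.06]},
  {"twist": 0, "fingers": 80, "delta_pos": [0, 0, -0.11]},
  {"twist": 0, "fingers": 80, "delta_pos": [0, 0, -0.16]},
  {"twist": 0, "fingers": 80, "delta_pos": [0, 0, -0.21]},
])

```text
time: 70.5
ee_pos: [0.3905, -0.3357, 0.1925]
orientation: [[0.105, 0.994, 0.0], [0.994, -0.105, 0.0], [0.0, 0.0, -1.0]]
contact_force: [1.6, -0.3, -1.2]
grip_width: 0.0601
```

Call:
servo_tool([
  {"twist": 0, "fingers": 80, "delta_pos": [0.01, 0.03, -0.03]},
  {"twist": 0, "fingers": 80, "delta_pos": [0.01, 0.06, -0.06]},
  {"twist": 0, "fingers": 80, "delta_pos": [0.015, 0.09, -0.06]},
  {"twist": 0, "fingers": 80, "delta_pos": [0.015, 0.105, -0.06]},
  {"twist": 0, "fingers": 80, "delta_pos": [0.015, 0.105, -0.06]},
])

```text
time: 71.0
ee_pos: [0.4989, -0.3309, 0.25]
orientation: [[0.101, 0.995, -0.0], [0.995, -0.101, -0.0], [-0.0, -0.0, -1.0]]
contact_force: [0.8, 0.6, -0.2]
grip_width: 0.0593
```

Call:
servo_tool([
  {"twist": 0, "fingers": 80, "delta_pos": [0, 0, 0]},
  {"twist": 0, "fingers": 80, "delta_pos": [0, 0, 0]},
  {"twist": 0, "fingers": 80, "delta_pos": [0, 0, 0]},
  {"twist": 0, "fingers": 80, "delta_pos": [0, 0, 0]},
  {"twist": 0, "fingers": 80, "delta_pos": [0, 0, 0]},
])

```text
time: 71.5
ee_pos: [0.4965, -0.3321, 0.2506]
orientation: [[0.105, 0.994, 0.0], [0.994, -0.105, 0.0], [0.0, 0.0, -1.0]]
contact_force: [1.3, -0.4, -0.3]
grip_width: 0.0599
```

```bash
python3 -c "
from h import *
st();snap('wrist','f1.png')"
```

```text
71.5 [ 0.4965 -0.3321  0.2506] [0.105 0.994 0.   ] [ 1.28 -0.39 -0.26] [-0.021  0.033 -0.014] 0.0599
```

Call:
servo_tool([
  {"twist": 0, "fingers": 80, "delta_pos": [0.03, 0, 0]},
  {"twist": 0, "fingers": 80, "delta_pos": [0.07, 0.003, 0]},
  {"twist": 0, "fingers": 80, "delta_pos": [0.11, 0.006, 0]},
  {"twist": 0, "fingers": 80, "delta_pos": [0.15, 0.009, 0]},
  {"twist": 0, "fingers": 80, "delta_pos": [0.19, 0.012, 0]},
])

```text
time: 72.05
ee_pos: [0.5288, -0.1428, 0.2507]
orientation: [[0.105, 0.994, 0.0], [0.994, -0.105, 0.0], [0.0, 0.0, -1.0]]
contact_force: [1.2, -0.2, -0.4]
grip_width: 0.0593
```

Call:
servo_tool([
  {"twist": 0, "fingers": 80, "delta_pos": [0.04, 0.003, 0]},
  {"twist": 0, "fingers": 80, "delta_pos": [0.08, 0.006, 0]},
  {"twist": 0, "fingers": 80, "delta_pos": [0.12, 0.01, 0]},
  {"twist": 0, "fingers": 80, "delta_pos": [0.14, 0.012, 0]},
  {"twist": 0, "fingers": 80, "delta_pos": [0.15, 0.012, 0]},
])

```text
time: 72.55
ee_pos: [0.5566, 0.0064, 0.2504]
orientation: [[0.101, 0.995, -0.0], [0.995, -0.101, 0.001], [0.001, -0.0, -1.0]]
contact_force: [0.5, -0.2, -0.0]
grip_width: 0.0597
```

Call:
servo_tool([
  {"twist": 0, "fingers": 80, "delta_pos": [0, 0, 0]},
  {"twist": 0, "fingers": 80, "delta_pos": [0, 0, 0]},
  {"twist": 0, "fingers": 80, "delta_pos": [0, 0, 0]},
  {"twist": 0, "fingers": 80, "delta_pos": [0, 0, 0]},
  {"twist": 0, "fingers": 80, "delta_pos": [0, 0, 0]},
])

```text
time: 73.05
ee_pos: [0.5563, 0.0026, 0.2506]
orientation: [[0.106, 0.994, 0.0], [0.994, -0.106, 0.0], [0.0, 0.0, -1.0]]
contact_force: [-1.3, 0.3, 0.9]
grip_width: 0.0593
```

```bash
python3 - <<'E'
from h import *
st();im=snap('wrist','f2.png');sd=snap('side','f3.png')
p=proj(im,[.596,.186,.041]);print(p)
x=int(np.clip(p[0]-110,0,292));y=int(np.clip(p[1]-82,0,219))
pan=cv2.resize(im['color'][y:y+165,x:x+220],(400,300),interpolation=cv2.INTER_CUBIC)
a=cv2.imread('pics/f1.png')[...,::-1][0:250,80:413]
o=np.vstack([np.hstack([cv2.resize(a,(400,300)),pan]),np.hstack([cv2.resize(sd['color'],(400,300)),cv2.resize(im['color'],(400,300))])])
cv2.imwrite('pics/final.png',o[...,::-1])
E
```

```text
73.05 [0.5563 0.0026 0.2506] [0.106 0.994 0.   ] [-1.31  0.34  0.94] [-0.105  0.055 -0.001] 0.0593
[272.34513895 -11.55258177]
```

View pics/final.png

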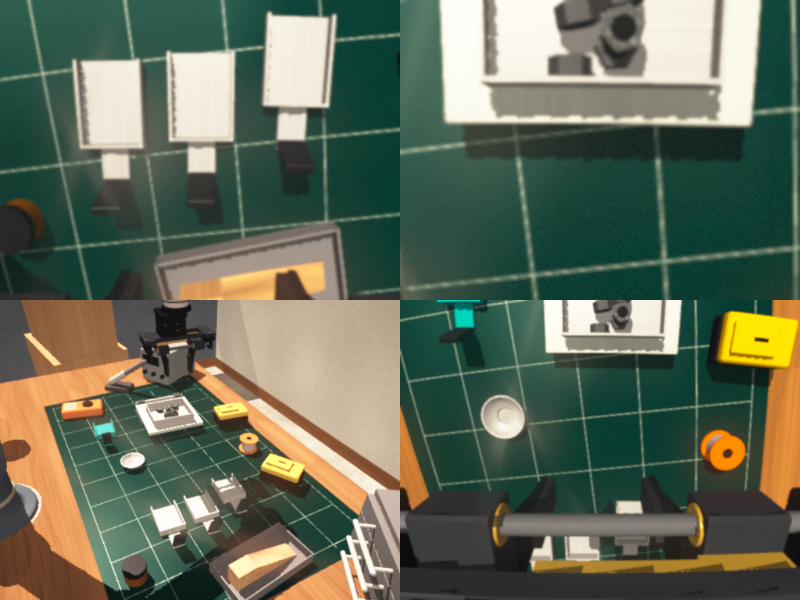

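Call:
servo_tool([
  {"twist": 0, "fingers": 80, "delta_pos": [0.03, 0, -0.01]},
  {"twist": 0, "fingers": 80, "delta_pos": [0.07, 0, -0.03]},
  {"twist": 0, "fingers": 80, "delta_pos": [0.11, 0, -0.03]},
  {"twist": 0, "fingers": 80, "delta_pos": [0.13, 0, -0.03]},
  {"twist": 0, "fingers": 80, "delta_pos": [0.13, 0, -0.03]},
])

```text
time: 73.65
ee_pos: [0.5696, 0.1373, 0.2801]
orientation: [[0.098, 0.995, -0.001], [0.995, -0.098, 0.001], [0.001, -0.001, -1.0]]
contact_force: [-0.3, 0.6, -0.7]
grip_width: 0.0597
```

Call:
servo_tool([
  {"twist": 0, "fingers": 80, "delta_pos": [0, 0, 0]},
  {"twist": 0, "fingers": 80, "delta_pos": [0, 0, 0]},
  {"twist": 0, "fingers": 80, "delta_pos": [0, 0, 0]},
  {"twist": 0, "fingers": 80, "delta_pos": [0, 0, 0]},
  {"twist": 0, "fingers": 80, "delta_pos": [0, 0, 0]},
])

```text
time: 74.15
ee_pos: [0.57, 0.1322, 0.2806]
orientation: [[0.106, 0.994, 0.0], [0.994, -0.106, 0.0], [0.0, 0.0, -1.0]]
contact_force: [-0.8, 0.2, -0.1]
grip_width: 0.06
```

```bash
python3 - <<'E'
from h import *
st();im=snap('wrist','f4.png');g=cv2.cvtColor(im['color'],cv2.COLOR_RGB2GRAY)
c=np.array([.596,.186]);d=np.array([.108,.994]);e=np.array([.994,-.108])
# rectify press plane z=.05 at 5 mm, rows from hinge side to free edge
for b in range(115,-105,-6):
    r=''
    for a in range(-105,110,3):
        q=c+e*a/1e3+d*b/1e3;u,v=proj(im,[*q,.05])
        if not(0<=u<511 and 0<=v<383): r+=' ';continue
        k=g[int(round(v)),int(round(u))];r+='#' if k<70 else '+' if k<125 else '-' if k<180 else '.'
    print('%4d'%b,r)
E
```

```text
74.15 [0.57   0.1322 0.2806] [0.106 0.994 0.   ] [-0.84  0.23 -0.1 ] [-0.085  0.015  0.01 ] 0.06
 115 ##+.................................................................++++
 109 ##+.................................................................+#++
 103 ##+.................................................................##++
  97 +++.................................................................+##+
  91 +#+.................................................................###-
  85 #++.................................................................###-
  79 +++.................................................................+##-
  73 +++................................................................-###+
  67 #++.................................................................####
  61 +++.........--------+------------------------------------+++........+###
  55 +++.........++++++++++++++++++++++++++++++++++++++++++++++++........####
  49 ++-.........++++++++++++++++++++++++++++++++++++++++++++++++-.......####
  43 ++-........-++..---...-++++--++--..------.-++++++++-....--++..
[... 1182 characters left out ...]
-53 +++........--+..........-+++++++#+-.-+++++++..............++.......-+###
 -59 ++-........-+------------+++++++++------------------------+-.......-####
 -65 ++-................................................................-++++
 -71 +++.........-+++++++++++++++++++++++++++++++++++++++++++++++-......-####
 -77 +++..........----.--------------+------++----+++----++----++-......-####
 -83 +++++++++++++++++++++#+######++############+#++++++++++++++++++++--+####
 -89 +++++++++++#############################################################
 -95 ++++++++++++++###++############################++#######################
-101 +++++++++++######++#############################+#######################
```

```bash
python3 - <<'E'
from h import *
im=snap('side');a=cv2.imread('pics/side0.png',0);b=cv2.cvtColor(im['color'],cv2.COLOR_RGB2GRAY)
# projected outline of s1 as laid: grip (.5898,-.3141), dir (.12,.993); sample brightness inside vs expectation
g=np.array([.5898,-.3141]);d=np.array([.12,.993]);n=np.array([.993,-.12])
for nm,g,d in (('s1',g,d),('s2',np.array([.4875,-.341]),np.array([.105,.994])),('s3',np.array([.391,-.3358]),np.array([.105,.994]))):
    n=np.array([d[1],-d[0]])
    for y,z in((0,.003),(-.034,.023),(.034,.023)):
        print(nm,y,[int(b[int(round(v)),int(round(u))]) for u,v in [proj(im,[*(g+d*k+n*y),z]) for k in np.arange(.02,.17,.01)]])
E
```

```text
s1 0 [53, 105, 136, 140, 149, 142, 140, 140, 199, 138, 137, 137, 105, 50, 50, 44]
s1 -0.034 [67, 80, 149, 148, 162, 242, 245, 211, 217, 238, 233, 232, 99, 55, 52, 49]
s1 0.034 [56, 57, 56, 59, 68, 72, 58, 58, 63, 64, 62, 60, 63, 38, 36, 36]
s2 0 [75, 82, 150, 151, 155, 250, 252, 252, 252, 252, 252, 252, 235, 93, 89, 95]
s2 -0.034 [165, 87, 158, 253, 237, 235, 251, 240, 239, 252, 249, 233, 194, 89, 88, 86]
s2 0.034 [56, 84, 58, 102, 116, 96, 94, 138, 156, 151, 212, 213, 135, 86, 70, 68]
s3 0 [48, 48, 251, 144, 160, 253, 253, 253, 253, 253, 253, 253, 245, 114, 105, 98]
s3 -0.034 [104, 57, 153, 254, 247, 252, 244, 251, 232, 239, 250, 245, 120, 100, 103, 94]
s3 0.034 [121, 110, 120, 227, 139, 170, 204, 153, 211, 127, 208, 220, 114, 84, 86, 84]
```

Call:
servo_tool([
  {"twist": 0, "fingers": 80, "delta_pos": [-0.04, 0, 0]},
  {"twist": 0, "fingers": 80, "delta_pos": [-0.08, 0, 0]},
  {"twist": 0, "fingers": 80, "delta_pos": [-0.12, 0, 0]},
  {"twist": 0, "fingers": 80, "delta_pos": [-0.16, 0, 0]},
  {"twist": 0, "fingers": 80, "delta_pos": [-0.2, 0, 0]},
])

```text
time: 74.75
ee_pos: [0.5487, -0.0676, 0.2807]
orientation: [[0.104, 0.995, 0.0], [0.995, -0.104, 0.0], [0.0, 0.0, -1.0]]
contact_force: [0.2, -0.2, 0.4]
grip_width: 0.0598
```

Call:
servo_tool([
  {"twist": 0, "fingers": 80, "delta_pos": [-0.04, 0.01, 0]},
  {"twist": 0, "fingers": 80, "delta_pos": [-0.08, 0.02, 0]},
  {"twist": 0, "fingers": 80, "delta_pos": [-0.12, 0.03, 0]},
  {"twist": 0, "fingers": 80, "delta_pos": [-0.16, 0.03, 0]},
  {"twist": 0, "fingers": 80, "delta_pos": [-0.2, 0.03, 0]},
])

```text
time: 75.25
ee_pos: [0.5579, -0.2695, 0.2804]
orientation: [[0.104, 0.995, 0.0], [0.995, -0.104, -0.0], [-0.0, 0.0, -1.0]]
contact_force: [0.5, -0.3, -1.2]
grip_width: 0.0596
```

Call:
servo_tool([
  {"twist": 0, "fingers": 80, "delta_pos": [-0.02, 0, 0]},
  {"twist": 0, "fingers": 80, "delta_pos": [-0.04, 0, 0]},
  {"twist": 0, "fingers": 80, "delta_pos": [-0.04, 0, 0]},
  {"twist": 0, "fingers": 80, "delta_pos": [-0.04, 0, 0]},
  {"twist": 0, "fingers": 80, "delta_pos": [-0.04, 0, 0]},
])

```text
time: 75.75
ee_pos: [0.5544, -0.306, 0.2804]
orientation: [[0.102, 0.995, 0.0], [0.995, -0.102, 0.001], [0.001, 0.0, -1.0]]
contact_force: [-1.0, -0.3, 0.5]
grip_width: 0.0595
```

Call:
servo_tool([
  {"twist": 0, "fingers": 80, "delta_pos": [0, 0, 0]},
  {"twist": 0, "fingers": 80, "delta_pos": [0, 0, 0]},
  {"twist": 0, "fingers": 80, "delta_pos": [0, 0, 0]},
  {"twist": 0, "fingers": 80, "delta_pos": [0, 0, 0]},
  {"twist": 0, "fingers": 80, "delta_pos": [0, 0, 0]},
])

```text
time: 76.25
ee_pos: [0.5538, -0.3077, 0.2805]
orientation: [[0.105, 0.995, 0.0], [0.995, -0.105, 0.0], [0.0, -0.0, -1.0]]
contact_force: [-0.4, -0.5, 0.2]
grip_width: 0.0597
```

```bash
python3 - <<'E'
from h import *
st();im=snap('wrist','f5.png');g=cv2.cvtColor(im['color'],cv2.COLOR_RGB2GRAY)
for y in range(-140,-370,-6):
    r=''
    for x in range(440,680,4):
        u,v=proj(im,[x/1e3,y/1e3,.01])
        if not(0<=u<511 and 0<=v<383): r+=' ';continue
        k=g[int(round(v)),int(round(u))];r+='#' if k<45 else '+' if k<110 else '-' if k<190 else 'O'
    print('%4d'%y,r)
E
```

```text
76.25 [ 0.5538 -0.3077  0.2805] [0.105 0.995 0.   ] [-0.43 -0.45  0.24] [-0.152  0.05   0.043] 0.0597
-140 ++++++++++++++++++++++--+++++++++++++++++++++++-++++++++++++
-146 ++++++++++++++++++++++-++++++++++++++++++++++++-++++++++++++
-152 ++++++++++++++++++++++--+++++++++++++++++++++++-++++++++++++
-158 ++++++++++++++++++++++-++++++++++++++++++++++++-++++++++++++
-164 ++++++++++++++++++++++-++++++++++++++++++++++++-++++++++++++
-170 ++++++++++++++++++++++-++++++++++--++++++++++++-++++++++++++
-176 ++++++++++++++++++++++-++++++++++OOOOOOOOO----+-++++++++++++
-182 ++++++++++++++++++++++-++++++++++OOOOOOOOOOOOOOOO--+++++++++
-188 ++++++++++++++++++++++-+++++++++-OOOOOOOOOOOOOOOO--+++++++++
-194 ++++++++++++++++++++++-+++++++++-OOOOOOOOOOOOOOOO--+++++++++
-200 -------O-OOOOO--O-----O----------OOOOOOOOOOOOOOOOO-+--------
-206 ++++++--OOOOOOOOOOOOOOOO-+++++++OOOOOOOOOOOOOOOOOO++++++++++
-212 ++++++O--OOOOOOOOOOOOOOO++++++++O-OOOOOOOOOOOOOO-O++++++++++
-218 ++++++O--OOOOOOOOOOOOOO-++++++++OOOOOOOOOOOOOOOO--++++++++++
-224 ++++++O-OOOOOOOOOOOOOOOO+++++++-OOOOOOOOOOOOOOOOO-++++++++++
-230 +++
[... 875 characters left out ...]
+++++++++++++++++++++++++++-++++++++++++
-314 ++++++++-OOOOOOOO+++++-++++++++++++++++++++++++-++++++++++++
-320 +++++++++OOOOOOO-++++++++++++++++++++++++++++++-++++++++++++
-326 ++++++++++++-----+++++-+++++++++++++++++++++++++++++++++++++
-332 ++++++++++++++++++++++++++++++++++++++++++++++++++++++++++++
-338 ++++++++++++++++++++++-++++++++++++++++++++++++-+++++++++++#
-344 +++++++++++++++++++++++++++++++++++##+####+++++-++++++++++++
-350 +++++++++++++++++++++++++++++++++++#######++++++++++++++++++
-356 ++++++++++++++++++++++++++++++++++++#######++++++++++++++++#
-362 ++++++++++++++++++++++-++++++++++++++++++++++++-++++++++++++
-368 +++++++++++++++++++++++++++++++++++++++++++++++-+++++++++#++
```

```bash
python3 -c "
from h import *
print(ctrl.sign_off())"
```

```text
the job is handed in; nothing more can be done
None
```

The job is done and handed in at about 76 s. The plate is down, the wedge is in the tray, and the nuts are in the pan.

- **Wedge and plate:** I pulled the wedge out straight at about 15 mm/s, with about 10 N of pull. The plate came down with the wedge, and the wedge then came free at about 50 mm. It was laid lengthways in the grey tray.
- **Scoops:** The arm cannot tilt, so I gripped each scoop across its tab's 30 mm width and carried it over the pan. Easing the grip force let it swing mouth-down 50–60° so the nuts slid out. I then laid each one back flat by its mouth edge.
- **Last checks:**
  - All three scoops are empty. The two I re-measured at the end have the right footprint for standing flat. The third looked flat in the pictures.
  - There are no nuts on the mat or on the plate outside the pan. The packs and spool were left untouched.
  - The nuts lie in a partly overlapping pile. I could make out most of the 8 I saw at the start but could not count each one.

**Disagreements:**
- The fingertips were about 36 mm higher than the reported TCP height. My first wedge grasp closed just above the wedge, touching nothing. I measured the offset in the side camera and used it for every later grasp.
- A brightness check of one scoop in the side view did not fit where I expected it. A close look from the wrist camera showed it lying flat and at the right size.

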